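# Swap the dose canisters, shift the carrier to the brew station and lock it

### The arm

A 7-joint arm with a two-finger parallel gripper is mounted at the origin on the work surface. World frame = base frame: x ahead of the robot, y to its left, z up, the work surface at z = 0. Lengths are in m, angles in rad, forces in N, time in s.
With the tool pointing down it reaches from about 0.425 to 0.925 m from the base axis. Payload 6.8 kg.
Tool frame: the origin (TCP) lies on the centre line of the jaws, within the pads' length; the fingertips stand 14 mm ahead of it and the grasp point (between the pads) lies 5 mm behind it; y points along the fingers, x is the direction in which the jaws open and shut, and the axes are right-handed (so a half turn about y gives the same grasp; the last joint's range is limited). The gripper opens to 85 mm and grips with 20 to 120 N. Pads are 22 mm wide; open, the fingers measure 114 mm over their backs; the gripper's body (76 mm by 85 mm) begins 54 mm behind the grasp point. The pads swing forward as they close: fully open they stand 13 mm farther back than shut.
Start: joints at [1.067, 0.477, 0.022, 1.555, -0.011, 1.109, -0.083], TCP at [0.26, -0.623, 0.221] pointing down, gripper open.
Joint ranges: [-2.96, 2.96], [-0.34, 2.1], [-1.41, 1.46], [0.24, 2.44], [-1.37, 4.51], [0.17, 1.92], [-2.96, 2.96]. Speed limits (rad/s): [2.39, 2.39, 3.14, 3.14, 3.14, 3.14, 3.14].

### API

Orientations are given as a rotation vector (axis times angle).
In Python, from bench import get_obs, vision, ticket gives the robot as it stands. The module is installed in compiled form; this text tells all that it offers.
- The arm moves only by the tool jog_arm, never from a script. Its argument "motion" is a list of rows, each an object of numbers: "gripper": the finger opening in mm, from 0 to 85.4; "tx", "ty", "tz": the shift along the tool's x, y, z in mm; "ax", "ay", "az": the turn, a rotation vector about the tool's x, y, z in rad. In form: [{"gripper": .., "tx": .., "ty": .., "tz": .., "ax": .., "ay": .., "az": ..}, ...]. A call has 1 to 12 rows; each row shifts and turns the commanded pose from where the row before left it, along the tool's axes as they then stand; what a row does not reach is not made up. A row lasts 1/10 s, in which the tool goes at most 50 mm and 8.59 degrees, less where a joint would pass 70% of its speed; a pose out of reach is approached as far as the arm can. A call is refused whole if a number of a shift passes 50 or a number of a turn 0.15, either way. A call with a gripper value outside its range is refused whole. The fingers move at their own pace and stop on an object; "newtons" is the grip in N (left out, the last holds). Time passes only in rows, so rows that do not move let the fingers close. It gives the time, the measured TCP pose, the force and the opening at its end, in the units of the state.
- get_obs(): the state, without advancing time (a new reading comes with each control period).
- vision.grab_frame(name): name is "side" or "top"; returns the picture (400x640x3 uint8, red, green, blue); there is no depth.
- vision.get_calibration(name): a dict with "camera_matrix" (3x3 intrinsics, pixels), "world_from_camera" (4x4, takes a point from camera to world coordinates). Camera axes: x right, y down, z forward; pixel columns grow to the right and rows downward; lengths in m; the calibration is good to about 2 mm. A picture is of the moment at which its call begins. get_calibration takes no time and is no camera call.
- ticket.hand_in(): hands the job in, once; it reports no verdict.
The state is a dict: "clock": time; "joints": joint angles; "qvel": joint speeds; "tau": joint torques, N m; "tcp_pos": TCP position; "orientation": TCP orientation; "contact_force": force on the tool from outside, world axes, zero at the start; "moment": the same for the moment, N m; "grip_width": finger opening in m.
Only numpy, scipy, OpenCV 4.12 (cv2) and the standard library are available. Lean on these libraries where they do the work, as an engineer would, in place of code of your own. Each camera call takes 0.05 s, during which the arm holds its last target.

### The job

Clear every empty pink canister out of the wooden carrier into the return tub and set every full green-lidded canister upright in a pocket of its own, all while the carrier is still at its loading end. Then slide the carrier along its rail until it snaps into the station detent, and lock it there by pushing the orange lock bar's rod from the robot's side through the blue bracket and the brass lug, until the handle is up against the bracket. Leave the tamper, the water bottle and the wooden cup where they are.

Things in the scene. Friction and masses are not known exactly. Their poses are not given: they have to be found in the camera images.
- rail: fixed aluminium rail base, 70 mm wide (its x), 560 mm long (its y), 10 mm high; origin under its centre. The carrier slides along its +y. A blue upright bracket plate (8 mm thick, 44 mm wide, 66 mm high) stands at its front (-x) edge near the +y end; the detent housing stands behind it, to 92 mm from the centre line, 42 mm high
- carrier (a joint): travel in m of the wooden carrier along the rail's +y: 0 = loading end (start); 0.180 = station detent, where a sprung ball snaps between two teeth (about 10 N to enter, centres the last 2 mm); 0.215 = end stop beyond it. Slides with 2 N of friction. A tray 63 mm wide, 334 mm long with its end ledges, 4 square pockets in a row
- pocket0 (a point): centre of the floor of carrier pocket 0 (20 mm above the counter; axes as the rail's; pocket0 is nearest the push grip at the -y end, pitch 57 mm). Each pocket is 51 mm square inside; outer walls 6 mm thick, rim 24 mm above this floor (44 mm above the counter), dividers 20 mm
- pocket1 (a point): centre of the floor of carrier pocket 1 (20 mm above the counter; axes as the rail's; pocket0 is nearest the push grip at the -y end, pitch 57 mm). Each pocket is 51 mm square inside; outer walls 6 mm thick, rim 24 mm above this floor (44 mm above the counter), dividers 20 mm
- pocket2 (a point): centre of the floor of carrier pocket 2 (20 mm above the counter; axes as the rail's; pocket0 is nearest the push grip at the -y end, pitch 57 mm). Each pocket is 51 mm square inside; outer walls 6 mm thick, rim 24 mm above this floor (44 mm above the counter), dividers 20 mm
- pocket3 (a point): centre of the floor of carrier pocket 3 (20 mm above the counter; axes as the rail's; pocket0 is nearest the push grip at the -y end, pitch 57 mm). Each pocket is 51 mm square inside; outer walls 6 mm thick, rim 24 mm above this floor (44 mm above the counter), dividers 20 mm
- push_grip (a point): top centre of the dark wooden grip post on the carrier's -y end ledge: 24 x 24 mm, 60 mm tall, its top 86 mm above the counter; may be gripped from above or pushed
- lug_eye (a point): centre of the eyelet (15 mm round hole along the rail's x, 50 mm above the counter) in the brass lug plate (8 mm thick, 40 mm wide, top 66 mm above the counter) on the carrier's +y end ledge
- bracket_eye (a point): centre of the eyelet (15 mm round hole along the rail's x, 50 mm above the counter) in the fixed blue bracket; its front face is 4 mm nearer to -x. With the carrier in the station detent the lug eye lies straight behind it, 40 mm further along the rail's +x
- lock_bar: lock bar lying on the counter: orange block handle 70 mm long, 26 x 26 mm, with a steel rod of 10 mm diameter standing 80 mm out of its +x end, tapered over the last 6 mm. Origin in the middle of the handle, on the rod's axis; x points along the rod, whose tip is 115 mm from the origin
- tub: clear-white plastic return tub fixed on the counter, 160 x 140 mm (x, y) and 60 mm high outside, walls and floor 4 mm; origin under its centre
- full0: full dose canister, steel with a white band and green lid, 70 mm tall, 46 mm diameter upright cylinder with a heavy dark steel foot (20 mm), so it hardly tips; origin at the centre of its underside, z along its axis. Stands on the counter at the start. May be absent
- full1: full dose canister, steel with a white band and green lid, 70 mm tall, 46 mm diameter upright cylinder with a heavy dark steel foot (20 mm), so it hardly tips; origin at the centre of its underside, z along its axis. Stands on the counter at the start. May be absent
- full2: full dose canister, steel with a white band and green lid, 70 mm tall, 46 mm diameter upright cylinder with a heavy dark steel foot (20 mm), so it hardly tips; origin at the centre of its underside, z along its axis. Stands on the counter at the start. May be absent
- full3: full dose canister, steel with a white band and green lid, 70 mm tall, 46 mm diameter upright cylinder with a heavy dark steel foot (20 mm), so it hardly tips; origin at the centre of its underside, z along its axis. Stands on the counter at the start. May be absent
- empty0: empty dose canister, dusty pink with a black open-looking top, 70 mm tall, 46 mm diameter upright cylinder with a heavy dark steel foot (20 mm), so it hardly tips; origin at the centre of its underside, z along its axis. Stands in carrier pocket 0 at the start. May be absent
- empty1: empty dose canister, dusty pink with a black open-looking top, 70 mm tall, 46 mm diameter upright cylinder with a heavy dark steel foot (20 mm), so it hardly tips; origin at the centre of its underside, z along its axis. Stands in carrier pocket 1 at the start. May be absent
- empty2: empty dose canister, dusty pink with a black open-looking top, 70 mm tall, 46 mm diameter upright cylinder with a heavy dark steel foot (20 mm), so it hardly tips; origin at the centre of its underside, z along its axis. Stands in carrier pocket 2 at the start. May be absent
- tamper: bystander: dark steel coffee tamper, 58 mm diameter, 90 mm tall, standing among the full canisters; origin under its centre
- water: bystander: water bottle, 64 mm diameter, 200 mm tall; origin under its centre
- masu: bystander: square wooden cup, 85 x 85 x 55 mm; origin under its centre

How it is judged:
By the outcome, as a careful person would: the job done as asked, in the order asked, and still so for the second after the job is handed in, with the robot touching nothing.
Of full0, full1, full2, full3 only 3 to 4 are there at a start; the rules pass over those that are not, and their reading is None.
Of empty0, empty1, empty2 only 1 to 2 are there at a start; the rules pass over those that are not, and their reading is None.
At some moment in a run one of full0, full1, full2, full3, lock_bar may be knocked a few centimetres aside while the robot is not near it.
Once in a run the grip may slacken for a moment while it holds something.
It also fails if it takes over 208 s, if anything falls off the work surface, if the arm or the gripper's body presses on something with over 40 N, if the wrist force passes 120 N, or if a joint passes its speed limit or range.

## Working session

There is one attempt and no reset: what is moved stays moved. The work goes in short steps, Python scripts to look and compute and a tool call to move; the robot and the scene stay as the last step left them, time stands still between calls to the robot, and variables do not carry over. Pictures are saved under pics/ and viewed, and the job is handed in when it is done.

Besides the shell and the picture viewer there is one more tool, called after "Request:" as name(argument=value, ...) on one line, values as JSON. jog_arm: Moves the arm, as the interface text tells. Its arguments: {"type":"object","properties":{"motion":{"type":"array"},"newtons":{"type":"number"}},"required":["motion"]}

```bash
mkdir -p pics; cat > h.py <<'E'
import numpy as np,cv2
from bench import get_obs,vision,ticket
def snap(n,f):
    im=vision.grab_frame(n); cv2.imwrite('pics/'+f,im[:,:,::-1]); return im
E
python3 - <<'E'
from h import *
print(get_obs())
for n in('side','top'):
    snap(n,n+'0.png'); print(vision.get_calibration(n))
E
```

```text
{'clock': 0.0, 'joints': array([ 1.06690088,  0.47778486,  0.02235816,  1.55647024, -0.01151976,
        1.10928099, -0.08309251]), 'qvel': array([-1.06294144e-03, -9.25075087e-04, -1.15083292e-04, -1.59108887e-04,
        4.52830619e-04, -1.58869700e-05,  1.07653998e-04]), 'tau': array([-1.14070635e-04, -5.96453762e+01,  1.60783432e+00, -2.81201345e+01,
        1.24856411e-02,  9.33278556e-03, -1.89495915e-05]), 'tcp_pos': array([ 0.25998354, -0.62225763,  0.22012837]), 'orientation': array([-1.36992081,  0.91407489, -0.91147838]), 'contact_force': array([-0.31884198,  0.49247252, -0.31218333]), 'moment': array([ 0.00540115, -0.00655113,  0.02245679]), 'grip_width': 0.0851030671318038}
{'camera_matrix': array([[463.89116332,   0.        , 318.01814789],
       [  0.        , 463.89116332, 204.94351364],
       [  0.        ,   0.        ,   1.        ]]), 'world_from_camera': array([[-0.99656425, -0.05095463,  0.06529409,  0.45213707],
       [-0.08202031,  0.71667277, -0.69256971,  0.96833786],
       [-0.01150486, -0.69554566, -0.71838978,  1.09983105],
       [ 0.        ,  0.        ,  0.        ,  1.        ]])}
{'camera_matrix': array([[480.25357055,   0.        , 319.27040544],
       [  0.        , 480.25357055, 199.92432966],
       [  0.        ,   0.        ,   1.        ]]), 'world_from_camera': array([[ 0.01372653, -0.9943326 ,  0.10542418,  0.36310055],
       [-0.99985499, -0.01258662,  0.01147034, -0.00196423],
       [-0.0100784 , -0.10556634, -0.99436119,  1.53332886],
       [ 0.        ,  0.        ,  0.        ,  1.        ]])}
```

View pics/top0.png

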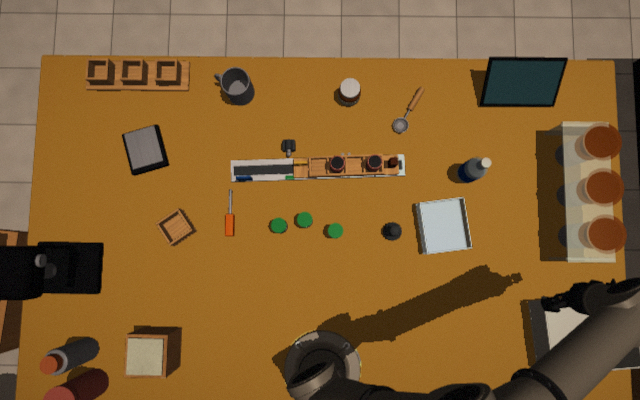

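View pics/side0.png

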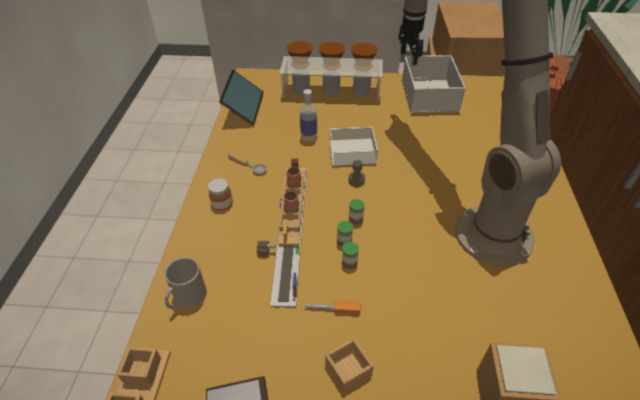

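```bash
python3 - <<'E'
from h import *
from scipy.spatial.transform import Rotation as R
o=get_obs();print(R.from_rotvec(o['orientation']).as_matrix().round(3))
E
```

```text
[[ 0.386 -0.001  0.923]
 [-0.923  0.001  0.386]
 [-0.002 -1.    -0.   ]]
```

```bash
cat >> h.py <<'E'
CAL={n:vision.get_calibration(n) for n in('side','top')}
def ray(n,u,v):
    c=CAL[n];d=np.linalg.inv(c['camera_matrix'])@[u,v,1];T=c['world_from_camera'];return T[:3,3],T[:3,:3]@d
def pl(n,u,v,z):
    o,d=ray(n,u,v);return (o+d*(z-o[2])/d[2])
def px(n,p):
    c=CAL[n];T=np.linalg.inv(c['world_from_camera']);q=c['camera_matrix']@(T[:3,:3]@np.array(p)+T[:3,3]);return q[:2]/q[2]
def tri(a,b):
    (o1,d1),(o2,d2)=ray('top',*a),ray('side',*b)
    s=np.linalg.lstsq(np.c_[d1,-d2],o2-o1,rcond=None)[0]
    p,q=o1+s[0]*d1,o2+s[1]*d2
    return (p+q)/2,np.linalg.norm(p-q)
def blobs(im,lo,hi,mina=15,box=None):
    h=cv2.cvtColor(im,cv2.COLOR_RGB2HSV);m=cv2.inRange(h,np.array(lo),np.array(hi))
    if box is not None:
        k=np.zeros_like(m);k[box[1]:box[3],box[0]:box[2]]=1;m=m*k
    n,l,s,c=cv2.connectedComponentsWithStats(m)
    return [(c[i].round(2),s[i].tolist()) for i in range(1,n) if s[i][4]>=mina]
def fulls(im,n='top'):
    b=blobs(im,(45,100,40),(80,255,255),30)
    return [(c,s[4],pl(n,*c,0.07).round(4)) for c,s in b]
E
python3 - <<'E'
from h import *
t=cv2.imread('pics/top0.png')[:,:,::-1].copy();s=cv2.imread('pics/side0.png')[:,:,::-1].copy()
print('top fulls');[print(x) for x in fulls(t)]
print('side fulls');[print(x) for x in fulls(s,'side')]
cv2.imwrite('pics/zt.png',cv2.resize(t[120:260,220:480],None,fx=3,fy=3,interpolation=cv2.INTER_CUBIC)[:,:,::-1])
cv2.imwrite('pics/zs.png',cv2.resize(s[120:330,230:400],None,fx=2.8,fy=2.8,interpolation=cv2.INTER_CUBIC)[:,:,::-1])
E
```

```text
top fulls
(array([304.11, 219.27]), 184, array([0.4583, 0.0604, 0.07  ]))
(array([278.23, 225.1 ]), 186, array([0.4395, 0.139 , 0.07  ]))
(array([334.86, 230.23]), 180, array([ 0.4261, -0.0338,  0.07  ]))
side fulls
(array([565.29,   3.94]), 48, array([-0.6281, -1.5794,  0.07  ]))
(array([588.71,   9.68]), 144, array([-0.7264, -1.514 ,  0.07  ]))
(array([610.16,   5.17]), 82, array([-0.8539, -1.5763,  0.07  ]))
(array([626.64,   5.1 ]), 80, array([-0.9384, -1.5818,  0.07  ]))
(array([356.48, 204.74]), 122, array([ 0.4273, -0.0338,  0.07  ]))
(array([344.87, 226.88]), 142, array([0.4593, 0.0597, 0.07  ]))
(array([349.83, 248.17]), 166, array([0.4419, 0.1389, 0.07  ]))
```

View pics/zt.png

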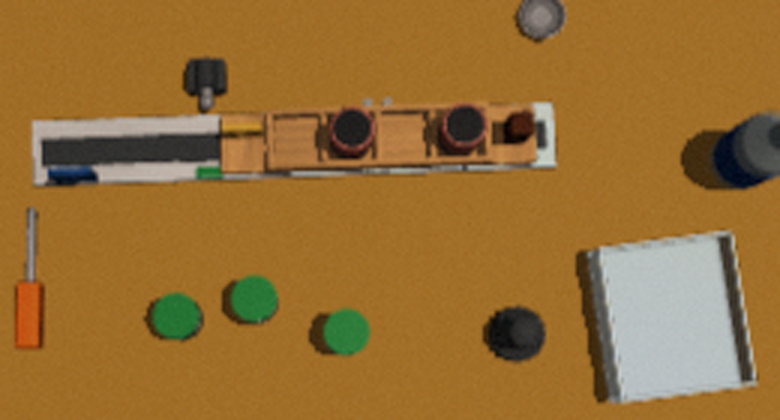

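View pics/zs.png

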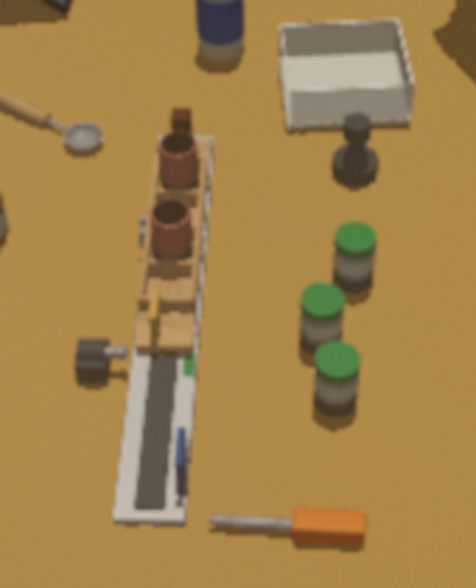

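```bash
python3 - <<'E'
from h import *
t=cv2.imread('pics/top0.png')[:,:,::-1].copy();s=cv2.imread('pics/side0.png')[:,:,::-1].copy()
def z(u,v,k=3,o=(220,120)): return ((u+.5)/k+o[0]-.5,(v+.5)/k+o[1]-.5)
zs=lambda u,v:z(u,v,2.8,(230,120))
f=lambda n,p,h:pl(n,*p,h).round(4)
print('empties', f('top',z(352,131),.09),f('top',z(464,127),.09), f('side',zs(171,214),.09),f('side',zs(178,146),.09))
print('rail corners top',[f('top',z(*p),.01) for p in((33,121),(37,185),(552,102),(555,166))])
print('rail corners side',[f('side',zs(*p),.01) for p in((115,516),(184,517),(213,137),)])
print('grip',f('top',z(520,124),.086), f('side',zs(181,113),.086))
print('tub top',[f('top',z(*p),.06) for p in((590,252),(733,233),(755,384),(613,402))])
print('tub side',[f('side',zs(*p),.06) for p in((279,27),(401,21),(410,88),(288,96))])
b=blobs(t,(3,200,150),(10,255,255),20,(215,180,250,245));print(b)
for c,st in b: print(f('top',c,.026))
b=blobs(s,(3,200,150),(10,255,255),20,(330,295,370,320));print(b)
for c,st in b: print(f('side',c,.026))
print('rod tip',f('top',z(32,210),.013),f('side',zs(211,522),.013))
print('bar ends top',f('top',z(29,282),.026),f('top',z(29,347),.026))
print('blue br', f('top',z(73,170),.066), f('side',zs(182,430),.066))
print('lug', f('top',z(241,128),.066), f('side',zs(155,292),.066))
print('tamper', f('top',z(516,334),.0),f('side',zs(355,165),.02), 'base')
E
```

```text
empties [ 0.6289 -0.0378  0.09  ] [ 0.6343 -0.1513  0.09  ] [ 0.6311 -0.0371  0.09  ] [ 0.6367 -0.1492  0.09  ]
rail corners top [array([0.6504, 0.3031, 0.01  ]), array([0.5811, 0.2965, 0.01  ]), array([ 0.6777, -0.2538,  0.01  ]), array([ 0.6083, -0.2567,  0.01  ])]
rail corners side [array([0.6485, 0.2996, 0.01  ]), array([0.5816, 0.2957, 0.01  ]), array([ 0.6092, -0.2577,  0.01  ])]
grip [ 0.6389 -0.2087  0.086 ] [ 0.6409 -0.2127  0.086 ]
tub top [array([ 0.5115, -0.2837,  0.06  ]), array([ 0.533 , -0.4303,  0.06  ]), array([ 0.3791, -0.4497,  0.06  ]), array([ 0.3589, -0.3058,  0.06  ])]
tub side [array([ 0.5369, -0.4256,  0.06  ]), array([ 0.3762, -0.4495,  0.06  ]), array([ 0.365 , -0.3105,  0.06  ]), array([ 0.5164, -0.2845,  0.06  ])]
[]
[]
rod tip [0.5537 0.3003 0.013 ] [0.5547 0.3011 0.013 ]
bar ends top [0.4758 0.2984 0.026 ] [0.4076 0.2961 0.026 ]
blue br [0.5891 0.2488 0.066 ] [0.5882 0.2336 0.066 ]
lug [0.6351 0.0763 0.066 ] [0.6379 0.0575 0.066 ]
tamper [ 0.4291 -0.2162  0.    ] [ 0.4293 -0.2071  0.02  ] base
```

Request:
jog_arm(motion=[{"gripper":85,"ay":-0.136},{"ay":-0.136},{"ay":-0.136},{"ay":-0.136},{"ay":-0.136},{"ay":-0.136},{"ay":-0.136},{"ay":-0.136},{"ay":-0.136},{},{}])

```text
schema error: expected keys gripper, tx, ty, tz, ax, ay, az
```

```bash
cat >> h.py <<'E'
from scipy.spatial.transform import Rotation as R
YAW=0.049
def to(p,yaw=YAW):
    "prints tool-axis shift (mm) to p (tool-down, tool x at yaw) and rotvec in tool axes"
    o=get_obs();Rm=R.from_rotvec(o['orientation']).as_matrix()
    c,s=np.cos(yaw),np.sin(yaw)
    Rt=np.array([[c,0,-s],[s,0,c],[0,-1,0]])
    Rt[:,2]=np.cross(Rt[:,0],Rt[:,1])
    print('t',round(o['clock'],1),'tcp',o['tcp_pos'].round(4),'F',o['contact_force'].round(1),'w',round(o['grip_width']*1000,1))
    print(' shift cur axes',(1000*Rm.T@(np.array(p)-o['tcp_pos'])).round(1),'target axes',(1000*Rt.T@(np.array(p)-o['tcp_pos'])).round(1),'turn',R.from_matrix(Rm.T@Rt).as_rotvec().round(3),'j',o['joints'].round(2))
E
python3 - <<'E'
from h import *
to((.636,-.150,.063))
E
```

```text
t 0.1 tcp [ 0.26   -0.6223  0.2202] F [-0.3  0.5 -0.5] w 85.2
 shift cur axes [-290.6  157.7  529. ] target axes [398.7 157.2 453.3] turn [-1.000e-03 -1.224e+00 -1.000e-03] j [ 1.07  0.48  0.02  1.56 -0.01  1.11 -0.08]
```

Request:
jog_arm(motion=[{"gripper":85,"tx":0,"ty":0,"tz":30,"ax":0,"ay":-0.136,"az":0},{"gripper":85,"tx":0,"ty":0,"tz":30,"ax":0,"ay":-0.136,"az":0},{"gripper":85,"tx":0,"ty":0,"tz":30,"ax":0,"ay":-0.136,"az":0},{"gripper":85,"tx":0,"ty":0,"tz":30,"ax":0,"ay":-0.136,"az":0},{"gripper":85,"tx":0,"ty":0,"tz":30,"ax":0,"ay":-0.136,"az":0},{"gripper":85,"tx":0,"ty":0,"tz":30,"ax":0,"ay":-0.136,"az":0},{"gripper":85,"tx":0,"ty":0,"tz":30,"ax":0,"ay":-0.136,"az":0},{"gripper":85,"tx":0,"ty":0,"tz":30,"ax":0,"ay":-0.136,"az":0},{"gripper":85,"tx":0,"ty":0,"tz":30,"ax":0,"ay":-0.136,"az":0},{"gripper":85,"tx":0,"ty":0,"tz":0,"ax":0,"ay":0,"az":0}], newtons=60)

```text
clock: 1.1
tcp_pos: [0.4113, -0.4132, 0.2209]
orientation: [-1.568, -0.046, 0.046]
contact_force: [0.5, 0.1, 0.9]
grip_width: 0.0849
```

```bash
python3 - <<'E'
from h import *
to((.636,-.150,.063))
E
```

```text
t 1.1 tcp [ 0.4113 -0.4132  0.2209] F [0.5 0.1 0.9] w 84.9
 shift cur axes [239.7 158.5 249.2] target axes [237.3 157.9 251.8] turn [-0.003  0.009 -0.   ] j [ 0.93  0.35 -0.32  1.76  0.12  1.05  0.63]
```

Request:
jog_arm(motion=[{"gripper":85,"tx":30,"ty":0,"tz":31,"ax":0,"ay":0.009,"az":0},{"gripper":85,"tx":30,"ty":0,"tz":31,"ax":0,"ay":0,"az":0},{"gripper":85,"tx":30,"ty":0,"tz":31,"ax":0,"ay":0,"az":0},{"gripper":85,"tx":30,"ty":0,"tz":31,"ax":0,"ay":0,"az":0},{"gripper":85,"tx":30,"ty":0,"tz":32,"ax":0,"ay":0,"az":0},{"gripper":85,"tx":30,"ty":0,"tz":32,"ax":0,"ay":0,"az":0},{"gripper":85,"tx":30,"ty":0,"tz":32,"ax":0,"ay":0,"az":0},{"gripper":85,"tx":28,"ty":0,"tz":31,"ax":0,"ay":0,"az":0},{"gripper":85,"tx":0,"ty":35,"tz":0,"ax":0,"ay":0,"az":0},{"gripper":85,"tx":0,"ty":35,"tz":0,"ax":0,"ay":0,"az":0},{"gripper":85,"tx":0,"ty":0,"tz":0,"ax":0,"ay":0,"az":0}])

```text
clock: 2.2
tcp_pos: [0.6337, -0.1575, 0.1456]
orientation: [-1.569, -0.023, 0.039]
contact_force: [-1.8, -0.0, 0.1]
grip_width: 0.0851
```

```bash
python3 - <<'E'
from h import *
to((.636,-.150,.063))
E
```

```text
t 2.2 tcp [ 0.6337 -0.1575  0.1456] F [-1.8 -0.   0.1] w 85.1
 shift cur axes [ 3.4 82.5  7.3] target axes [ 2.7 82.6  7.4] turn [-0.002 -0.01  -0.01 ] j [ 0.42  0.55 -0.39  1.65  0.24  1.   -0.  ]
```

Request:
jog_arm(motion=[{"gripper":85,"tx":3,"ty":20,"tz":7,"ax":0,"ay":-0.01,"az":-0.01},{"gripper":85,"tx":0,"ty":30,"tz":0,"ax":0,"ay":0,"az":0},{"gripper":85,"tx":0,"ty":25,"tz":0,"ax":0,"ay":0,"az":0},{"gripper":85,"tx":0,"ty":7,"tz":0,"ax":0,"ay":0,"az":0},{"gripper":85,"tx":0,"ty":0,"tz":0,"ax":0,"ay":0,"az":0}])

```text
clock: 2.7
tcp_pos: [0.6406, -0.151, 0.0693]
orientation: [-1.57, -0.045, 0.031]
contact_force: [0.3, -0.2, 1.0]
grip_width: 0.0849
```

```bash
python3 - <<'E'
from h import *
to((.636,-.150,.063))
snap('top','t1.png');s=snap('side','s1.png')
cv2.imwrite('pics/zs1.png',cv2.resize(s[100:330,200:400],None,fx=2.8,fy=2.5)[:,:,::-1])
E
```

```text
t 2.7 tcp [ 0.6406 -0.151   0.0693] F [ 0.3 -0.2  1. ] w 84.9
 shift cur axes [-4.6  6.2  1.2] target axes [-4.5  6.3  1.2] turn [ 0.    -0.     0.009] j [ 0.4   0.64 -0.36  1.7   0.28  0.85 -0.04]
```

View pics/zs1.png

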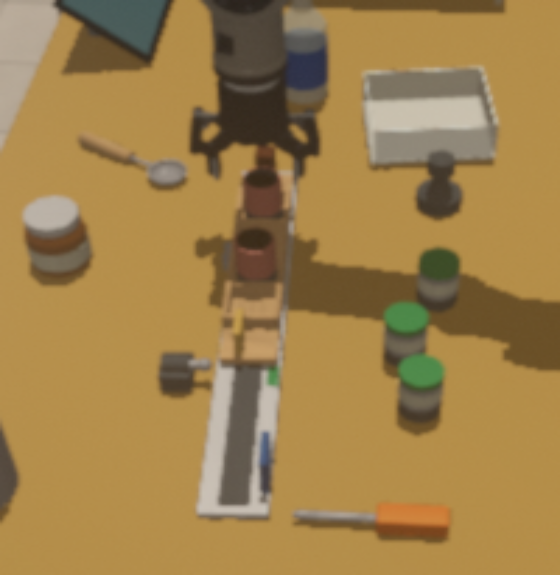

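```bash
python3 - <<'E'
from h import *
for p in [(.6406,-.151,.07),(.6406,-.151,.06),(.6831,-.149,.065),(.598,-.153,.065)]: print(p,px('side',p),px('top',p))
s=cv2.imread('pics/s1.png');t=cv2.imread('pics/t1.png')
cv2.imwrite('pics/a.png',np.hstack([cv2.resize(s[120:220,240:340],None,fx=4,fy=5),cv2.resize(t[110:210,330:430],None,fx=4,fy=5)]))
E
```

```text
(0.6406, -0.151, 0.07) [292.45707499 175.93560341] [373.55035347 161.19218093]
(0.6406, -0.151, 0.06) [292.61151858 178.17405227] [373.22116425 161.78989195]
(0.6831, -0.149, 0.065) [279.68583887 176.86107559] [372.76601163 147.9982119 ]
(0.598, -0.153, 0.065) [305.43663827 177.2556161 ] [374.00811093 175.09982968]
```

View pics/a.png

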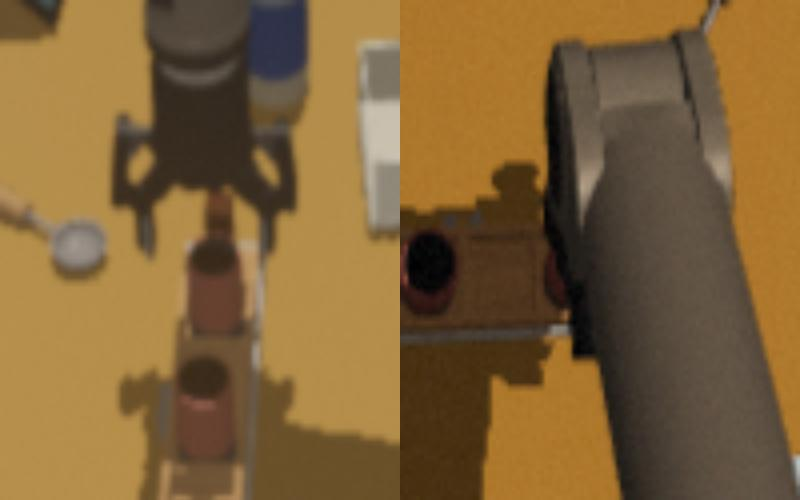

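```bash
python3 - <<'E'
from h import *
for z in (.22,.25): print(px('side',(.26,-.6225,z)),px('top',(.26,-.6225,z)))
for z in (.02,.06,.07,.08,.09): print(z,px('side',(.6406,-.14,z)),px('side',(.6406,-.162,z)))
s=cv2.imread('pics/side0.png');t=cv2.imread('pics/top0.png')
cv2.imwrite('pics/b.png',np.hstack([cv2.resize(s[0:100,360:460],None,fx=4,fy=5),cv2.resize(t[250:350,520:620],None,fx=4,fy=5)]))
E
```

```text
[407.51485836  65.24455991] [555.03394919 292.76179812]
[408.55543237  57.77839248] [560.50870362 293.75413228]
0.02 [292.8245919  189.18467738] [293.60181687 184.68149657]
0.06 [292.21065171 180.43554851] [293.00842487 175.93489978]
0.07 [292.05353896 178.1965688 ] [292.85660539 173.69708107]
0.08 [291.89493379 175.93632081] [292.70335816 171.4382171 ]
0.09 [291.73481482 173.65450003] [292.54866292 169.15800959]
```

View pics/b.png

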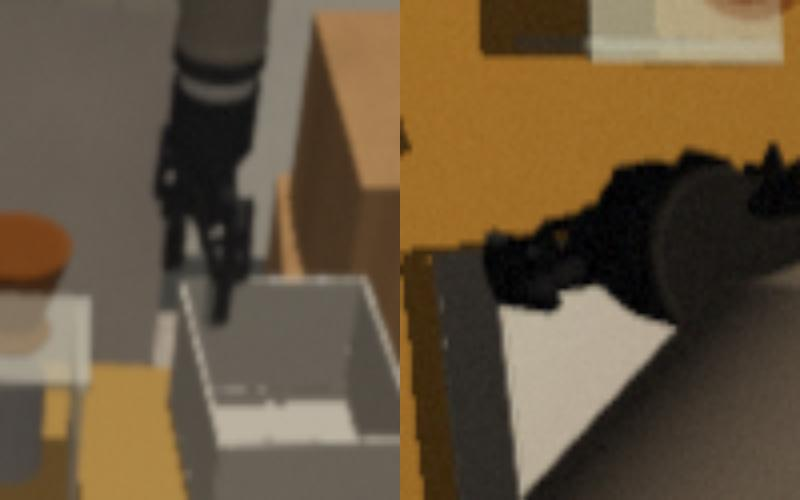

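Request:
jog_arm(motion=[{"gripper":85,"tx":-4,"ty":6,"tz":1,"ax":0,"ay":0,"az":0},{"gripper":85,"tx":0,"ty":0,"tz":0,"ax":0,"ay":0,"az":0},{"gripper":55,"tx":0,"ty":0,"tz":0,"ax":0,"ay":0,"az":0},{"gripper":55,"tx":0,"ty":0,"tz":0,"ax":0,"ay":0,"az":0},{"gripper":55,"tx":0,"ty":0,"tz":0,"ax":0,"ay":0,"az":0}])

```text
clock: 3.3
tcp_pos: [0.6369, -0.1495, 0.0633]
orientation: [-1.57, -0.047, 0.031]
contact_force: [-0.1, -0.4, -0.6]
grip_width: 0.0551
```

```bash
python3 - <<'E'
from h import *
to((.636,-.150,.063))
s=snap('side','s2.png')
cv2.imwrite('pics/a.png',cv2.resize(s[120:220,240:340],None,fx=6,fy=6)[:,:,::-1])
E
```

```text
t 3.3 tcp [ 0.6369 -0.1495  0.0633] F [-0.1 -0.4 -0.6] w 55.1
 shift cur axes [-0.9  0.3 -0.4] target axes [-0.9  0.3 -0.4] turn [0.    0.001 0.01 ] j [ 0.4   0.64 -0.36  1.72  0.29  0.83 -0.05]
```

View pics/a.png

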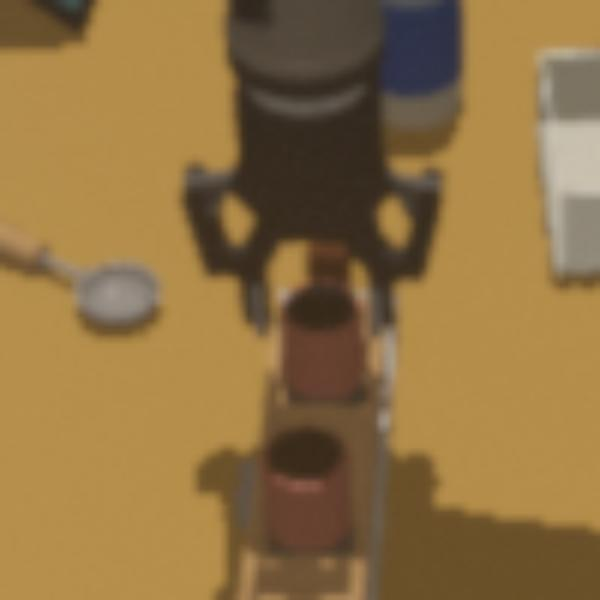

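Request:
jog_arm(motion=[{"gripper":55,"tx":0,"ty":6,"tz":0,"ax":0,"ay":0,"az":0.01},{"gripper":40,"tx":0,"ty":0,"tz":0,"ax":0,"ay":0,"az":0},{"gripper":40,"tx":0,"ty":0,"tz":0,"ax":0,"ay":0,"az":0},{"gripper":40,"tx":0,"ty":0,"tz":0,"ax":0,"ay":0,"az":0},{"gripper":40,"tx":0,"ty":0,"tz":0,"ax":0,"ay":0,"az":0}], newtons=60)

```text
clock: 3.85
tcp_pos: [0.6366, -0.1495, 0.0568]
orientation: [-1.57, -0.039, 0.04]
contact_force: [-0.3, 1.0, -0.9]
grip_width: 0.0441
```

```bash
python3 - <<'E'
from h import *
to((.636,-.150,.063))
s=snap('side','s3.png')
cv2.imwrite('pics/a.png',cv2.resize(s[120:220,240:340],None,fx=6,fy=6)[:,:,::-1])
E
```

```text
t 3.9 tcp [ 0.6366 -0.1495  0.0568] F [-0.3  1.  -0.9] w 44.1
 shift cur axes [-0.6 -6.2 -0.5] target axes [-0.6 -6.2 -0.5] turn [-0.     0.001 -0.   ] j [ 0.39  0.65 -0.36  1.71  0.29  0.83 -0.05]
```

View pics/a.png

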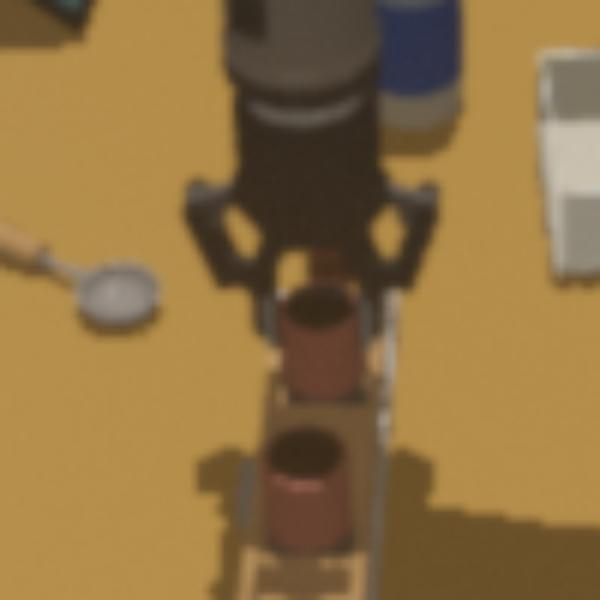

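Request:
jog_arm(motion=[{"gripper":40,"tx":0,"ty":-20,"tz":0,"ax":0,"ay":0,"az":0},{"gripper":40,"tx":0,"ty":-30,"tz":0,"ax":0,"ay":0,"az":0},{"gripper":40,"tx":0,"ty":-30,"tz":0,"ax":0,"ay":0,"az":0},{"gripper":40,"tx":0,"ty":0,"tz":0,"ax":0,"ay":0,"az":0}])

```text
clock: 4.3
tcp_pos: [0.6399, -0.1497, 0.1419]
orientation: [-1.572, -0.045, 0.033]
contact_force: [1.0, 0.1, -0.9]
grip_width: 0.0443
```

```bash
python3 - <<'E'
from h import *
to((.447,-.335,.15))
s=snap('side','s4.png')
cv2.imwrite('pics/a.png',cv2.resize(s[80:220,200:400],None,fx=4,fy=4)[:,:,::-1])
E
```

```text
t 4.3 tcp [ 0.6399 -0.1497  0.1419] F [ 1.   0.1 -0.9] w 44.3
 shift cur axes [-201.8   -9.4 -175.5] target axes [-201.7   -8.1 -175.6] turn [0.002 0.001 0.008] j [ 0.41  0.55 -0.39  1.66  0.24  0.97 -0.01]
```

View pics/a.png

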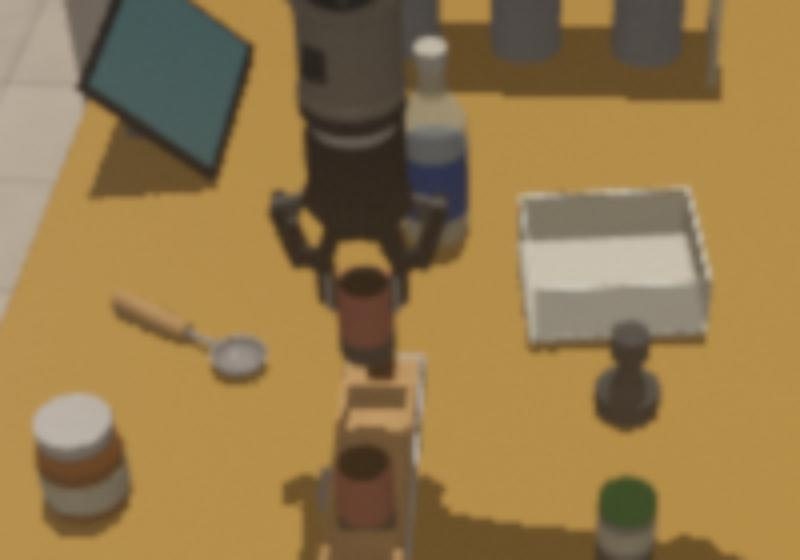

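Request:
jog_arm(motion=[{"gripper":40,"tx":-25,"ty":-1,"tz":-23,"ax":0,"ay":0,"az":0.008},{"gripper":40,"tx":-25,"ty":0,"tz":-23,"ax":0,"ay":0,"az":0},{"gripper":40,"tx":-25,"ty":0,"tz":-23,"ax":0,"ay":0,"az":0},{"gripper":40,"tx":-25,"ty":0,"tz":-23,"ax":0,"ay":0,"az":0},{"gripper":40,"tx":-25,"ty":0,"tz":-23,"ax":0,"ay":0,"az":0},{"gripper":40,"tx":-27,"ty":0,"tz":-21,"ax":0,"ay":0,"az":0},{"gripper":40,"tx":-27,"ty":0,"tz":-21,"ax":0,"ay":0,"az":0},{"gripper":40,"tx":-27,"ty":0,"tz":-21,"ax":0,"ay":0,"az":0},{"gripper":40,"tx":0,"ty":0,"tz":0,"ax":0,"ay":0,"az":0},{"gripper":40,"tx":0,"ty":0,"tz":0,"ax":0,"ay":0,"az":0}])

```text
clock: 5.35
tcp_pos: [0.4387, -0.3378, 0.1385]
orientation: [-1.57, -0.03, 0.045]
contact_force: [1.0, 0.3, -1.1]
grip_width: 0.0443
```

```bash
python3 - <<'E'
from h import *
to((.4425,-.338,.044))
s=snap('side','s5.png')
cv2.imwrite('pics/a.png',cv2.resize(s[80:220,200:400],None,fx=4,fy=4)[:,:,::-1])
E
```

```text
t 5.3 tcp [ 0.4387 -0.3378  0.1385] F [ 1.   0.3 -1.1] w 44.3
 shift cur axes [ 4.7 94.5 -0.4] target axes [ 3.8 94.5 -0.3] turn [-0.001 -0.001 -0.009] j [ 0.83  0.4  -0.37  1.9   0.19  0.88  0.42]
```

View pics/a.png

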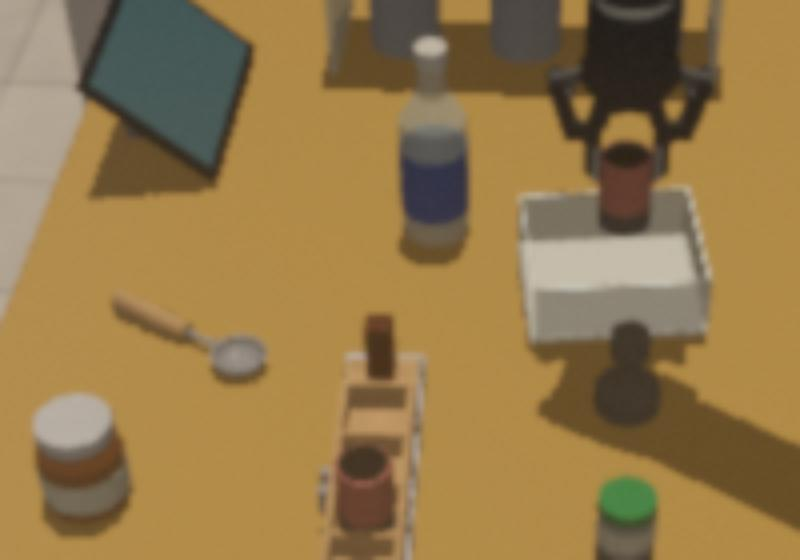

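Request:
jog_arm(motion=[{"gripper":40,"tx":4,"ty":25,"tz":0,"ax":0,"ay":0,"az":-0.008},{"gripper":40,"tx":0,"ty":25,"tz":0,"ax":0,"ay":0,"az":0},{"gripper":40,"tx":0,"ty":25,"tz":0,"ax":0,"ay":0,"az":0},{"gripper":40,"tx":0,"ty":17,"tz":0,"ax":0,"ay":0,"az":0},{"gripper":40,"tx":0,"ty":0,"tz":0,"ax":0,"ay":0,"az":0},{"gripper":62,"tx":0,"ty":0,"tz":0,"ax":0,"ay":0,"az":0},{"gripper":62,"tx":0,"ty":0,"tz":0,"ax":0,"ay":0,"az":0},{"gripper":62,"tx":0,"ty":0,"tz":0,"ax":0,"ay":0,"az":0},{"gripper":62,"tx":0,"ty":0,"tz":0,"ax":0,"ay":0,"az":0},{"gripper":62,"tx":0,"ty":-30,"tz":0,"ax":0,"ay":0,"az":0},{"gripper":62,"tx":0,"ty":-40,"tz":0,"ax":0,"ay":0,"az":0},{"gripper":85,"tx":0,"ty":-40,"tz":0,"ax":0,"ay":0,"az":0}])

```text
clock: 6.6
tcp_pos: [0.4434, -0.3372, 0.1589]
orientation: [-1.57, -0.039, 0.039]
contact_force: [0.6, -1.1, -0.3]
grip_width: 0.0749
```

```bash
python3 - <<'E'
from h import *
to((.631,-.0375,.150))
s=snap('side','s6.png')
cv2.imwrite('pics/a.png',cv2.resize(s[80:220,200:400],None,fx=4,fy=4)[:,:,::-1])
E
```

```text
t 6.6 tcp [ 0.4434 -0.3372  0.1589] F [ 0.6 -1.1 -0.3] w 74.9
 shift cur axes [202.3   9.  289.9] target axes [202.    8.9 290.1] turn [-0.     0.001 -0.   ] j [ 0.84  0.38 -0.38  1.88  0.17  0.91  0.43]
```

View pics/a.png

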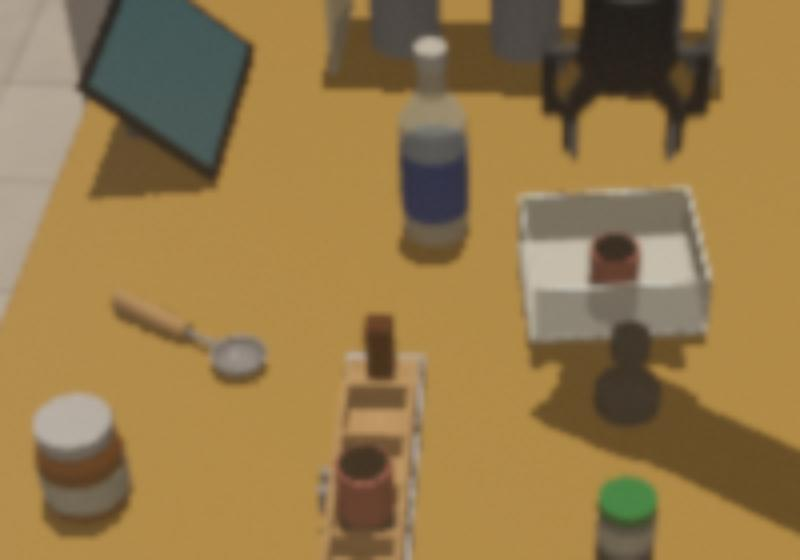

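Request:
jog_arm(motion=[{"gripper":85,"tx":20,"ty":0,"tz":29,"ax":0,"ay":0,"az":0},{"gripper":85,"tx":20,"ty":0,"tz":29,"ax":0,"ay":0,"az":0},{"gripper":85,"tx":20,"ty":0,"tz":29,"ax":0,"ay":0,"az":0},{"gripper":85,"tx":20,"ty":0,"tz":29,"ax":0,"ay":0,"az":0},{"gripper":85,"tx":20,"ty":0,"tz":29,"ax":0,"ay":0,"az":0},{"gripper":85,"tx":20,"ty":0,"tz":29,"ax":0,"ay":0,"az":0},{"gripper":85,"tx":20,"ty":0,"tz":29,"ax":0,"ay":0,"az":0},{"gripper":85,"tx":20,"ty":0,"tz":29,"ax":0,"ay":0,"az":0},{"gripper":85,"tx":20,"ty":0,"tz":29,"ax":0,"ay":0,"az":0},{"gripper":85,"tx":22,"ty":0,"tz":29,"ax":0,"ay":0,"az":0},{"gripper":85,"tx":0,"ty":0,"tz":0,"ax":0,"ay":0,"az":0},{"gripper":85,"tx":0,"ty":0,"tz":0,"ax":0,"ay":0,"az":0}])

```text
clock: 7.85
tcp_pos: [0.6312, -0.0367, 0.1575]
orientation: [-1.57, -0.041, 0.041]
contact_force: [0.2, 0.1, -0.3]
grip_width: 0.0848
```

```bash
python3 - <<'E'
from h import *
to((.6305,-.0375,.057))
E
```

```text
t 7.8 tcp [ 0.6312 -0.0367  0.1575] F [ 0.2  0.1 -0.3] w 84.8
 shift cur axes [ -0.8 100.5  -0.7] target axes [ -0.7 100.5  -0.7] turn [-0.     0.003  0.   ] j [ 0.29  0.51 -0.44  1.7   0.25  0.99 -0.2 ]
```

Accurate now. Descend, settle, grip and lift.

Request:
jog_arm(motion=[{"gripper":85,"tx":0,"ty":25,"tz":-1,"ax":0,"ay":0,"az":0},{"gripper":85,"tx":0,"ty":25,"tz":0,"ax":0,"ay":0,"az":0},{"gripper":85,"tx":0,"ty":25,"tz":0,"ax":0,"ay":0,"az":0},{"gripper":85,"tx":0,"ty":20,"tz":0,"ax":0,"ay":0,"az":0},{"gripper":85,"tx":0,"ty":5,"tz":0,"ax":0,"ay":0,"az":0},{"gripper":40,"tx":0,"ty":0,"tz":0,"ax":0,"ay":0,"az":0},{"gripper":40,"tx":0,"ty":0,"tz":0,"ax":0,"ay":0,"az":0},{"gripper":40,"tx":0,"ty":0,"tz":0,"ax":0,"ay":0,"az":0},{"gripper":40,"tx":0,"ty":0,"tz":0,"ax":0,"ay":0,"az":0},{"gripper":40,"tx":0,"ty":0,"tz":0,"ax":0,"ay":0,"az":0},{"gripper":40,"tx":0,"ty":0,"tz":0,"ax":0,"ay":0,"az":0},{"gripper":40,"tx":0,"ty":0,"tz":0,"ax":0,"ay":0,"az":0}])

```text
clock: 9.05
tcp_pos: [0.632, -0.0389, 0.0593]
orientation: [-1.571, -0.041, 0.037]
contact_force: [-2.4, -0.6, 6.3]
grip_width: 0.0438
```

```bash
python3 - <<'E'
from h import *
to((.452,-.397,.145))
E
```

```text
t 9.1 tcp [ 0.632  -0.0389  0.0593] F [-2.4 -0.6  6.3] w 43.8
 shift cur axes [-197.4  -85.9 -348.8] target axes [-197.3  -85.7 -348.8] turn [0.001 0.001 0.002] j [ 0.26  0.63 -0.4   1.76  0.32  0.82 -0.25]
```

Request:
jog_arm(motion=[{"gripper":40,"tx":0,"ty":-26,"tz":0,"ax":0,"ay":0,"az":0},{"gripper":40,"tx":0,"ty":-30,"tz":0,"ax":0,"ay":0,"az":0},{"gripper":40,"tx":0,"ty":-34,"tz":0,"ax":0,"ay":0,"az":0},{"gripper":40,"tx":-10,"ty":0,"tz":-43,"ax":0,"ay":0,"az":0},{"gripper":40,"tx":-10,"ty":0,"tz":-43,"ax":0,"ay":0,"az":0},{"gripper":40,"tx":-10,"ty":0,"tz":-43,"ax":0,"ay":0,"az":0},{"gripper":40,"tx":-30,"ty":0,"tz":-40,"ax":0,"ay":0,"az":0},{"gripper":40,"tx":-30,"ty":0,"tz":-40,"ax":0,"ay":0,"az":0},{"gripper":40,"tx":-30,"ty":0,"tz":-40,"ax":0,"ay":0,"az":0},{"gripper":40,"tx":-37,"ty":0,"tz":-40,"ax":0,"ay":0,"az":0},{"gripper":40,"tx":-40,"ty":0,"tz":-40,"ax":0,"ay":0,"az":0},{"gripper":40,"tx":0,"ty":0,"tz":-20,"ax":0,"ay":0,"az":0}])

```text
clock: 10.25
tcp_pos: [0.4526, -0.3941, 0.1478]
orientation: [-1.573, -0.03, 0.036]
contact_force: [-0.5, -0.9, -0.6]
grip_width: 0.0442
```

Request:
jog_arm(motion=[{"gripper":40,"tx":0,"ty":0,"tz":0,"ax":0,"ay":0,"az":0},{"gripper":40,"tx":0,"ty":0,"tz":0,"ax":0,"ay":0,"az":0}])

```text
clock: 10.45
tcp_pos: [0.4594, -0.3886, 0.148]
orientation: [-1.571, -0.04, 0.038]
contact_force: [-0.2, 0.4, -0.2]
grip_width: 0.0444
```

```bash
python3 - <<'E'
from h import *
to((.452,-.397,.044))
s=snap('side','s7.png')
cv2.imwrite('pics/a.png',cv2.resize(s[80:220,200:400],None,fx=4,fy=4)[:,:,::-1])
E
```

```text
t 10.4 tcp [ 0.4594 -0.3886  0.148 ] F [-0.2  0.4 -0.2] w 44.4
 shift cur axes [ -7.9 104.   -8. ] target axes [ -7.8 104.   -8. ] turn [0.    0.001 0.001] j [ 0.89  0.46 -0.38  1.79  0.21  0.93  0.47]
```

View pics/a.png

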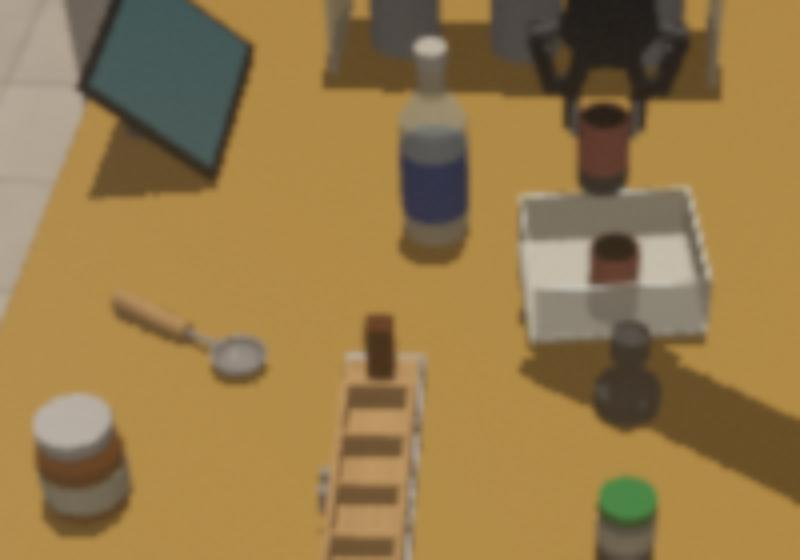

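```bash
python3 - <<'E'
from h import *
print(pl('side',353.6,141.4,.074), pl('side',350.8,109.3,.181), pl('side',200+432/4,80+225/4,.01))
E
```

```text
[ 0.44528885 -0.34195471  0.074     ] [ 0.46071491 -0.38187246  0.181     ] [ 0.61931378 -0.44354686  0.01      ]
```

Request:
jog_arm(motion=[{"gripper":40,"tx":-8,"ty":10,"tz":-11,"ax":0,"ay":0,"az":0},{"gripper":40,"tx":0,"ty":25,"tz":0,"ax":0,"ay":0,"az":0},{"gripper":40,"tx":0,"ty":25,"tz":0,"ax":0,"ay":0,"az":0},{"gripper":40,"tx":0,"ty":25,"tz":0,"ax":0,"ay":0,"az":0},{"gripper":40,"tx":0,"ty":16,"tz":0,"ax":0,"ay":0,"az":0},{"gripper":40,"tx":0,"ty":0,"tz":0,"ax":0,"ay":0,"az":0},{"gripper":62,"tx":0,"ty":0,"tz":0,"ax":0,"ay":0,"az":0},{"gripper":62,"tx":0,"ty":0,"tz":0,"ax":0,"ay":0,"az":0},{"gripper":62,"tx":0,"ty":0,"tz":0,"ax":0,"ay":0,"az":0},{"gripper":62,"tx":0,"ty":-30,"tz":0,"ax":0,"ay":0,"az":0},{"gripper":62,"tx":0,"ty":-40,"tz":0,"ax":0,"ay":0,"az":0},{"gripper":85,"tx":0,"ty":-40,"tz":0,"ax":0,"ay":0,"az":0}])

```text
clock: 11.7
tcp_pos: [0.4516, -0.3998, 0.1581]
orientation: [-1.57, -0.04, 0.039]
contact_force: [-0.2, -0.2, -0.4]
grip_width: 0.0746
```

```bash
python3 - <<'E'
from h import *
s=snap('side','s8.png');t=snap('top','t8.png')
cv2.imwrite('pics/a.png',cv2.resize(s[80:260,200:400],None,fx=3.3,fy=3.3)[:,:,::-1])
[print(x) for x in fulls(t)];[print(x) for x in fulls(s,'side')[-3:]]
to((.427,-.034,.15))
E
```

```text
(array([304.13, 219.26]), 182, array([0.4583, 0.0603, 0.07  ]))
(array([278.3 , 225.13]), 186, array([0.4394, 0.1388, 0.07  ]))
(array([334.86, 230.23]), 180, array([ 0.4261, -0.0338,  0.07  ]))
(array([356.46, 204.78]), 123, array([ 0.4274, -0.0336,  0.07  ]))
(array([344.9 , 226.92]), 143, array([0.4592, 0.0599, 0.07  ]))
(array([349.83, 248.17]), 166, array([0.4419, 0.1389, 0.07  ]))
t 11.8 tcp [ 0.4552 -0.4024  0.1632] F [ 0.2 -0.5  0.9] w 84.9
 shift cur axes [ -9.9  10.3 369.4] target axes [-10.1  13.2 369.3] turn [0.008 0.001 0.009] j [ 0.91  0.45 -0.38  1.77  0.2   0.95  0.5 ]
```

View pics/a.png

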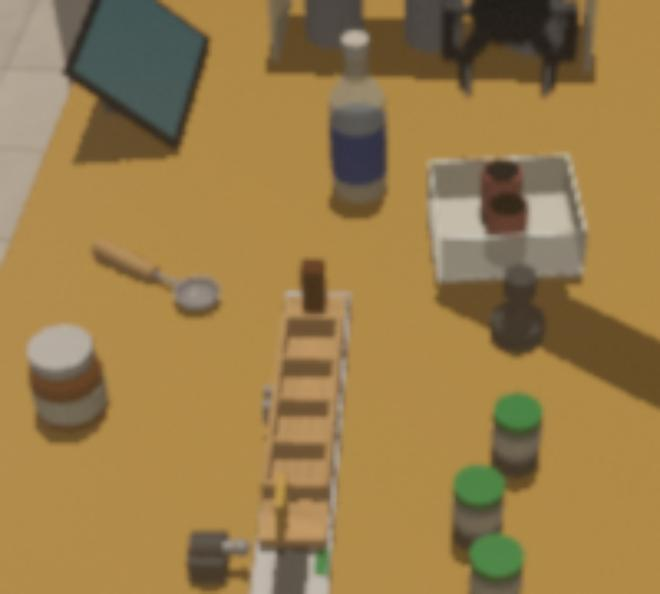

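```bash
python3 - <<'E'
from h import *
t=cv2.imread('pics/t8.png')
cv2.imwrite('pics/a.png',cv2.resize(t[145:190,285:415],None,fx=6,fy=6,interpolation=cv2.INTER_CUBIC))
s=cv2.imread('pics/s8.png')
cv2.imwrite('pics/b.png',cv2.resize(s[160:250,265:315],None,fx=6,fy=6,interpolation=cv2.INTER_CUBIC))
for k in range(4):
    c=np.array([.637,-.1505])+k*.057*np.array([-.049,.9988])
    print(k,c,[(px('top',(*(c+np.array([a,b])*.0255),.044))-[285,145])*6 for a,b in((1,1),(-1,-1))],[(px('side',(*(c+np.array([a,b])*.0255),.044))-[265,160])*6 for a,b in((1,1),(-1,-1))])
E
```

```text
0 [ 0.637  -0.1505] [array([476.66822108,  64.61505545]), array([574.02574391, 161.87960937])] [array([121.8991032 , 160.64225264]), array([223.97350194, 102.35523881])]
1 [ 0.634207  -0.0935684] [array([368.00808593,  68.60637263]), array([464.91213194, 165.86356548])] [array([113.15857138, 234.23562233]), array([218.07359432, 172.88441853])]
2 [ 0.631414  -0.0366368] [array([259.3994957 ,  72.59579644]), array([355.85048493, 169.84562424])] [array([103.940561  , 311.84925725]), array([211.85834232, 247.18331494])]
3 [0.628621  0.0202948] [array([150.84241373,  76.58332825]), array([246.84076577, 173.82578702])] [array([ 94.20484776, 393.82183722]), array([205.30176946, 325.56245841])]
```

View pics/a.png

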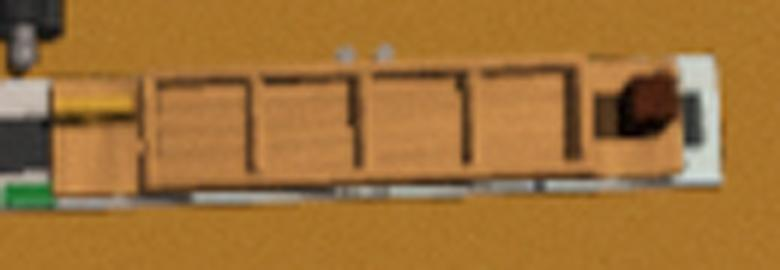

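View pics/b.png

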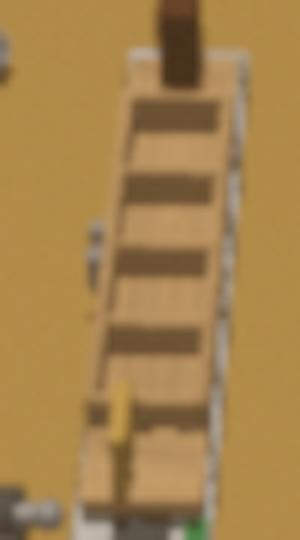

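Request:
jog_arm(motion=[{"gripper":85,"tx":0,"ty":0,"tz":33,"ax":0.008,"ay":0,"az":0.009},{"gripper":85,"tx":0,"ty":0,"tz":34,"ax":0,"ay":0,"az":0},{"gripper":85,"tx":0,"ty":0,"tz":34,"ax":0,"ay":0,"az":0},{"gripper":85,"tx":0,"ty":0,"tz":34,"ax":0,"ay":0,"az":0},{"gripper":85,"tx":0,"ty":0,"tz":34,"ax":0,"ay":0,"az":0},{"gripper":85,"tx":0,"ty":0,"tz":34,"ax":0,"ay":0,"az":0},{"gripper":85,"tx":0,"ty":0,"tz":34,"ax":0,"ay":0,"az":0},{"gripper":85,"tx":0,"ty":0,"tz":34,"ax":0,"ay":0,"az":0},{"gripper":85,"tx":-3,"ty":0,"tz":33,"ax":0,"ay":0,"az":0},{"gripper":85,"tx":-3,"ty":0,"tz":33,"ax":0,"ay":0,"az":0},{"gripper":85,"tx":-4,"ty":0,"tz":33,"ax":0,"ay":0,"az":0},{"gripper":85,"tx":0,"ty":0,"tz":0,"ax":0,"ay":0,"az":0}])

```text
clock: 13.0
tcp_pos: [0.4227, -0.0269, 0.1597]
orientation: [-1.562, -0.038, 0.051]
contact_force: [0.5, -1.1, 0.0]
grip_width: 0.0851
```

```bash
python3 - <<'E'
from h import *
to((.4268,-.034,.042))
E
```

```text
t 13.0 tcp [ 0.4227 -0.0269  0.1597] F [ 0.5 -1.1  0. ] w 85.1
 shift cur axes [  4.7 117.6  -8.3] target axes [  3.8 117.7  -7.3] turn [-0.009  0.008 -0.008] j [ 0.47  0.2  -0.6   2.15  0.14  0.84 -0.16]
```

Request:
jog_arm(motion=[{"gripper":85,"tx":4,"ty":15,"tz":-7,"ax":-0.009,"ay":0.008,"az":-0.008},{"gripper":85,"tx":0,"ty":25,"tz":0,"ax":0,"ay":0,"az":0},{"gripper":85,"tx":0,"ty":25,"tz":0,"ax":0,"ay":0,"az":0},{"gripper":85,"tx":0,"ty":25,"tz":0,"ax":0,"ay":0,"az":0},{"gripper":85,"tx":0,"ty":20,"tz":0,"ax":0,"ay":0,"az":0},{"gripper":85,"tx":0,"ty":7,"tz":0,"ax":0,"ay":0,"az":0},{"gripper":85,"tx":0,"ty":0,"tz":0,"ax":0,"ay":0,"az":0},{"gripper":85,"tx":0,"ty":0,"tz":0,"ax":0,"ay":0,"az":0}])

```text
clock: 13.8
tcp_pos: [0.4279, -0.038, 0.0429]
orientation: [-1.572, -0.033, 0.033]
contact_force: [-0.0, 0.9, 0.9]
grip_width: 0.0849
```

```bash
python3 - <<'E'
from h import *
to((.4268,-.034,.042))
s=snap('side','s9.png')
cv2.imwrite('pics/a.png',cv2.resize(s[150:250,300:400],None,fx=6,fy=6)[:,:,::-1])
E
```

```text
t 13.8 tcp [ 0.4279 -0.038   0.0429] F [-0.   0.9  0.9] w 84.9
 shift cur axes [-0.9  0.8  4.1] target axes [-0.9  0.9  4.1] turn [ 0.001 -0.007  0.   ] j [ 0.36  0.41 -0.49  2.24  0.36  0.57 -0.36]
```

View pics/a.png

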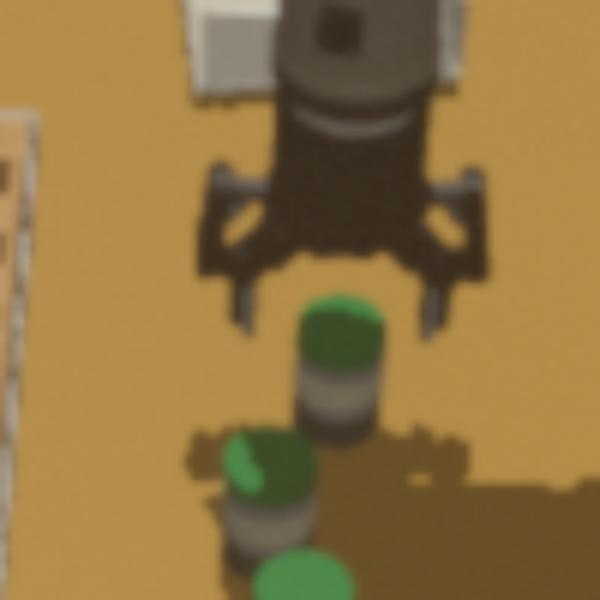

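Request:
jog_arm(motion=[{"gripper":85,"tx":-1,"ty":6,"tz":4,"ax":0,"ay":-0.007,"az":0},{"gripper":85,"tx":0,"ty":0,"tz":0,"ax":0,"ay":0,"az":0},{"gripper":40,"tx":0,"ty":0,"tz":0,"ax":0,"ay":0,"az":0},{"gripper":40,"tx":0,"ty":0,"tz":0,"ax":0,"ay":0,"az":0},{"gripper":40,"tx":0,"ty":0,"tz":0,"ax":0,"ay":0,"az":0},{"gripper":40,"tx":0,"ty":0,"tz":0,"ax":0,"ay":0,"az":0},{"gripper":40,"tx":0,"ty":0,"tz":0,"ax":0,"ay":0,"az":0},{"gripper":40,"tx":0,"ty":0,"tz":0,"ax":0,"ay":0,"az":0}], newtons=70)

```text
clock: 14.65
tcp_pos: [0.4262, -0.0341, 0.0367]
orientation: [-1.572, -0.038, 0.039]
contact_force: [-1.4, -0.3, 8.9]
grip_width: 0.0441
```

```bash
python3 - <<'E'
from h import *
to((.634,-.0935,.145))
E
```

```text
t 14.7 tcp [ 0.4262 -0.0341  0.0367] F [-1.4 -0.3  8.9] w 44.1
 shift cur axes [ 204.6 -108.3  -69.7] target axes [ 204.7 -108.3  -69.6] turn [ 0.002 -0.    -0.001] j [ 0.35  0.42 -0.49  2.24  0.37  0.55 -0.37]
```

Request:
jog_arm(motion=[{"gripper":40,"tx":0,"ty":-24,"tz":0,"ax":0,"ay":0,"az":0},{"gripper":40,"tx":0,"ty":-28,"tz":0,"ax":0,"ay":0,"az":0},{"gripper":40,"tx":0,"ty":-28,"tz":0,"ax":0,"ay":0,"az":0},{"gripper":40,"tx":15,"ty":-28,"tz":-7,"ax":0,"ay":0,"az":0},{"gripper":40,"tx":30,"ty":0,"tz":-9,"ax":0,"ay":0,"az":0},{"gripper":40,"tx":30,"ty":0,"tz":-9,"ax":0,"ay":0,"az":0},{"gripper":40,"tx":30,"ty":0,"tz":-9,"ax":0,"ay":0,"az":0},{"gripper":40,"tx":30,"ty":0,"tz":-9,"ax":0,"ay":0,"az":0},{"gripper":40,"tx":30,"ty":0,"tz":-9,"ax":0,"ay":0,"az":0},{"gripper":40,"tx":25,"ty":0,"tz":-9,"ax":0,"ay":0,"az":0},{"gripper":40,"tx":15,"ty":0,"tz":-9,"ax":0,"ay":0,"az":0},{"gripper":40,"tx":0,"ty":0,"tz":0,"ax":0,"ay":0,"az":0}])

```text
clock: 15.85
tcp_pos: [0.6357, -0.0952, 0.1433]
orientation: [-1.572, -0.036, 0.038]
contact_force: [-0.1, -0.3, -1.1]
grip_width: 0.0439
```

```bash
python3 - <<'E'
from h import *
to((.634,-.0935,.058))
s=snap('side','s10.png');t=snap('top','t10.png')
cv2.imwrite('pics/a.png',np.hstack([cv2.resize(s[130:250,250:350],None,fx=4,fy=4)[:,:,::-1],cv2.resize(t[120:220,300:400],None,fx=4,fy=4.8)[:,:,::-1]]))
b=[x for x in fulls(s,'side')];print([(x[0],x[1],pl('side',*x[0],.07+.1+.0).round(4)) for x in b[-4:]])
E
```

```text
t 15.8 tcp [ 0.6357 -0.0952  0.1433] F [-0.1 -0.3 -1.1] w 43.9
 shift cur axes [-1.5 85.3  1.9] target axes [-1.6 85.3  1.8] turn [ 0.001 -0.002 -0.001] j [ 0.41  0.55 -0.5   1.68  0.3   0.99 -0.15]
[(array([626.56,   5.32]), 71, array([-0.8021, -1.3316,  0.17  ])), (array([290.02, 160.32]), 53, array([ 0.6384, -0.1126,  0.17  ])), (array([344.73, 226.84]), 154, array([0.4589, 0.1479, 0.17  ])), (array([349.86, 248.25]), 168, array([0.4428, 0.2197, 0.17  ]))]
```

View pics/a.png

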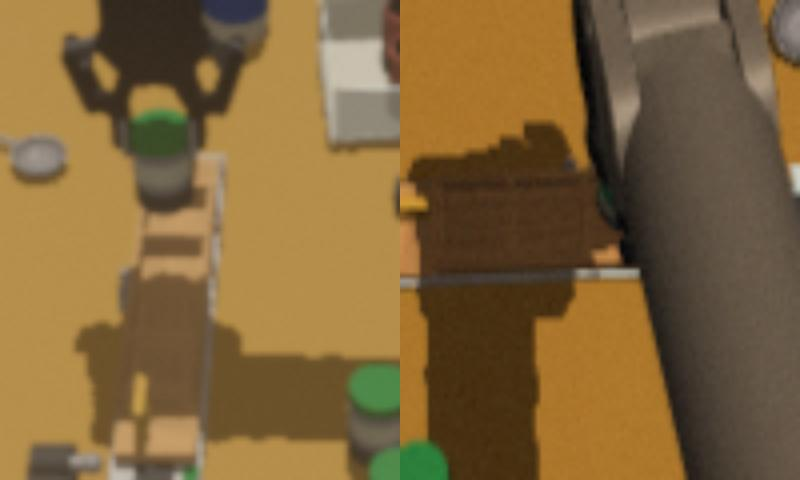

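Request:
jog_arm(motion=[{"gripper":40,"tx":-2,"ty":20,"tz":2,"ax":0,"ay":0,"az":0},{"gripper":40,"tx":0,"ty":20,"tz":0,"ax":0,"ay":0,"az":0},{"gripper":40,"tx":0,"ty":0,"tz":0,"ax":0,"ay":0,"az":0}])

```text
clock: 16.25
tcp_pos: [0.6288, -0.0913, 0.1015]
orientation: [-1.571, -0.034, 0.045]
contact_force: [-0.3, 0.0, -1.3]
grip_width: 0.0438
```

```bash
python3 - <<'E'
from h import *
to((.634,-.0935,.058))
s=snap('side','s11.png')
h=cv2.cvtColor(s,cv2.COLOR_RGB2HSV);m=cv2.inRange(h,np.array((40,60,20)),np.array((85,255,255)));m[:150]=0;m[190:]=0;m[:,:260]=0;m[:,320:]=0
c=max(cv2.findContours(m,0,1)[0],key=cv2.contourArea);e=cv2.fitEllipse(c);print(e,pl('side',*e[0],.0367+.096))
cv2.imwrite('pics/a.png',cv2.resize(s[130:250,250:350],None,fx=5,fy=5)[:,:,::-1])
E
```

```text
t 16.2 tcp [ 0.6288 -0.0913  0.1015] F [-0.3  0.  -1.3] w 43.8
 shift cur axes [ 5.4 43.4 -2.4] target axes [ 5.1 43.5 -2.4] turn [ 0.     0.001 -0.007] j [ 0.39  0.59 -0.48  1.72  0.33  0.92 -0.18]
((292.4813537597656, 173.69859313964844), (11.262744903564453, 13.176264762878418), 78.71932983398438) [ 0.63028936 -0.09309289  0.1327    ]
```

View pics/a.png

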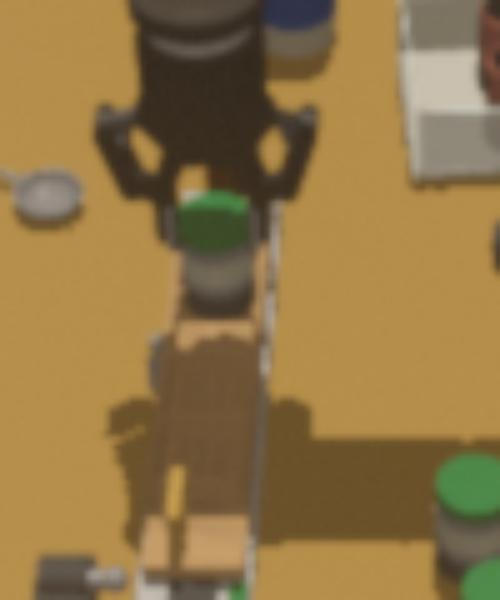

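Request:
jog_arm(motion=[{"gripper":40,"tx":4,"ty":5,"tz":-2,"ax":0,"ay":0,"az":-0.007},{"gripper":40,"tx":0,"ty":5,"tz":0,"ax":0,"ay":0,"az":0},{"gripper":40,"tx":0,"ty":0,"tz":0,"ax":0,"ay":0,"az":0},{"gripper":40,"tx":0,"ty":0,"tz":0,"ax":0,"ay":0,"az":0}])

```text
clock: 16.7
tcp_pos: [0.6364, -0.0937, 0.0943]
orientation: [-1.571, -0.043, 0.034]
contact_force: [-0.6, 0.9, -0.9]
grip_width: 0.0439
```

```bash
python3 - <<'E'
from h import *
to((.634,-.0935,.058))
E
```

```text
t 16.7 tcp [ 0.6364 -0.0937  0.0943] F [-0.6  0.9 -0.9] w 43.9
 shift cur axes [-2.6 36.3  0.3] target axes [-2.4 36.3  0.3] turn [ 0.001 -0.     0.006] j [ 0.39  0.6  -0.48  1.72  0.34  0.9  -0.18]
```

Request:
jog_arm(motion=[{"gripper":40,"tx":0,"ty":0,"tz":0,"ax":0,"ay":0,"az":0},{"gripper":40,"tx":0,"ty":0,"tz":0,"ax":0,"ay":0,"az":0}])

```text
clock: 16.9
tcp_pos: [0.6365, -0.0936, 0.0943]
orientation: [-1.571, -0.044, 0.033]
contact_force: [0.4, -0.7, -1.0]
grip_width: 0.0441
```

```bash
python3 - <<'E'
from h import *
to((.634,-.0935,.058)); print(get_obs()['qvel'].round(3))
E
```

```text
t 16.9 tcp [ 0.6365 -0.0936  0.0943] F [ 0.4 -0.7 -1. ] w 44.1
 shift cur axes [-2.7 36.3  0.3] target axes [-2.5 36.3  0.2] turn [0.001 0.    0.006] j [ 0.39  0.6  -0.48  1.72  0.34  0.9  -0.18]
[-0.     0.001  0.    -0.    -0.001 -0.002  0.001]
```

Request:
jog_arm(motion=[{"gripper":40,"tx":-2,"ty":0,"tz":0,"ax":0,"ay":0,"az":0.004},{"gripper":40,"tx":0,"ty":8,"tz":0,"ax":0,"ay":0,"az":0},{"gripper":40,"tx":0,"ty":8,"tz":0,"ax":0,"ay":0,"az":0},{"gripper":40,"tx":0,"ty":6,"tz":0,"ax":0,"ay":0,"az":0},{"gripper":40,"tx":0,"ty":0,"tz":0,"ax":0,"ay":0,"az":0}])

```text
clock: 17.4
tcp_pos: [0.6333, -0.0938, 0.0704]
orientation: [-1.571, -0.038, 0.039]
contact_force: [-0.7, -0.4, -1.4]
grip_width: 0.0439
```

```bash
python3 - <<'E'
from h import *
to((.634,-.0935,.058))
E
```

```text
t 17.4 tcp [ 0.6333 -0.0938  0.0704] F [-0.7 -0.4 -1.4] w 43.9
 shift cur axes [ 0.7 12.4  0.3] target axes [ 0.7 12.4  0.3] turn [ 0.001  0.    -0.001] j [ 0.38  0.63 -0.47  1.73  0.36  0.86 -0.19]
```

Request:
jog_arm(motion=[{"gripper":40,"tx":0,"ty":8,"tz":0,"ax":0,"ay":0,"az":0},{"gripper":40,"tx":0,"ty":5,"tz":0,"ax":0,"ay":0,"az":0},{"gripper":40,"tx":0,"ty":0,"tz":0,"ax":0,"ay":0,"az":0},{"gripper":85,"tx":0,"ty":0,"tz":0,"ax":0,"ay":0,"az":0},{"gripper":85,"tx":0,"ty":0,"tz":0,"ax":0,"ay":0,"az":0},{"gripper":85,"tx":0,"ty":0,"tz":0,"ax":0,"ay":0,"az":0},{"gripper":85,"tx":0,"ty":0,"tz":0,"ax":0,"ay":0,"az":0},{"gripper":85,"tx":0,"ty":-25,"tz":0,"ax":0,"ay":0,"az":0},{"gripper":85,"tx":0,"ty":-35,"tz":0,"ax":0,"ay":0,"az":0},{"gripper":85,"tx":0,"ty":-35,"tz":0,"ax":0,"ay":0,"az":0},{"gripper":85,"tx":0,"ty":0,"tz":0,"ax":0,"ay":0,"az":0}])

```text
clock: 18.5
tcp_pos: [0.6378, -0.0935, 0.1598]
orientation: [-1.573, -0.047, 0.029]
contact_force: [0.4, 0.0, -0.5]
grip_width: 0.0851
```

```bash
python3 - <<'E'
from h import *
to((.459,.060,.150))
s=snap('side','s12.png');t=snap('top','t12.png')
cv2.imwrite('pics/a.png',cv2.resize(s[130:250,250:350],None,fx=5,fy=5)[:,:,::-1])
[print(x) for x in fulls(t)];[print(x) for x in fulls(s,'side')[-3:]]
E
```

```text
t 18.5 tcp [ 0.6378 -0.0935  0.1598] F [ 0.4  0.  -0.5] w 85.1
 shift cur axes [-171.2    7.4  162.1] target axes [-171.     9.8  162.1] turn [ 0.002 -0.     0.011] j [ 0.41  0.53 -0.51  1.67  0.3   1.   -0.14]
(array([351.09, 163.5 ]), 54, array([ 0.6326, -0.0818,  0.07  ]))
(array([304.18, 219.18]), 184, array([0.4586, 0.0602, 0.07  ]))
(array([278.28, 225.1 ]), 185, array([0.4395, 0.1389, 0.07  ]))
(array([291.97, 182.85]), 109, array([ 0.6382, -0.1179,  0.07  ]))
(array([344.68, 227.03]), 148, array([0.4598, 0.0604, 0.07  ]))
(array([349.87, 248.1 ]), 170, array([0.4418, 0.1387, 0.07  ]))
```

View pics/a.png

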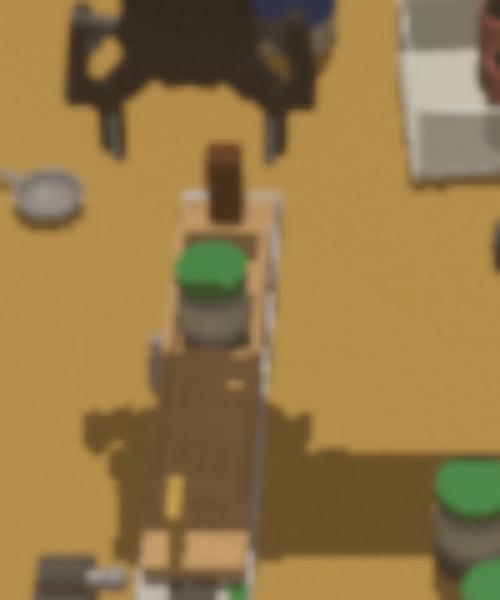

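Request:
jog_arm(motion=[{"gripper":85,"tx":-21,"ty":0,"tz":20,"ax":0,"ay":0,"az":0.01},{"gripper":85,"tx":-21,"ty":0,"tz":20,"ax":0,"ay":0,"az":0},{"gripper":85,"tx":-21,"ty":0,"tz":20,"ax":0,"ay":0,"az":0},{"gripper":85,"tx":-21,"ty":0,"tz":20,"ax":0,"ay":0,"az":0},{"gripper":85,"tx":-21,"ty":0,"tz":20,"ax":0,"ay":0,"az":0},{"gripper":85,"tx":-21,"ty":0,"tz":20,"ax":0,"ay":0,"az":0},{"gripper":85,"tx":-22,"ty":0,"tz":21,"ax":0,"ay":0,"az":0},{"gripper":85,"tx":-23,"ty":0,"tz":21,"ax":0,"ay":0,"az":0},{"gripper":85,"tx":0,"ty":15,"tz":0,"ax":0,"ay":0,"az":0},{"gripper":85,"tx":0,"ty":20,"tz":0,"ax":0,"ay":0,"az":0},{"gripper":85,"tx":0,"ty":0,"tz":0,"ax":0,"ay":0,"az":0},{"gripper":85,"tx":0,"ty":0,"tz":0,"ax":0,"ay":0,"az":0}])

```text
clock: 19.8
tcp_pos: [0.4545, 0.0596, 0.1194]
orientation: [-1.572, -0.031, 0.047]
contact_force: [0.4, 0.5, -0.9]
grip_width: 0.0854
```

```bash
python3 - <<'E'
from h import *
to((.459,.060,.037))
E
```

```text
t 19.8 tcp [0.4545 0.0596 0.1194] F [ 0.4  0.5 -0.9] w 85.4
 shift cur axes [ 5.4 82.4  0.3] target axes [ 4.5 82.4  0.2] turn [ 0.001  0.    -0.01 ] j [ 0.25  0.33 -0.6   2.11  0.26  0.78 -0.46]
```

Request:
jog_arm(motion=[{"gripper":85,"tx":4,"ty":22,"tz":0,"ax":0,"ay":0,"az":-0.01},{"gripper":85,"tx":0,"ty":25,"tz":0,"ax":0,"ay":0,"az":0},{"gripper":85,"tx":0,"ty":25,"tz":0,"ax":0,"ay":0,"az":0},{"gripper":85,"tx":0,"ty":10,"tz":0,"ax":0,"ay":0,"az":0},{"gripper":85,"tx":0,"ty":0,"tz":0,"ax":0,"ay":0,"az":0},{"gripper":40,"tx":0,"ty":0,"tz":0,"ax":0,"ay":0,"az":0},{"gripper":40,"tx":0,"ty":0,"tz":0,"ax":0,"ay":0,"az":0},{"gripper":40,"tx":0,"ty":0,"tz":0,"ax":0,"ay":0,"az":0},{"gripper":40,"tx":0,"ty":0,"tz":0,"ax":0,"ay":0,"az":0},{"gripper":40,"tx":0,"ty":0,"tz":0,"ax":0,"ay":0,"az":0},{"gripper":40,"tx":0,"ty":0,"tz":0,"ax":0,"ay":0,"az":0},{"gripper":40,"tx":0,"ty":0,"tz":0,"ax":0,"ay":0,"az":0}])

```text
clock: 21.0
tcp_pos: [0.4599, 0.0599, 0.0394]
orientation: [-1.572, -0.042, 0.035]
contact_force: [-2.9, -0.7, 9.7]
grip_width: 0.0437
```

```bash
python3 - <<'E'
from h import *
to((.6315,-.0365,.13))
E
```

```text
t 21.0 tcp [0.4599 0.0599 0.0394] F [-2.9 -0.7  9.7] w 43.7
 shift cur axes [ 167.   -89.8 -104.8] target axes [ 166.7  -90.6 -104.7] turn [ 0.002 -0.     0.004] j [ 0.17  0.46 -0.52  2.17  0.41  0.6  -0.6 ]
```

Request:
jog_arm(motion=[{"gripper":40,"tx":0,"ty":-24,"tz":0,"ax":0,"ay":0,"az":0.004},{"gripper":40,"tx":0,"ty":-28,"tz":0,"ax":0,"ay":0,"az":0},{"gripper":40,"tx":0,"ty":-28,"tz":0,"ax":0,"ay":0,"az":0},{"gripper":40,"tx":0,"ty":-24,"tz":0,"ax":0,"ay":0,"az":0},{"gripper":40,"tx":24,"ty":0,"tz":-15,"ax":0,"ay":0,"az":0},{"gripper":40,"tx":24,"ty":0,"tz":-15,"ax":0,"ay":0,"az":0},{"gripper":40,"tx":24,"ty":0,"tz":-15,"ax":0,"ay":0,"az":0},{"gripper":40,"tx":24,"ty":0,"tz":-15,"ax":0,"ay":0,"az":0},{"gripper":40,"tx":24,"ty":0,"tz":-15,"ax":0,"ay":0,"az":0},{"gripper":40,"tx":24,"ty":0,"tz":-15,"ax":0,"ay":0,"az":0},{"gripper":40,"tx":23,"ty":0,"tz":-15,"ax":0,"ay":0,"az":0},{"gripper":40,"tx":0,"ty":0,"tz":0,"ax":0,"ay":0,"az":0}])

```text
clock: 22.2
tcp_pos: [0.6337, -0.0401, 0.1418]
orientation: [-1.573, -0.035, 0.035]
contact_force: [0.0, -0.6, -2.4]
grip_width: 0.0438
```

Request:
jog_arm(motion=[{"gripper":40,"tx":0,"ty":0,"tz":0,"ax":0,"ay":0,"az":0}])

```text
clock: 22.3
tcp_pos: [0.6309, -0.0371, 0.1416]
orientation: [-1.571, -0.036, 0.04]
contact_force: [-0.2, 0.8, -2.4]
grip_width: 0.0437
```

```bash
python3 - <<'E'
from h import *
to((.6315,-.0365,.0595))
E
```

```text
t 22.3 tcp [ 0.6309 -0.0371  0.1416] F [-0.2  0.8 -2.4] w 43.7
 shift cur axes [ 0.9 82.1  0.6] target axes [ 0.6 82.1  0.5] turn [ 0.001 -0.001 -0.003] j [ 0.34  0.54 -0.52  1.71  0.32  0.98 -0.25]
```

Request:
jog_arm(motion=[{"gripper":40,"tx":0,"ty":20,"tz":0,"ax":0,"ay":0,"az":0},{"gripper":40,"tx":0,"ty":20,"tz":0,"ax":0,"ay":0,"az":0},{"gripper":40,"tx":0,"ty":0,"tz":0,"ax":0,"ay":0,"az":0},{"gripper":40,"tx":0,"ty":0,"tz":0,"ax":0,"ay":0,"az":0}])

```text
clock: 22.7
tcp_pos: [0.6304, -0.0362, 0.1021]
orientation: [-1.571, -0.037, 0.042]
contact_force: [-0.6, 0.9, -2.2]
grip_width: 0.0438
```

```bash
python3 - <<'E'
from h import *
to((.6315,-.0365,.0595))
s=snap('side','s13.png')
cv2.imwrite('pics/a.png',cv2.resize(s[130:250,250:350],None,fx=5,fy=5)[:,:,::-1])
E
```

```text
t 22.7 tcp [ 0.6304 -0.0362  0.1021] F [-0.6  0.9 -2.2] w 43.8
 shift cur axes [ 1.2 42.6 -0.3] target axes [ 1.1 42.6 -0.4] turn [ 0.001  0.001 -0.003] j [ 0.33  0.59 -0.51  1.74  0.35  0.91 -0.28]
```

View pics/a.png

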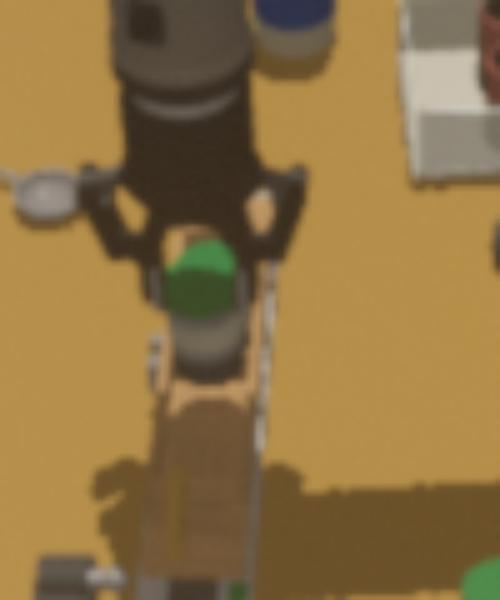

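Request:
jog_arm(motion=[{"gripper":40,"tx":1,"ty":10,"tz":0,"ax":0,"ay":0,"az":0},{"gripper":40,"tx":0,"ty":10,"tz":0,"ax":0,"ay":0,"az":0},{"gripper":40,"tx":0,"ty":10,"tz":0,"ax":0,"ay":0,"az":0},{"gripper":40,"tx":0,"ty":0,"tz":0,"ax":0,"ay":0,"az":0}])

```text
clock: 23.15
tcp_pos: [0.6306, -0.037, 0.0697]
orientation: [-1.572, -0.034, 0.043]
contact_force: [-0.7, -0.5, -2.0]
grip_width: 0.0441
```

```bash
python3 - <<'E'
from h import *
to((.6315,-.0365,.0595))
E
```

```text
t 23.1 tcp [ 0.6306 -0.037   0.0697] F [-0.7 -0.5 -2. ] w 44.1
 shift cur axes [ 1.  10.2  0.4] target axes [ 0.9 10.2  0.4] turn [ 0.001  0.    -0.005] j [ 0.31  0.63 -0.49  1.75  0.37  0.86 -0.3 ]
```

Request:
jog_arm(motion=[{"gripper":40,"tx":0,"ty":10,"tz":0,"ax":0,"ay":0,"az":0},{"gripper":40,"tx":0,"ty":0,"tz":0,"ax":0,"ay":0,"az":0},{"gripper":85,"tx":0,"ty":0,"tz":0,"ax":0,"ay":0,"az":0},{"gripper":85,"tx":0,"ty":0,"tz":0,"ax":0,"ay":0,"az":0},{"gripper":85,"tx":0,"ty":0,"tz":0,"ax":0,"ay":0,"az":0},{"gripper":85,"tx":0,"ty":0,"tz":0,"ax":0,"ay":0,"az":0},{"gripper":85,"tx":0,"ty":-25,"tz":0,"ax":0,"ay":0,"az":0},{"gripper":85,"tx":0,"ty":-35,"tz":0,"ax":0,"ay":0,"az":0},{"gripper":85,"tx":0,"ty":-35,"tz":0,"ax":0,"ay":0,"az":0},{"gripper":85,"tx":0,"ty":0,"tz":0,"ax":0,"ay":0,"az":0},{"gripper":85,"tx":0,"ty":0,"tz":0,"ax":0,"ay":0,"az":0}])

```text
clock: 24.25
tcp_pos: [0.6329, -0.0368, 0.1579]
orientation: [-1.572, -0.039, 0.038]
contact_force: [-0.7, -0.6, -0.6]
grip_width: 0.0847
```

```bash
python3 - <<'E'
from h import *
to((.4405,.139,.150))
s=snap('side','s14.png');t=snap('top','t14.png')
cv2.imwrite('pics/a.png',cv2.resize(s[130:280,250:400],None,fx=4,fy=4)[:,:,::-1])
[print(x) for x in fulls(t)];[print(x) for x in fulls(s,'side')[-3:]]
E
```

```text
t 24.2 tcp [ 0.6329 -0.0368  0.1579] F [-0.7 -0.6 -0.6] w 84.7
 shift cur axes [-183.5    7.6  185. ] target axes [-183.5    7.9  185. ] turn [ 0.002 -0.     0.   ] j [ 0.34  0.53 -0.53  1.69  0.31  1.01 -0.24]
(array([278.26, 225.13]), 185, array([0.4394, 0.1389, 0.07  ]))
(array([625.84,   5.47]), 64, array([-0.9326, -1.5769,  0.07  ]))
(array([291.52, 189.35]), 246, array([ 0.6359, -0.0876,  0.07  ]))
(array([350.22, 248.14]), 174, array([0.4408, 0.1387, 0.07  ]))
```

View pics/a.png

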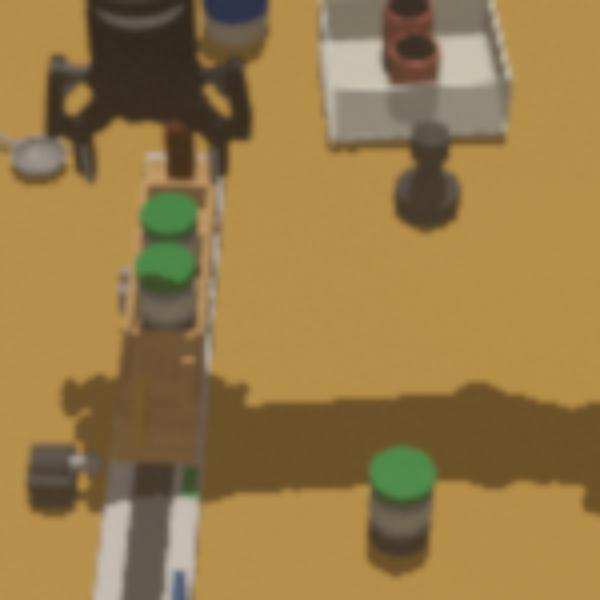

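Request:
jog_arm(motion=[{"gripper":85,"tx":-20,"ty":0,"tz":20,"ax":0,"ay":0,"az":0},{"gripper":85,"tx":-20,"ty":0,"tz":20,"ax":0,"ay":0,"az":0},{"gripper":85,"tx":-20,"ty":0,"tz":20,"ax":0,"ay":0,"az":0},{"gripper":85,"tx":-20,"ty":0,"tz":20,"ax":0,"ay":0,"az":0},{"gripper":85,"tx":-20,"ty":0,"tz":21,"ax":0,"ay":0,"az":0},{"gripper":85,"tx":-21,"ty":0,"tz":21,"ax":0,"ay":0,"az":0},{"gripper":85,"tx":-21,"ty":0,"tz":21,"ax":0,"ay":0,"az":0},{"gripper":85,"tx":-21,"ty":0,"tz":21,"ax":0,"ay":0,"az":0},{"gripper":85,"tx":-21,"ty":10,"tz":21,"ax":0,"ay":0,"az":0},{"gripper":85,"tx":0,"ty":25,"tz":0,"ax":0,"ay":0,"az":0},{"gripper":85,"tx":0,"ty":0,"tz":0,"ax":0,"ay":0,"az":0},{"gripper":85,"tx":0,"ty":0,"tz":0,"ax":0,"ay":0,"az":0}])

```text
clock: 25.55
tcp_pos: [0.4388, 0.1385, 0.1213]
orientation: [-1.572, -0.035, 0.042]
contact_force: [-0.1, -0.1, -0.3]
grip_width: 0.0852
```

```bash
python3 - <<'E'
from h import *
to((.4405,.139,.037))
s=snap('side','s15.png');[print(x) for x in fulls(s,'side')[-3:]]
E
```

```text
t 25.6 tcp [0.4388 0.1385 0.1213] F [-0.1 -0.1 -0.3] w 85.2
 shift cur axes [ 2.1 84.3  0.5] target axes [ 1.7 84.3  0.4] turn [ 0.001 -0.    -0.004] j [ 0.11  0.33 -0.64  2.11  0.28  0.79 -0.66]
(array([291.9 , 183.32]), 115, array([ 0.6381, -0.1156,  0.07  ]))
(array([290.97, 195.86]), 137, array([ 0.6341, -0.0582,  0.07  ]))
(array([350.17, 247.03]), 122, array([0.4411, 0.1347, 0.07  ]))
```

Request:
jog_arm(motion=[{"gripper":85,"tx":1,"ty":22,"tz":0,"ax":0,"ay":0,"az":-0.004},{"gripper":85,"tx":0,"ty":25,"tz":0,"ax":0,"ay":0,"az":0},{"gripper":85,"tx":0,"ty":25,"tz":0,"ax":0,"ay":0,"az":0},{"gripper":85,"tx":0,"ty":12,"tz":0,"ax":0,"ay":0,"az":0},{"gripper":85,"tx":0,"ty":0,"tz":0,"ax":0,"ay":0,"az":0},{"gripper":40,"tx":0,"ty":0,"tz":0,"ax":0,"ay":0,"az":0},{"gripper":40,"tx":0,"ty":0,"tz":0,"ax":0,"ay":0,"az":0},{"gripper":40,"tx":0,"ty":0,"tz":0,"ax":0,"ay":0,"az":0},{"gripper":40,"tx":0,"ty":0,"tz":0,"ax":0,"ay":0,"az":0},{"gripper":40,"tx":0,"ty":0,"tz":0,"ax":0,"ay":0,"az":0},{"gripper":40,"tx":0,"ty":0,"tz":0,"ax":0,"ay":0,"az":0},{"gripper":40,"tx":0,"ty":0,"tz":0,"ax":0,"ay":0,"az":0}])

```text
clock: 26.8
tcp_pos: [0.4412, 0.1393, 0.0393]
orientation: [-1.571, -0.042, 0.035]
contact_force: [-1.8, -1.0, 9.2]
grip_width: 0.0441
```

```bash
python3 - <<'E'
from h import *
to((.6285,.0205,.145))
E
```

```text
t 26.8 tcp [0.4412 0.1393 0.0393] F [-1.8 -1.   9.2] w 44.1
 shift cur axes [ 181.7 -104.8 -127.9] target axes [ 181.3 -105.7 -127.8] turn [ 0.001 -0.     0.004] j [ 0.02  0.47 -0.55  2.17  0.43  0.61 -0.8 ]
```

Request:
jog_arm(motion=[{"gripper":40,"tx":0,"ty":-24,"tz":0,"ax":0,"ay":0,"az":0.004},{"gripper":40,"tx":0,"ty":-28,"tz":0,"ax":0,"ay":0,"az":0},{"gripper":40,"tx":0,"ty":-28,"tz":0,"ax":0,"ay":0,"az":0},{"gripper":40,"tx":0,"ty":-24,"tz":0,"ax":0,"ay":0,"az":0},{"gripper":40,"tx":26,"ty":0,"tz":-18,"ax":0,"ay":0,"az":0},{"gripper":40,"tx":26,"ty":0,"tz":-18,"ax":0,"ay":0,"az":0},{"gripper":40,"tx":26,"ty":0,"tz":-18,"ax":0,"ay":0,"az":0},{"gripper":40,"tx":26,"ty":0,"tz":-18,"ax":0,"ay":0,"az":0},{"gripper":40,"tx":26,"ty":0,"tz":-18,"ax":0,"ay":0,"az":0},{"gripper":40,"tx":26,"ty":0,"tz":-18,"ax":0,"ay":0,"az":0},{"gripper":40,"tx":25,"ty":0,"tz":-20,"ax":0,"ay":0,"az":0},{"gripper":40,"tx":0,"ty":0,"tz":0,"ax":0,"ay":0,"az":0}])

```text
clock: 28.0
tcp_pos: [0.6306, 0.0155, 0.1417]
orientation: [-1.573, -0.034, 0.034]
contact_force: [-0.6, 0.1, -1.2]
grip_width: 0.0441
```

Request:
jog_arm(motion=[{"gripper":40,"tx":0,"ty":0,"tz":0,"ax":0,"ay":0,"az":0}])

```text
clock: 28.1
tcp_pos: [0.6274, 0.0195, 0.1416]
orientation: [-1.571, -0.035, 0.039]
contact_force: [-0.3, 0.6, -1.3]
grip_width: 0.0438
```

```bash
python3 - <<'E'
from h import *
to((.6285,.0205,.0595))
E
```

```text
t 28.1 tcp [0.6274 0.0195 0.1416] F [-0.3  0.6 -1.3] w 43.8
 shift cur axes [ 1.3 82.1  1. ] target axes [ 1.1 82.1  0.9] turn [ 0.001 -0.001 -0.003] j [ 0.27  0.54 -0.55  1.72  0.33  0.98 -0.36]
```

Request:
jog_arm(motion=[{"gripper":40,"tx":1,"ty":20,"tz":1,"ax":0,"ay":0,"az":-0.002},{"gripper":40,"tx":0,"ty":20,"tz":0,"ax":0,"ay":0,"az":0},{"gripper":40,"tx":0,"ty":0,"tz":0,"ax":0,"ay":0,"az":0},{"gripper":40,"tx":0,"ty":0,"tz":0,"ax":0,"ay":0,"az":0}])

```text
clock: 28.5
tcp_pos: [0.6277, 0.0219, 0.1021]
orientation: [-1.571, -0.039, 0.04]
contact_force: [0.3, -0.2, -1.4]
grip_width: 0.0438
```

```bash
python3 - <<'E'
from h import *
to((.6285,.0205,.0595))
s=snap('side','s16.png')
cv2.imwrite('pics/a.png',cv2.resize(s[130:280,250:400],None,fx=4,fy=4)[:,:,::-1])
E
```

```text
t 28.5 tcp [0.6277 0.0219 0.1021] F [ 0.3 -0.2 -1.4] w 43.8
 shift cur axes [ 0.8 42.6 -1.4] target axes [ 0.7 42.6 -1.5] turn [ 0.001  0.001 -0.001] j [ 0.25  0.59 -0.53  1.74  0.36  0.91 -0.38]
```

View pics/a.png

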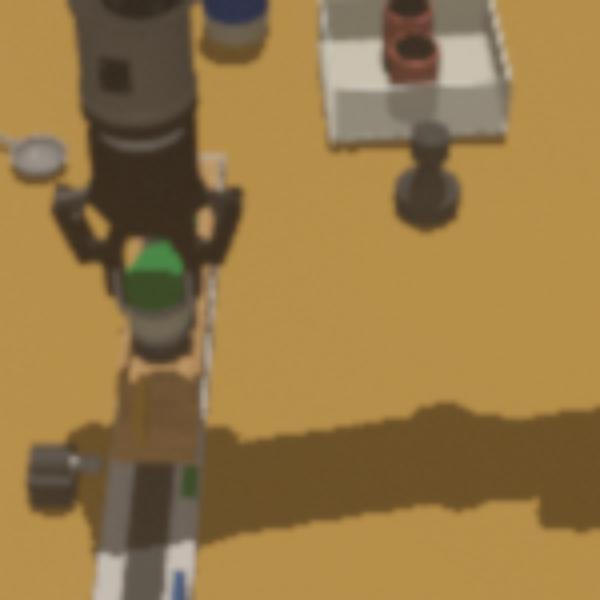

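Request:
jog_arm(motion=[{"gripper":40,"tx":1,"ty":10,"tz":-1,"ax":0,"ay":0,"az":0},{"gripper":40,"tx":0,"ty":10,"tz":0,"ax":0,"ay":0,"az":0},{"gripper":40,"tx":0,"ty":10,"tz":0,"ax":0,"ay":0,"az":0},{"gripper":40,"tx":0,"ty":0,"tz":0,"ax":0,"ay":0,"az":0}])

```text
clock: 28.95
tcp_pos: [0.628, 0.0198, 0.0696]
orientation: [-1.572, -0.036, 0.041]
contact_force: [0.1, -0.9, -1.8]
grip_width: 0.0436
```

```bash
python3 - <<'E'
from h import *
to((.6285,.0205,.0595))
E
```

```text
t 28.9 tcp [0.628  0.0198 0.0696] F [ 0.1 -0.9 -1.8] w 43.6
 shift cur axes [ 0.5 10.1  0.7] target axes [ 0.5 10.1  0.7] turn [ 0.001  0.    -0.003] j [ 0.24  0.63 -0.51  1.76  0.39  0.86 -0.4 ]
```

Request:
jog_arm(motion=[{"gripper":40,"tx":0,"ty":10,"tz":0,"ax":0,"ay":0,"az":0},{"gripper":40,"tx":0,"ty":0,"tz":0,"ax":0,"ay":0,"az":0},{"gripper":85,"tx":0,"ty":0,"tz":0,"ax":0,"ay":0,"az":0},{"gripper":85,"tx":0,"ty":0,"tz":0,"ax":0,"ay":0,"az":0},{"gripper":85,"tx":0,"ty":0,"tz":0,"ax":0,"ay":0,"az":0},{"gripper":85,"tx":0,"ty":0,"tz":0,"ax":0,"ay":0,"az":0},{"gripper":85,"tx":0,"ty":-25,"tz":0,"ax":0,"ay":0,"az":0},{"gripper":85,"tx":0,"ty":-35,"tz":0,"ax":0,"ay":0,"az":0},{"gripper":85,"tx":0,"ty":-35,"tz":0,"ax":0,"ay":0,"az":0},{"gripper":85,"tx":0,"ty":0,"tz":0,"ax":0,"ay":0,"az":0},{"gripper":85,"tx":0,"ty":0,"tz":0,"ax":0,"ay":0,"az":0}])

```text
clock: 30.05
tcp_pos: [0.6302, 0.0202, 0.1579]
orientation: [-1.572, -0.04, 0.036]
contact_force: [-0.7, -0.4, -0.1]
grip_width: 0.0853
```

```bash
python3 - <<'E'
from h import *
to((.640,-.211,.16))
s=snap('side','s17.png');t=snap('top','t17.png')
cv2.imwrite('pics/a.png',cv2.resize(s[130:330,230:400],None,fx=3,fy=3)[:,:,::-1])
cv2.imwrite('pics/b.png',cv2.resize(t[120:260,220:480],None,fx=3,fy=3,interpolation=cv2.INTER_CUBIC)[:,:,::-1])
E
```

```text
t 30.1 tcp [0.6302 0.0202 0.1579] F [-0.7 -0.4 -0.1] w 85.3
 shift cur axes [  -1.5   -1.8 -231.4] target axes [  -1.5   -2.1 -231.4] turn [ 0.001 -0.     0.002] j [ 0.27  0.53 -0.56  1.7   0.32  1.01 -0.35]
```

View pics/a.png

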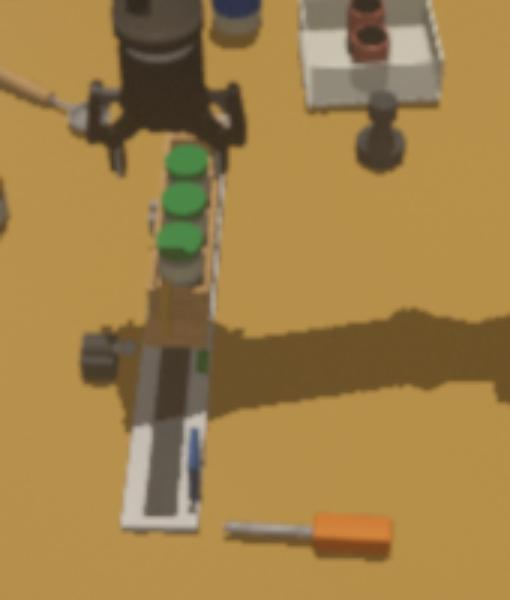

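View pics/b.png

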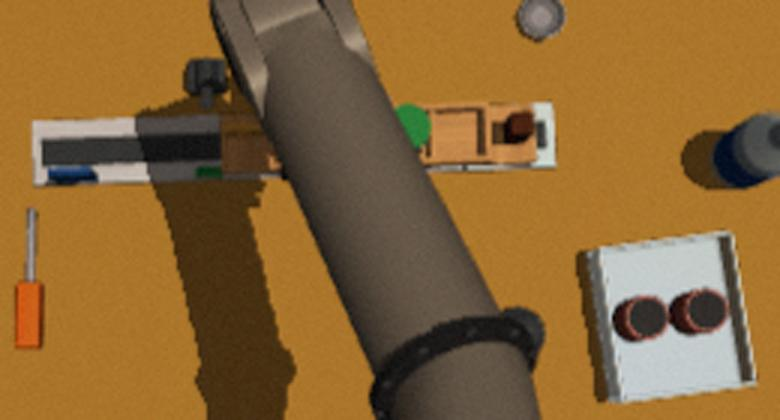

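Request:
jog_arm(motion=[{"gripper":85,"tx":0,"ty":0,"tz":-29,"ax":0,"ay":0,"az":0},{"gripper":85,"tx":0,"ty":0,"tz":-29,"ax":0,"ay":0,"az":0},{"gripper":85,"tx":0,"ty":0,"tz":-29,"ax":0,"ay":0,"az":0},{"gripper":85,"tx":0,"ty":0,"tz":-29,"ax":0,"ay":0,"az":0},{"gripper":85,"tx":0,"ty":0,"tz":-29,"ax":0,"ay":0,"az":0},{"gripper":85,"tx":0,"ty":0,"tz":-29,"ax":0,"ay":0,"az":0},{"gripper":85,"tx":0,"ty":0,"tz":-29,"ax":0,"ay":0,"az":0},{"gripper":85,"tx":-1,"ty":0,"tz":-28,"ax":0,"ay":0,"az":0},{"gripper":85,"tx":0,"ty":0,"tz":0,"ax":0,"ay":0,"az":0},{"gripper":85,"tx":0,"ty":25,"tz":0,"ax":0,"ay":0,"az":0},{"gripper":85,"tx":0,"ty":25,"tz":0,"ax":0,"ay":0,"az":0},{"gripper":85,"tx":0,"ty":0,"tz":0,"ax":0,"ay":0,"az":0}])

```text
clock: 31.35
tcp_pos: [0.6365, -0.2092, 0.1022]
orientation: [-1.569, -0.033, 0.046]
contact_force: [-0.3, 0.6, -0.4]
grip_width: 0.085
```

```bash
python3 - <<'E'
from h import *
to((.640,-.211,.055))
s=snap('side','s18.png')
cv2.imwrite('pics/a.png',cv2.resize(s[100:220,240:360],None,fx=5,fy=5)[:,:,::-1])
E
```

```text
t 31.4 tcp [ 0.6365 -0.2092  0.1022] F [-0.3  0.6 -0.4] w 85.0
 shift cur axes [ 3.8 47.1 -2.1] target axes [ 3.4 47.2 -2. ] turn [-0.002  0.001 -0.008] j [ 0.56  0.64 -0.49  1.63  0.35  0.96  0.  ]
```

View pics/a.png

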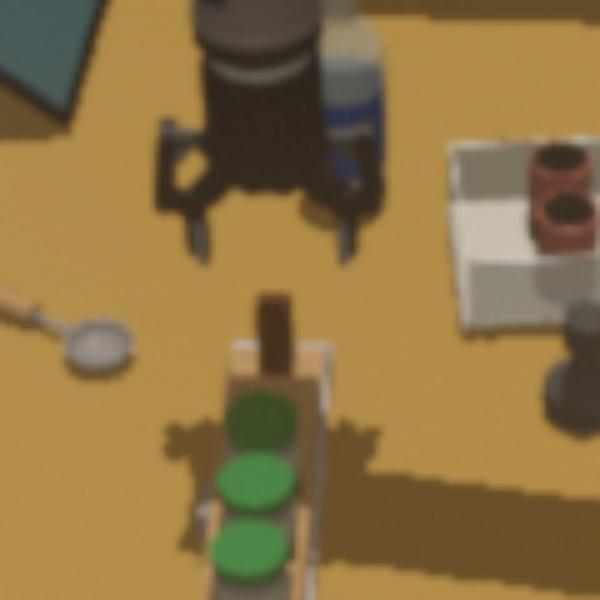

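Request:
jog_arm(motion=[{"gripper":85,"tx":3,"ty":20,"tz":-2,"ax":0,"ay":0,"az":-0.008},{"gripper":85,"tx":0,"ty":20,"tz":0,"ax":0,"ay":0,"az":0},{"gripper":85,"tx":0,"ty":5,"tz":0,"ax":0,"ay":0,"az":0},{"gripper":35,"tx":0,"ty":0,"tz":0,"ax":0,"ay":0,"az":0},{"gripper":35,"tx":0,"ty":0,"tz":0,"ax":0,"ay":0,"az":0},{"gripper":35,"tx":0,"ty":0,"tz":0,"ax":0,"ay":0,"az":0},{"gripper":35,"tx":0,"ty":0,"tz":0,"ax":0,"ay":0,"az":0},{"gripper":35,"tx":0,"ty":0,"tz":0,"ax":0,"ay":0,"az":0}])

```text
clock: 32.2
tcp_pos: [0.6435, -0.2126, 0.0626]
orientation: [-1.572, -0.045, 0.031]
contact_force: [-0.1, 0.6, 0.0]
grip_width: 0.0354
```

```bash
python3 - <<'E'
from h import *
to((.640,-.211,.055))
s=snap('side','s19.png')
cv2.imwrite('pics/a.png',cv2.resize(s[100:220,240:360],None,fx=5,fy=5)[:,:,::-1])
E
```

```text
t 32.2 tcp [ 0.6435 -0.2126  0.0626] F [-0.1  0.6  0. ] w 35.4
 shift cur axes [-3.4  7.6  1.8] target axes [-3.4  7.6  1.8] turn [ 0.001 -0.     0.009] j [ 0.55  0.69 -0.47  1.65  0.38  0.89 -0.02]
```

View pics/a.png

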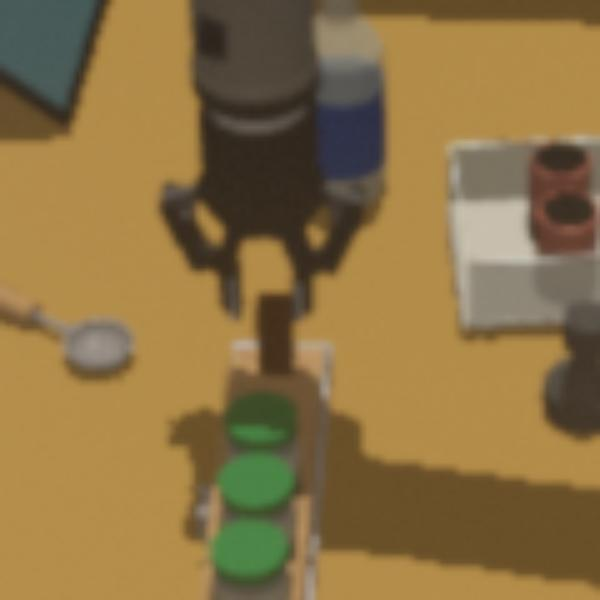

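Request:
jog_arm(motion=[{"gripper":45,"tx":-3,"ty":4,"tz":2,"ax":0,"ay":0,"az":0.006},{"gripper":45,"tx":0,"ty":6,"tz":0,"ax":0,"ay":0,"az":0},{"gripper":45,"tx":0,"ty":0,"tz":0,"ax":0,"ay":0,"az":0},{"gripper":18,"tx":0,"ty":0,"tz":0,"ax":0,"ay":0,"az":0},{"gripper":18,"tx":0,"ty":0,"tz":0,"ax":0,"ay":0,"az":0},{"gripper":18,"tx":0,"ty":0,"tz":0,"ax":0,"ay":0,"az":0},{"gripper":18,"tx":0,"ty":0,"tz":0,"ax":0,"ay":0,"az":0},{"gripper":18,"tx":0,"ty":0,"tz":0,"ax":0,"ay":0,"az":0}])

```text
clock: 33.05
tcp_pos: [0.6395, -0.2107, 0.052]
orientation: [-1.571, -0.039, 0.038]
contact_force: [-5.1, 0.3, 3.0]
grip_width: 0.0228
```

```bash
python3 - <<'E'
from h import *
to((.640,-.211,.055))
s=snap('side','s20.png')
cv2.imwrite('pics/a.png',cv2.resize(s[100:220,240:360],None,fx=5,fy=5)[:,:,::-1])
E
```

```text
t 33.0 tcp [ 0.6395 -0.2107  0.052 ] F [-5.1  0.3  3. ] w 22.8
 shift cur axes [ 0.5 -3.  -0.4] target axes [ 0.5 -3.  -0.4] turn [ 0.001 -0.     0.001] j [ 0.55  0.7  -0.47  1.66  0.39  0.87 -0.03]
```

View pics/a.png

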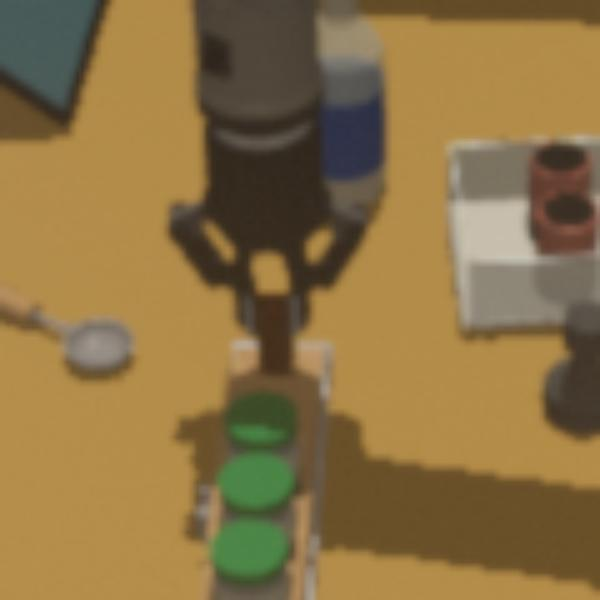

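Request:
jog_arm(motion=[{"gripper":18,"tx":0,"ty":0,"tz":8,"ax":0,"ay":0,"az":0},{"gripper":18,"tx":0,"ty":0,"tz":15,"ax":0,"ay":0,"az":0},{"gripper":18,"tx":0,"ty":0,"tz":20,"ax":0,"ay":0,"az":0},{"gripper":18,"tx":0,"ty":0,"tz":20,"ax":0,"ay":0,"az":0},{"gripper":18,"tx":0,"ty":0,"tz":20,"ax":0,"ay":0,"az":0},{"gripper":18,"tx":0,"ty":0,"tz":20,"ax":0,"ay":0,"az":0},{"gripper":18,"tx":0,"ty":0,"tz":20,"ax":0,"ay":0,"az":0},{"gripper":18,"tx":0,"ty":0,"tz":15,"ax":0,"ay":0,"az":0},{"gripper":18,"tx":0,"ty":0,"tz":12,"ax":0,"ay":0,"az":0},{"gripper":18,"tx":0,"ty":0,"tz":0,"ax":0,"ay":0,"az":0},{"gripper":18,"tx":0,"ty":0,"tz":0,"ax":0,"ay":0,"az":0}])

```text
clock: 34.2
tcp_pos: [0.6321, -0.0591, 0.0519]
orientation: [-1.57, -0.04, 0.039]
contact_force: [-5.7, 1.9, 6.0]
grip_width: 0.0228
```

```bash
python3 - <<'E'
from h import *
to((.6395-.18*.049,-.2107+.1798,.052))
E
```

```text
t 34.2 tcp [ 0.6321 -0.0591  0.0519] F [-5.7  1.9  6. ] w 22.8
 shift cur axes [-0.  -0.1 28.2] target axes [-0.1 -0.1 28.2] turn [0.    0.001 0.001] j [ 0.34  0.65 -0.48  1.76  0.39  0.83 -0.27]
```

Request:
jog_arm(motion=[{"gripper":18,"tx":0,"ty":0,"tz":7,"ax":0,"ay":0,"az":0},{"gripper":18,"tx":0,"ty":0,"tz":7,"ax":0,"ay":0,"az":0},{"gripper":18,"tx":0,"ty":0,"tz":7,"ax":0,"ay":0,"az":0},{"gripper":18,"tx":0,"ty":0,"tz":7,"ax":0,"ay":0,"az":0},{"gripper":18,"tx":0,"ty":0,"tz":0,"ax":0,"ay":0,"az":0},{"gripper":18,"tx":0,"ty":0,"tz":0,"ax":0,"ay":0,"az":0}])

```text
clock: 34.8
tcp_pos: [0.6308, -0.032, 0.0519]
orientation: [-1.571, -0.04, 0.038]
contact_force: [-6.2, 0.7, 5.6]
grip_width: 0.0231
```

```bash
python3 - <<'E'
from h import *
to((.6395-.18*.049,-.2107+.1798,.052))
s=snap('side','s21.png');t=snap('top','t21.png')
cv2.imwrite('pics/a.png',cv2.resize(s[130:330,230:400],None,fx=3,fy=3)[:,:,::-1])
E
```

```text
t 34.8 tcp [ 0.6308 -0.032   0.0519] F [-6.2  0.7  5.6] w 23.1
 shift cur axes [-0.1 -0.1  1.1] target axes [-0.1 -0.1  1.1] turn [0.001 0.    0.001] j [ 0.3   0.65 -0.48  1.76  0.39  0.82 -0.32]
```

View pics/a.png

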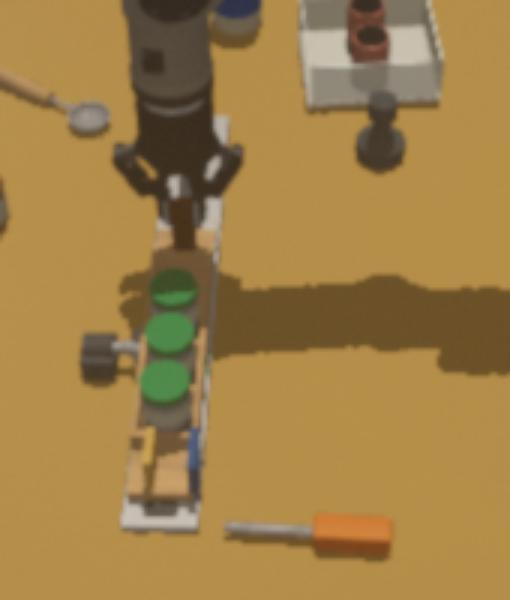

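Request:
jog_arm(motion=[{"gripper":18,"tx":0,"ty":0,"tz":3,"ax":0,"ay":0,"az":0},{"gripper":18,"tx":0,"ty":0,"tz":0,"ax":0,"ay":0,"az":0},{"gripper":18,"tx":0,"ty":0,"tz":0,"ax":0,"ay":0,"az":0}])

```text
clock: 35.2
tcp_pos: [0.6307, -0.0299, 0.0519]
orientation: [-1.572, -0.039, 0.038]
contact_force: [-4.8, -0.7, 5.5]
grip_width: 0.0229
```

```bash
python3 - <<'E'
from h import *
to((.6395-.18*.049,-.2107+.1798,.052))
E
```

```text
t 35.2 tcp [ 0.6307 -0.0299  0.0519] F [-4.8 -0.7  5.5] w 22.9
 shift cur axes [-0.1 -0.1 -1. ] target axes [-0.1 -0.1 -1. ] turn [ 0.002 -0.     0.001] j [ 0.3   0.65 -0.48  1.77  0.39  0.82 -0.32]
```

Request:
jog_arm(motion=[{"gripper":18,"tx":0,"ty":0,"tz":2,"ax":0,"ay":0,"az":0},{"gripper":18,"tx":0,"ty":0,"tz":0,"ax":0,"ay":0,"az":0},{"gripper":18,"tx":0,"ty":0,"tz":0,"ax":0,"ay":0,"az":0}])

```text
clock: 35.5
tcp_pos: [0.6307, -0.0296, 0.0519]
orientation: [-1.574, -0.039, 0.037]
contact_force: [-5.1, -4.5, 5.9]
grip_width: 0.0229
```

```bash
python3 - <<'E'
from h import *
to((.6395-.18*.049,-.2107+.1798,.052))
E
```

```text
t 35.5 tcp [ 0.6307 -0.0296  0.0519] F [-5.1 -4.5  5.9] w 22.9
 shift cur axes [-0.1 -0.1 -1.3] target axes [-0.1 -0.1 -1.3] turn [ 0.003 -0.001  0.001] j [ 0.29  0.65 -0.48  1.77  0.39  0.82 -0.33]
```

Request:
jog_arm(motion=[{"gripper":18,"tx":0,"ty":0,"tz":-3,"ax":0,"ay":0,"az":0},{"gripper":18,"tx":0,"ty":0,"tz":0,"ax":0,"ay":0,"az":0},{"gripper":18,"tx":0,"ty":0,"tz":0,"ax":0,"ay":0,"az":0}])

```text
clock: 35.8
tcp_pos: [0.6308, -0.0307, 0.0519]
orientation: [-1.572, -0.039, 0.038]
contact_force: [-5.1, -0.7, 5.5]
grip_width: 0.0228
```

Request:
jog_arm(motion=[{"gripper":18,"tx":0,"ty":0,"tz":-3,"ax":0,"ay":0,"az":0},{"gripper":18,"tx":0,"ty":0,"tz":0,"ax":0,"ay":0,"az":0},{"gripper":18,"tx":0,"ty":0,"tz":0,"ax":0,"ay":0,"az":0}])

```text
clock: 36.1
tcp_pos: [0.6308, -0.0321, 0.0519]
orientation: [-1.57, -0.04, 0.038]
contact_force: [-5.7, 3.0, 5.7]
grip_width: 0.0226
```

Request:
jog_arm(motion=[{"gripper":18,"tx":0,"ty":0,"tz":2,"ax":0,"ay":0,"az":0},{"gripper":18,"tx":0,"ty":0,"tz":0,"ax":0,"ay":0,"az":0},{"gripper":60,"tx":0,"ty":0,"tz":0,"ax":0,"ay":0,"az":0},{"gripper":60,"tx":0,"ty":0,"tz":0,"ax":0,"ay":0,"az":0},{"gripper":60,"tx":0,"ty":0,"tz":0,"ax":0,"ay":0,"az":0},{"gripper":60,"tx":0,"ty":-30,"tz":0,"ax":0,"ay":0,"az":0},{"gripper":60,"tx":0,"ty":-35,"tz":0,"ax":0,"ay":0,"az":0},{"gripper":60,"tx":0,"ty":-35,"tz":0,"ax":0,"ay":0,"az":0},{"gripper":60,"tx":0,"ty":-10,"tz":0,"ax":0,"ay":0,"az":0},{"gripper":60,"tx":-30,"ty":0,"tz":-30,"ax":0,"ay":0,"az":0},{"gripper":60,"tx":-30,"ty":0,"tz":-30,"ax":0,"ay":0,"az":0},{"gripper":60,"tx":-30,"ty":0,"tz":-20,"ax":0,"ay":0,"az":0}])

```text
clock: 37.3
tcp_pos: [0.544, -0.1184, 0.1611]
orientation: [-1.572, -0.039, 0.036]
contact_force: [-0.3, -1.4, -1.0]
grip_width: 0.06
```

```bash
python3 - <<'E'
from h import *
to((.6395-.18*.049,-.2107+.1798,.052))
s=snap('side','s22.png');t=snap('top','t22.png')
cv2.imwrite('pics/a.png',cv2.resize(s[230:320,260:360],None,fx=6,fy=6,interpolation=cv2.INTER_CUBIC)[:,:,::-1])
cv2.imwrite('pics/b.png',cv2.resize(t[130:250,210:340],None,fx=5,fy=5,interpolation=cv2.INTER_CUBIC)[:,:,::-1])
E
```

```text
t 37.3 tcp [ 0.544  -0.1184  0.1611] F [-0.3 -1.4 -1. ] w 60.0
 shift cur axes [ 90.5 109.1  83.5] target axes [ 90.9 109.1  83.1] turn [ 0.002 -0.002  0.002] j [ 0.54  0.4  -0.55  1.87  0.26  0.93 -0.08]
```

View pics/a.png

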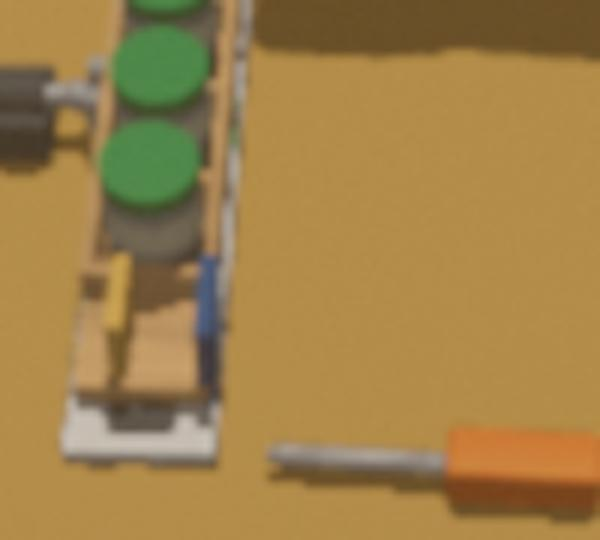

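View pics/b.png

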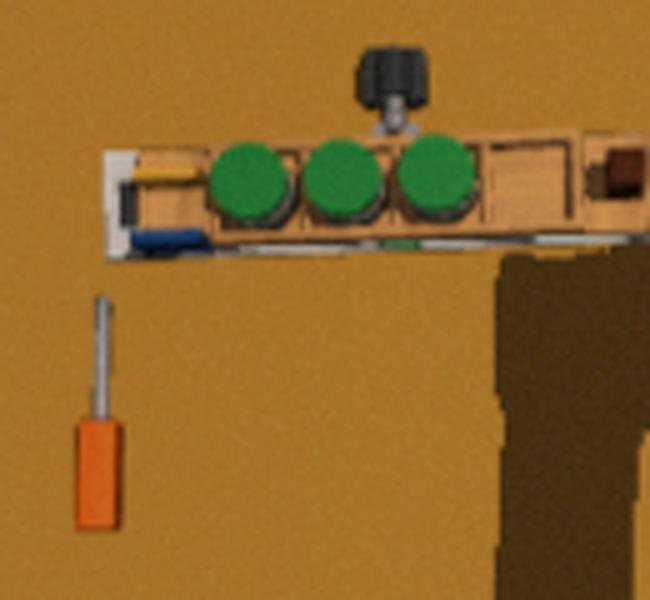

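```bash
python3 - <<'E'
from h import *
t=cv2.imread('pics/t22.png')[:,:,::-1].copy();s=cv2.imread('pics/s22.png')[:,:,::-1].copy()
for nm,lo,hi in (('blue',(105,100,30),(125,255,255)),('yel',(18,120,60),(28,255,255)),('org',(3,180,60),(11,255,255))):
  for n,im,box in (('top',t,(225,150,260,245)),('side',s,(265,265,375,330))):
    h=cv2.cvtColor(im,cv2.COLOR_RGB2HSV);m=cv2.inRange(h,np.array(lo),np.array(hi));k=np.zeros_like(m);k[box[1]:box[3],box[0]:box[2]]=1;m*=k
    cs=cv2.findContours(m,0,1)[0]
    for c in cs:
      if cv2.contourArea(c)<12: continue
      print(nm,n,cv2.boundingRect(c),cv2.minAreaRect(c))
cv2.imwrite('pics/a.png',cv2.resize(s[265:310,270:310],None,fx=13,fy=13,interpolation=cv2.INTER_NEAREST)[:,:,::-1])
cv2.imwrite('pics/b.png',cv2.resize(t[150:190,225:265],None,fx=14,fy=14,interpolation=cv2.INTER_NEAREST)[:,:,::-1])
E
```

```text
blue top (236, 176, 15, 5) ((243.0742645263672, 178.24256896972656), (3.8806450366973877, 14.030025482177734), 84.2894058227539)
yel top (225, 237, 15, 8) ((232.0, 240.5), (7.0, 14.0), 90.0)
yel top (225, 180, 35, 65) ((242.0, 212.0), (64.0, 34.0), 90.0)
yel top (237, 163, 12, 4) ((242.5, 164.5), (3.0, 11.0), 90.0)
yel top (236, 150, 24, 13) ((247.5, 156.0), (12.0, 23.0), 90.0)
yel top (225, 150, 13, 22) ((231.0, 160.5), (21.0, 12.0), 90.0)
yel side (277, 272, 6, 22) ((279.5, 282.5), (21.0, 5.0), 90.0)
yel side (265, 265, 110, 65) ((319.4999694824219, 296.9999694824219), (108.99998474121094, 63.99999237060547), -0.0)
org top (225, 214, 6, 22) ((227.04864501953125, 224.47850036621094), (4.899210453033447, 21.21405601501465), 2.726310968399048)
```

View pics/a.png

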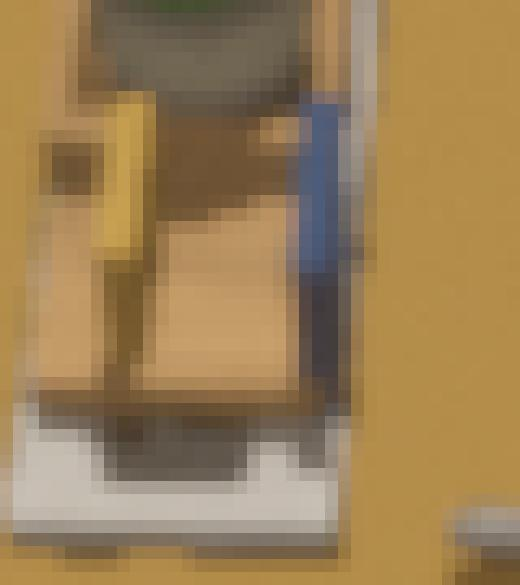

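View pics/b.png

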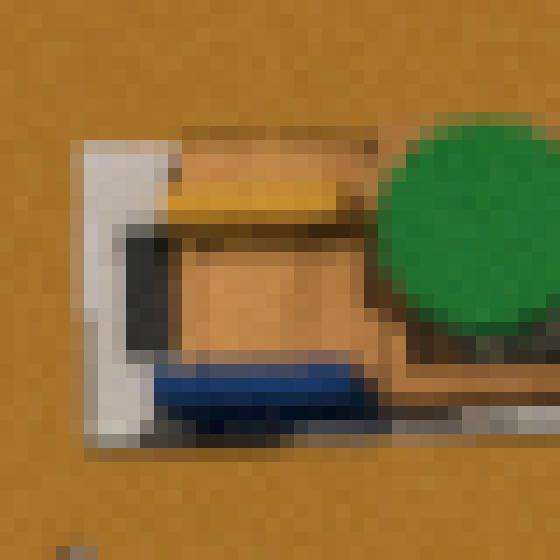

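```bash
python3 - <<'E'
from h import *
for nm,a,b in(('br',(242.9,177.0),(293.7,278.95)),('lug',(242.5,163.9),(279.3,278.05))):
    print(nm,pl('top',*a,.066),pl('side',*b,.066),tri(a,b))
t=cv2.imread('pics/t22.png')[:,:,::-1].copy();s=cv2.imread('pics/s22.png')[:,:,::-1].copy()
cv2.imwrite('pics/a.png',cv2.resize(s[295:325,300:365],None,fx=12,fy=12,interpolation=cv2.INTER_NEAREST)[:,:,::-1])
cv2.imwrite('pics/b.png',cv2.resize(t[185:240,215:245],None,fx=10,fy=10,interpolation=cv2.INTER_NEAREST)[:,:,::-1])
E
```

```text
br [0.58698324 0.25217132 0.066     ] [0.58861783 0.2523763  0.066     ] (array([0.58785177, 0.25223375, 0.06564853]), np.float64(0.0016116105597805787))
lug [0.62803357 0.25466886 0.066     ] [0.62769292 0.25234352 0.066     ] (array([0.62738993, 0.25419362, 0.06870102]), np.float64(0.00030697792735988474))
```

View pics/a.png

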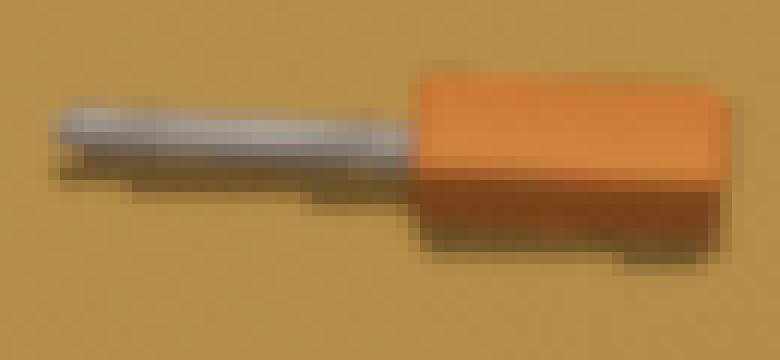

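View pics/b.png

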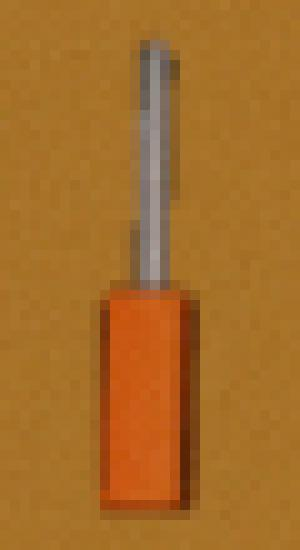

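```bash
python3 - <<'E'
from h import *
print('handle',pl('top',228.75,224.5,.026),pl('side',346.9,305.5,.026),tri((228.75,224.5),(346.9,305.5)))
print('tip',pl('top',230.1,188.9,.013),pl('side',304.3,304.8,.013),'base',pl('top',229.8,213.7,.013),pl('side',334,306.6,.013))
to((.44,.298,.15))
E
```

```text
handle [0.44158099 0.29906469 0.026     ] [0.44251162 0.29885821 0.026     ] (array([0.44204345, 0.29900197, 0.02615721]), np.float64(0.0009426993102245607))
tip [0.55612427 0.30116886 0.013     ] [0.55708643 0.29718791 0.013     ] base [0.47663954 0.29947206 0.013     ] [0.47683084 0.29675266 0.013     ]
t 37.4 tcp [ 0.541  -0.1209  0.1606] F [ 1.2 -0.1  0.4] w 60.1
 shift cur axes [-83.    9.2 422.8] target axes [-80.4  10.6 423.3] turn [ 0.004 -0.006 -0.002] j [ 0.54  0.4  -0.54  1.88  0.26  0.93 -0.08]
```

Request:
jog_arm(motion=[{"gripper":60,"tx":-7,"ty":0,"tz":33,"ax":0,"ay":0,"az":0},{"gripper":60,"tx":-7,"ty":0,"tz":35,"ax":0,"ay":0,"az":0},{"gripper":60,"tx":-7,"ty":0,"tz":35,"ax":0,"ay":0,"az":0},{"gripper":60,"tx":-7,"ty":0,"tz":35,"ax":0,"ay":0,"az":0},{"gripper":60,"tx":-7,"ty":0,"tz":35,"ax":0,"ay":0,"az":0},{"gripper":60,"tx":-7,"ty":0,"tz":35,"ax":0,"ay":0,"az":0},{"gripper":60,"tx":-7,"ty":0,"tz":35,"ax":0,"ay":0,"az":0},{"gripper":60,"tx":-6,"ty":0,"tz":35,"ax":0,"ay":0,"az":0},{"gripper":60,"tx":-6,"ty":0,"tz":35,"ax":0,"ay":0,"az":0},{"gripper":60,"tx":-6,"ty":0,"tz":35,"ax":0,"ay":0,"az":0},{"gripper":60,"tx":-6,"ty":0,"tz":35,"ax":0,"ay":0,"az":0},{"gripper":60,"tx":-6,"ty":0,"tz":35,"ax":0,"ay":0,"az":0}])

```text
clock: 38.6
tcp_pos: [0.4453, 0.2999, 0.1609]
orientation: [-1.571, -0.041, 0.037]
contact_force: [0.4, 0.8, 0.4]
grip_width: 0.0603
```

Request:
jog_arm(motion=[{"gripper":60,"tx":0,"ty":0,"tz":0,"ax":0,"ay":-0.138,"az":0},{"gripper":60,"tx":0,"ty":0,"tz":0,"ax":0,"ay":-0.138,"az":0},{"gripper":60,"tx":0,"ty":0,"tz":0,"ax":0,"ay":-0.138,"az":0},{"gripper":60,"tx":0,"ty":0,"tz":0,"ax":0,"ay":-0.138,"az":0},{"gripper":60,"tx":0,"ty":0,"tz":0,"ax":0,"ay":-0.138,"az":0},{"gripper":60,"tx":0,"ty":0,"tz":0,"ax":0,"ay":-0.138,"az":0},{"gripper":60,"tx":0,"ty":0,"tz":0,"ax":0,"ay":-0.138,"az":0},{"gripper":60,"tx":0,"ty":0,"tz":0,"ax":0,"ay":-0.138,"az":0},{"gripper":60,"tx":0,"ty":0,"tz":0,"ax":0,"ay":-0.138,"az":0},{"gripper":60,"tx":0,"ty":0,"tz":0,"ax":0,"ay":-0.138,"az":0},{"gripper":60,"tx":0,"ty":0,"tz":0,"ax":0,"ay":-0.138,"az":0},{"gripper":60,"tx":0,"ty":0,"tz":0,"ax":0,"ay":0,"az":0}])

```text
clock: 39.8
tcp_pos: [0.4457, 0.2983, 0.1607]
orientation: [-1.211, -1.208, 1.207]
contact_force: [-0.0, 0.4, 0.2]
grip_width: 0.06
```

```bash
python3 - <<'E'
from h import *
to((.442,.2985,.06),np.pi/2)
s=snap('side','s23.png');t=snap('top','t23.png')
cv2.imwrite('pics/a.png',cv2.resize(s[210:330,290:390],None,fx=5,fy=5)[:,:,::-1])
E
```

```text
t 39.8 tcp [0.4457 0.2983 0.1607] F [-0.   0.4  0.2] w 60.0
 shift cur axes [1.000e-01 1.007e+02 3.800e+00] target axes [  0.2 100.7   3.7] turn [ 0.001 -0.002  0.   ] j [ 0.09  0.52 -1.03  1.9   0.52  1.02  0.4 ]
```

View pics/a.png

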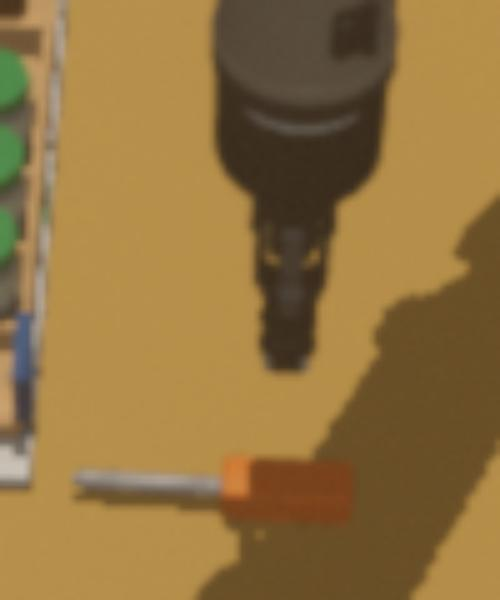

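Request:
jog_arm(motion=[{"gripper":60,"tx":0,"ty":25,"tz":4,"ax":0,"ay":0,"az":0},{"gripper":60,"tx":0,"ty":25,"tz":0,"ax":0,"ay":0,"az":0},{"gripper":60,"tx":0,"ty":25,"tz":0,"ax":0,"ay":0,"az":0},{"gripper":60,"tx":0,"ty":25,"tz":0,"ax":0,"ay":0,"az":0},{"gripper":60,"tx":0,"ty":15,"tz":0,"ax":0,"ay":0,"az":0},{"gripper":60,"tx":0,"ty":10,"tz":0,"ax":0,"ay":0,"az":0},{"gripper":60,"tx":0,"ty":0,"tz":0,"ax":0,"ay":0,"az":0},{"gripper":60,"tx":0,"ty":0,"tz":0,"ax":0,"ay":0,"az":0}])

```text
clock: 40.7
tcp_pos: [0.4423, 0.298, 0.0367]
orientation: [-1.213, -1.208, 1.205]
contact_force: [0.2, -0.6, -0.1]
grip_width: 0.06
```

```bash
python3 - <<'E'
from h import *
to((.442,.2985,.03),np.pi/2)
s=snap('side','s24.png');t=snap('top','t24.png')
cv2.imwrite('pics/a.png',cv2.resize(s[210:330,290:390],None,fx=5,fy=5)[:,:,::-1])
E
```

```text
t 40.7 tcp [0.4423 0.298  0.0367] F [ 0.2 -0.6 -0.1] w 60.0
 shift cur axes [0.5 6.7 0.3] target axes [0.5 6.7 0.3] turn [ 0.003 -0.004 -0.   ] j [-0.04  0.67 -0.88  1.99  0.72  0.82  0.24]
```

View pics/a.png

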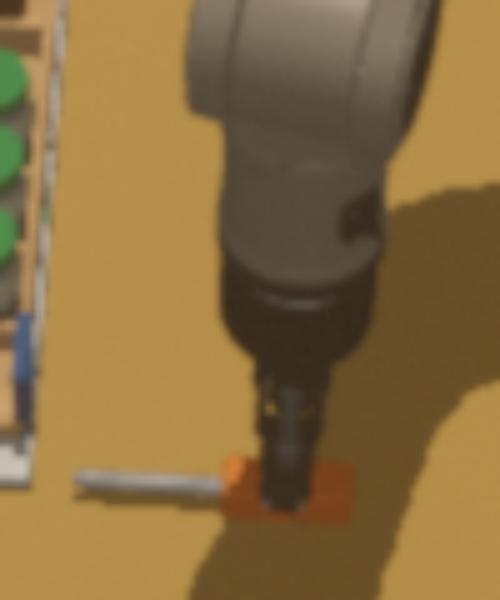

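Request:
jog_arm(motion=[{"gripper":60,"tx":0,"ty":8,"tz":0,"ax":0,"ay":0,"az":0},{"gripper":60,"tx":0,"ty":7,"tz":0,"ax":0,"ay":0,"az":0},{"gripper":60,"tx":0,"ty":0,"tz":0,"ax":0,"ay":0,"az":0},{"gripper":40,"tx":0,"ty":0,"tz":0,"ax":0,"ay":0,"az":0},{"gripper":40,"tx":0,"ty":0,"tz":0,"ax":0,"ay":0,"az":0}])

```text
clock: 41.3
tcp_pos: [0.442, 0.2976, 0.0211]
orientation: [-1.213, -1.208, 1.206]
contact_force: [0.1, 0.5, -0.4]
grip_width: 0.0399
```

```bash
python3 - <<'E'
from h import *
to((.442,.2985,.018),np.pi/2)
s=snap('side','s25.png')
cv2.imwrite('pics/a.png',cv2.resize(s[270:330,320:380],None,fx=8,fy=8)[:,:,::-1])
for z in (.01,.02,.03,.04):print(z,(px('side',(.442,.2985+.035,z))-[320,270])*8)
E
```

```text
t 41.3 tcp [0.442  0.2976 0.0211] F [ 0.1  0.5 -0.4] w 39.9
 shift cur axes [ 0.9  3.1 -0. ] target axes [ 0.9  3.1 -0. ] turn [ 0.002 -0.004 -0.001] j [-0.05  0.69 -0.86  2.    0.74  0.8   0.22]
0.01 [211.04765422 401.52959872]
0.02 [212.03805278 385.73274937]
0.03 [213.04023526 369.74794638]
0.04 [214.05441325 353.57181523]
```

View pics/a.png

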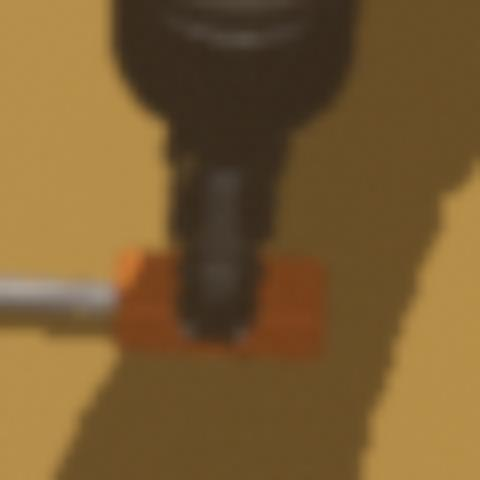

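Request:
jog_arm(motion=[{"gripper":18,"tx":0,"ty":0,"tz":0,"ax":0,"ay":0,"az":0},{"gripper":18,"tx":0,"ty":0,"tz":0,"ax":0,"ay":0,"az":0},{"gripper":18,"tx":0,"ty":0,"tz":0,"ax":0,"ay":0,"az":0},{"gripper":18,"tx":0,"ty":0,"tz":0,"ax":0,"ay":0,"az":0}], newtons=30)

```text
clock: 41.75
tcp_pos: [0.4421, 0.2974, 0.0211]
orientation: [-1.213, -1.207, 1.206]
contact_force: [0.2, 0.5, -0.8]
grip_width: 0.0179
```

```bash
python3 - <<'E'
from h import *
to((.442,.2985,.018),np.pi/2)
s=snap('side','s26.png')
cv2.imwrite('pics/a.png',cv2.resize(s[270:330,320:380],None,fx=8,fy=8)[:,:,::-1])
E
```

```text
t 41.8 tcp [0.4421 0.2974 0.0211] F [ 0.2  0.5 -0.8] w 17.9
 shift cur axes [1.1 3.1 0.1] target axes [1.1 3.1 0.1] turn [ 0.002 -0.004 -0.001] j [-0.05  0.69 -0.86  2.    0.74  0.8   0.22]
```

View pics/a.png

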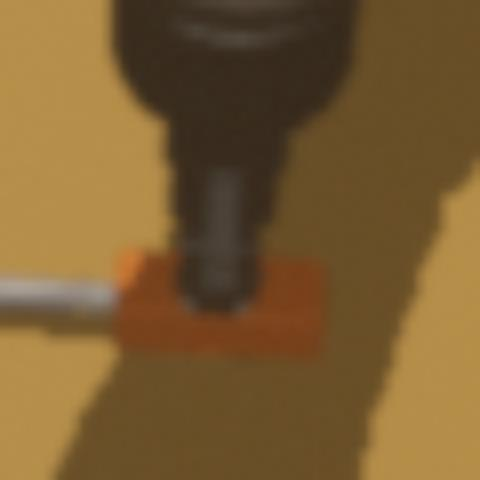

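```bash
python3 - <<'E'
from h import *
for y in (.306,.313,.321):
  for z in (.02,.03,.04,.05):print(y,z,(px('side',(.442,y,z))-[320,270])*8)
E
```

```text
0.306 0.02 [215.30464455 312.46300385]
0.306 0.03 [216.31039755 296.29727839]
0.306 0.04 [217.32800077 279.94108133]
0.306 0.05 [218.3576649  263.39102639]
0.313 0.02 [214.48275452 330.89802039]
0.313 0.03 [215.48766571 314.77654584]
0.313 0.04 [216.50446446 298.46436288]
0.313 0.05 [217.53336296 281.95806742]
0.321 0.02 [213.53547553 352.1455148 ]
0.321 0.03 [214.53936932 336.07610142]
0.321 0.04 [215.55519305 319.81572438]
0.321 0.05 [216.58316066 303.3609593 ]
```

Request:
jog_arm(motion=[{"gripper":50,"tx":0,"ty":0,"tz":0,"ax":0,"ay":0,"az":0},{"gripper":50,"tx":0,"ty":0,"tz":0,"ax":0,"ay":0,"az":0},{"gripper":50,"tx":1,"ty":0,"tz":0,"ax":0,"ay":0,"az":0},{"gripper":50,"tx":0,"ty":6,"tz":0,"ax":0,"ay":0,"az":0},{"gripper":50,"tx":0,"ty":6,"tz":0,"ax":0,"ay":0,"az":0},{"gripper":50,"tx":0,"ty":0,"tz":0,"ax":0,"ay":0,"az":0},{"gripper":50,"tx":0,"ty":0,"tz":0,"ax":0,"ay":0,"az":0}], newtons=60)

```text
clock: 42.5
tcp_pos: [0.4418, 0.2983, 0.0086]
orientation: [-1.213, -1.207, 1.207]
contact_force: [-0.2, -0.0, 0.8]
grip_width: 0.0497
```

Request:
jog_arm(motion=[{"gripper":50,"tx":0,"ty":5,"tz":0,"ax":0,"ay":0,"az":0},{"gripper":50,"tx":0,"ty":0,"tz":0,"ax":0,"ay":0,"az":0},{"gripper":50,"tx":0,"ty":0,"tz":0,"ax":0,"ay":0,"az":0}])

```text
clock: 42.8
tcp_pos: [0.442, 0.2983, 0.0039]
orientation: [-1.213, -1.207, 1.206]
contact_force: [0.6, 0.0, 0.0]
grip_width: 0.0498
```

```bash
python3 - <<'E'
from h import *
to((.442,.2985,.0),np.pi/2)
s=snap('side','s27.png')
cv2.imwrite('pics/a.png',cv2.resize(s[270:330,320:380],None,fx=8,fy=8)[:,:,::-1])
E
```

```text
t 42.8 tcp [0.442  0.2983 0.0039] F [0.6 0.  0. ] w 49.8
 shift cur axes [ 0.2  3.9 -0. ] target axes [ 0.2  3.9 -0. ] turn [ 0.002 -0.004 -0.001] j [-0.07  0.72 -0.83  2.    0.77  0.77  0.19]
```

View pics/a.png

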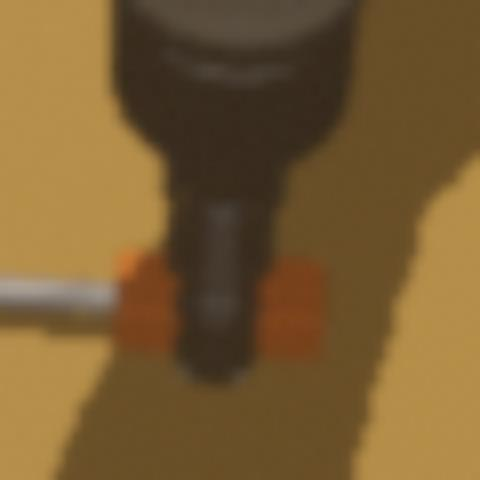

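Request:
jog_arm(motion=[{"gripper":50,"tx":0,"ty":5,"tz":0,"ax":0,"ay":0,"az":0},{"gripper":50,"tx":0,"ty":0,"tz":0,"ax":0,"ay":0,"az":0},{"gripper":34,"tx":0,"ty":0,"tz":0,"ax":0,"ay":0,"az":0},{"gripper":34,"tx":0,"ty":0,"tz":0,"ax":0,"ay":0,"az":0},{"gripper":34,"tx":0,"ty":0,"tz":0,"ax":0,"ay":0,"az":0}])

```text
clock: 43.35
tcp_pos: [0.4421, 0.2985, -0.0009]
orientation: [-1.213, -1.208, 1.206]
contact_force: [-0.2, -0.3, -0.2]
grip_width: 0.034
```

Request:
jog_arm(motion=[{"gripper":20,"tx":0,"ty":0,"tz":0,"ax":0,"ay":0,"az":0},{"gripper":20,"tx":0,"ty":0,"tz":0,"ax":0,"ay":0,"az":0},{"gripper":20,"tx":0,"ty":0,"tz":0,"ax":0,"ay":0,"az":0},{"gripper":20,"tx":0,"ty":0,"tz":0,"ax":0,"ay":0,"az":0}])

```text
clock: 43.75
tcp_pos: [0.4422, 0.2987, -0.0006]
orientation: [-1.213, -1.208, 1.206]
contact_force: [-1.6, -0.8, 4.9]
grip_width: 0.0247
```

```bash
python3 - <<'E'
from h import *
to((.442,.2985,.0),np.pi/2)
s=snap('side','s28.png')
cv2.imwrite('pics/a.png',cv2.resize(s[270:330,320:380],None,fx=8,fy=8)[:,:,::-1])
E
```

```text
t 43.8 tcp [ 0.4422  0.2987 -0.0006] F [-1.6 -0.8  4.9] w 24.7
 shift cur axes [-0.2 -0.6  0.2] target axes [-0.2 -0.6  0.2] turn [ 0.003 -0.004 -0.001] j [-0.08  0.72 -0.83  2.    0.78  0.76  0.18]
```

View pics/a.png

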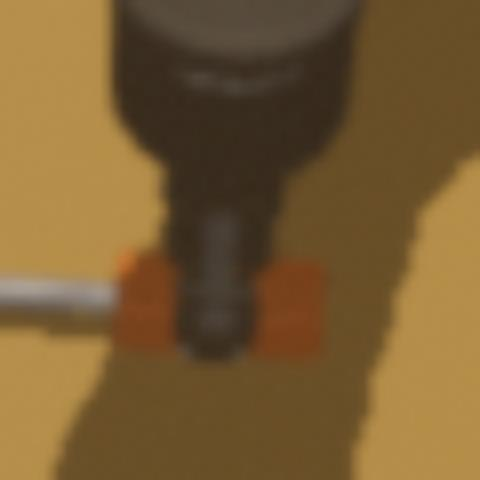

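Request:
jog_arm(motion=[{"gripper":20,"tx":0,"ty":0,"tz":0,"ax":0,"ay":0,"az":0},{"gripper":20,"tx":0,"ty":-7,"tz":0,"ax":0,"ay":0,"az":0},{"gripper":20,"tx":0,"ty":-15,"tz":0,"ax":0,"ay":0,"az":0},{"gripper":20,"tx":0,"ty":-15,"tz":0,"ax":0,"ay":0,"az":0},{"gripper":20,"tx":0,"ty":0,"tz":0,"ax":0,"ay":-0.053,"az":0},{"gripper":20,"tx":0,"ty":0,"tz":0,"ax":0,"ay":0,"az":0},{"gripper":20,"tx":-15,"ty":0,"tz":0,"ax":0,"ay":0,"az":0},{"gripper":20,"tx":-20,"ty":0,"tz":0,"ax":0,"ay":0,"az":0},{"gripper":20,"tx":-17,"ty":0,"tz":0,"ax":0,"ay":0,"az":0},{"gripper":20,"tx":0,"ty":0,"tz":0,"ax":0,"ay":0,"az":0},{"gripper":20,"tx":0,"ty":0,"tz":0,"ax":0,"ay":0,"az":0}], newtons=90)

```text
clock: 44.9
tcp_pos: [0.4446, 0.2457, 0.0361]
orientation: [-1.189, -1.245, 1.244]
contact_force: [-0.1, 1.1, -1.8]
grip_width: 0.024
```

```bash
python3 - <<'E'
from h import *
to((.442,.245,.0364),np.pi/2+.049)
s=snap('side','s29.png');t=snap('top','t29.png')
cv2.imwrite('pics/a.png',cv2.resize(s[230:320,270:370],None,fx=7,fy=6,interpolation=cv2.INTER_CUBIC)[:,:,::-1])
cv2.imwrite('pics/b.png',cv2.resize(t[150:240,210:300],None,fx=6,fy=6,interpolation=cv2.INTER_CUBIC)[:,:,::-1])
E
```

```text
t 44.9 tcp [0.4446 0.2457 0.0361] F [-0.1  1.1 -1.8] w 24.0
 shift cur axes [-0.6 -0.3  2.7] target axes [-0.6 -0.3  2.7] turn [ 0.002 -0.002 -0.001] j [ 0.07  0.65 -0.9   2.05  0.72  0.8   0.35]
```

View pics/a.png

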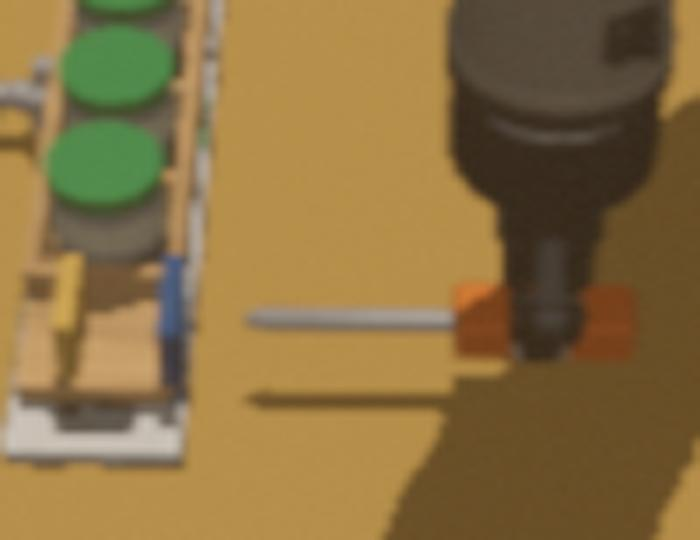

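View pics/b.png

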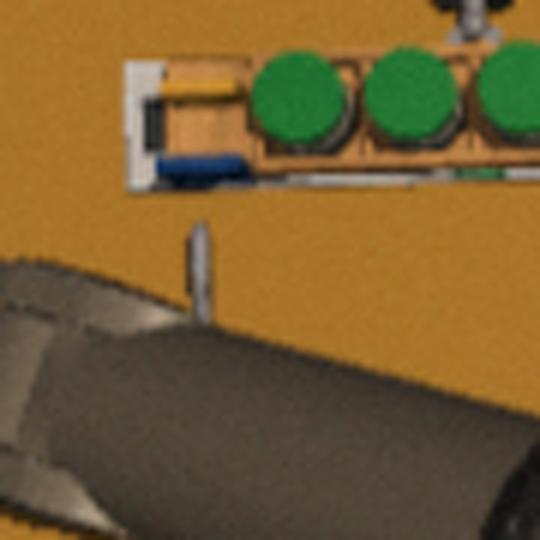

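```bash
cat > rod.py <<'E'
from h import *
def rodline(n,im,box):
    # grey rod: low saturation within box; row/col weighted centroids
    h=cv2.cvtColor(im,cv2.COLOR_RGB2HSV).astype(float)
    x0,y0,x1,y1=box; w=np.clip(150-h[y0:y1,x0:x1,1],0,None)
    return w
def meas(s,t):
    w=rodline('top',t,(236,180,252,201)); pts=[]
    for i in range(w.shape[0]):
        if w[i].sum()>60: pts.append((236+(w[i]*np.arange(w.shape[1])).sum()/w[i].sum(),180+i,w[i].sum()))
    w=rodline('side',s,(298,274,333,292)); q=[]
    for j in range(w.shape[1]):
        if w[:,j].sum()>60: q.append((298+j,274+(w[:,j]*np.arange(w.shape[0])).sum()/w[:,j].sum(),w[:,j].sum()))
    return np.array(pts),np.array(q)
if __name__=='__main__':
    s=cv2.imread('pics/s29.png')[:,:,::-1].copy();t=cv2.imread('pics/t29.png')[:,:,::-1].copy()
    p,q=meas(s,t);print(p.round(2));print(q.round(2))
E
python3 rod.py
```

```text
[[ 244.37  180.   1129.  ]
 [ 241.94  181.   1010.  ]
 [ 242.76  187.     90.  ]
 [ 242.79  188.    284.  ]
 [ 242.87  189.    330.  ]
 [ 242.76  190.    358.  ]
 [ 242.78  191.    365.  ]
 [ 242.77  192.    362.  ]
 [ 242.72  193.    376.  ]
 [ 242.71  194.    385.  ]
 [ 242.83  195.    351.  ]
 [ 242.98  196.    339.  ]
 [ 242.94  197.    311.  ]
 [ 242.98  198.    304.  ]
 [ 242.99  199.    310.  ]
 [ 241.81  200.    390.  ]]
[[298.   277.95 404.  ]
 [305.   282.56 167.  ]
 [306.   282.5  296.  ]
 [307.   282.46 368.  ]
 [308.   282.46 398.  ]
 [309.   282.45 395.  ]
 [310.   282.48 394.  ]
 [311.   282.49 396.  ]
 [312.   282.51 394.  ]
 [313.   282.56 401.  ]
 [314.   282.55 398.  ]
 [315.   282.57 406.  ]
 [316.   282.58 407.  ]
 [317.   282.54 413.  ]
 [318.   282.58 411.  ]
 [319.   282.61 411.  ]
 [320.   282.58 415.  ]
 [321.   282.6  419.  ]
 [322.   282.57 421.  ]
 [323.   282.59 421.  ]
 [324.   282.61 421.  ]
 [325.   282.65 422.  ]
 [326.   282.64 418.  ]
 [327.   282.65 422.  ]
 [328.   282.68 422.  ]
 [329.   282.7  419.  ]
 [330.   282.69 422.  ]
 [331.   282.71 418.  ]
 [332.   282.75 416.  ]]
```

```bash
python3 - <<'E'
from rod import *
s=cv2.imread('pics/s29.png')[:,:,::-1].copy();t=cv2.imread('pics/t29.png')[:,:,::-1].copy()
p,q=meas(s,t);p=p[3:-1];q=q[3:]
a=np.polyfit(p[:,1],p[:,0],1);b=np.polyfit(q[:,0],q[:,1],1)
def plane(n,x,y):
    o,d1=ray(n,*x);_,d2=ray(n,*y);nn=np.cross(d1,d2);nn/=np.linalg.norm(nn);return nn,nn@o
n1,c1=plane('top',(np.polyval(a,188),188),(np.polyval(a,199),199))
n2,c2=plane('side',(306,np.polyval(b,306)),(332,np.polyval(b,332)))
d=np.cross(n1,n2);d/=d[0];
for x in (.4446,.55,.588,.628):
    r=np.linalg.solve(np.array([n1,n2,[1,0,0]]),[c1,c2,x]);print(x,r.round(4))
print(d)
E
```

```text
0.4446 [0.4446 0.2478 0.0565]
0.55 [0.55   0.2533 0.0551]
0.588 [0.588  0.2553 0.0546]
0.628 [0.628  0.2574 0.054 ]
[ 1.          0.0526438  -0.01329938]
```

```bash
python3 - <<'E'
from h import *
s=cv2.imread('pics/s29.png');t=cv2.imread('pics/t29.png')
a=cv2.resize(s[262:302,285:335],None,fx=11,fy=11,interpolation=cv2.INTER_NEAREST)
cv2.imwrite('pics/a.png',a)
cv2.imwrite('pics/b.png',cv2.resize(t[160:204,228:262],None,fx=13,fy=13,interpolation=cv2.INTER_NEAREST))
print(s[276:290,320].tolist());print(t[193,236:250].tolist())
E
```

```text
[[75, 143, 181], [75, 143, 182], [75, 144, 182], [73, 143, 181], [80, 143, 180], [115, 144, 168], [139, 150, 159], [128, 137, 145], [96, 115, 130], [75, 127, 160], [74, 141, 179], [73, 142, 181], [74, 143, 181], [74, 143, 182]]
[[43, 115, 167], [42, 115, 169], [38, 113, 168], [45, 117, 170], [37, 103, 153], [43, 62, 79], [106, 110, 117], [137, 140, 151], [95, 109, 124], [40, 97, 140], [41, 115, 168], [38, 113, 165], [40, 113, 165], [39, 114, 166]]
```

View pics/a.png

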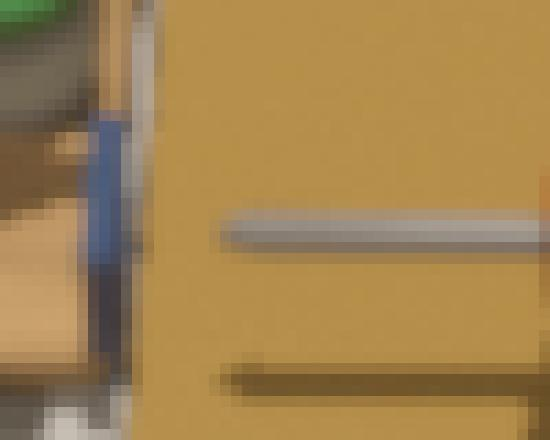

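View pics/b.png

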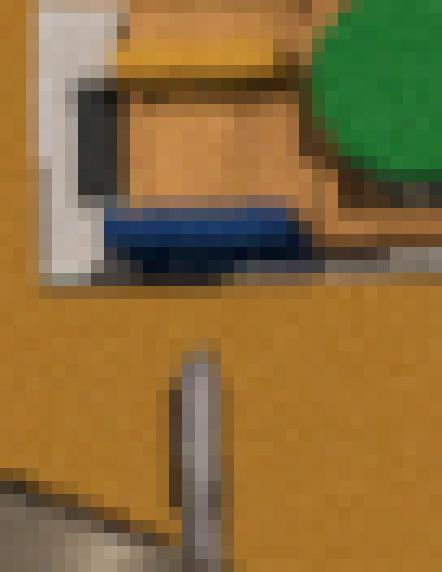

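```bash
python3 - <<'E'
from h import *
a=pl('side',320,296.5,0);print('shadow',a,px('top',a))
print('br side near',pl('side',293.3,285.3,.066)[1]-.022,'far',pl('side',294.2,272.6,.066)[1]+.022)
print('br top left',pl('top',235.5,177,.066)[1]-.022)
print('lug side near',pl('side',278.6,284.5,.066)[1]-.020,'far',pl('side',280,271.6,.066)[1]+.020,'top left',pl('top',228+117/13-.5,163.9,.066)[1]-.020,'right',pl('top',228+275/13-.5,163.9,.066)[1]+.02)
for u in (242.8,243.1,243.3):print(u,pl('top',u,193,.05))
E
```

```text
shadow [0.51766016 0.25954306 0.        ] [243.40713817 201.44622262]
br side near 0.2506859650087008 far 0.2535749791806984
br top left 0.2531020452279863
lug side near 0.2530698969611319 far 0.2511275820196318 top left 0.25331563549877145 right 0.255548917953126
242.8 [0.53904502 0.2537155  0.05      ]
243.1 [0.53905673 0.25277924 0.05      ]
243.3 [0.53906454 0.25215507 0.05      ]
```

Request:
jog_arm(motion=[{"gripper":20,"tx":-1.5,"ty":1,"tz":0,"ax":0,"ay":0,"az":0},{"gripper":20,"tx":0,"ty":0,"tz":-10,"ax":0,"ay":0,"az":0},{"gripper":20,"tx":0,"ty":0,"tz":-10,"ax":0,"ay":0,"az":0},{"gripper":20,"tx":0,"ty":0,"tz":0,"ax":0,"ay":0,"az":0},{"gripper":20,"tx":0,"ty":0,"tz":0,"ax":0,"ay":0,"az":0}])

```text
clock: 45.5
tcp_pos: [0.4649, 0.2462, 0.035]
orientation: [-1.188, -1.246, 1.244]
contact_force: [0.0, -0.8, -2.6]
grip_width: 0.024
```

```bash
python3 - <<'E'
from h import *
o=get_obs();x=o['tcp_pos'][0]
to((x,.252+(x-.588)*.049,.0364),np.pi/2+.049)
s=snap('side','s30.png');t=snap('top','t30.png')
cv2.imwrite('pics/a.png',np.hstack([cv2.resize(s[262:302,285:325],None,fx=10,fy=12,interpolation=cv2.INTER_NEAREST)[:,:,::-1],cv2.resize(t[164:204,225:265],None,fx=10,fy=12,interpolation=cv2.INTER_NEAREST)[:,:,::-1]]))
E
```

```text
t 45.5 tcp [0.4649 0.2462 0.035 ] F [ 0.  -0.8 -2.6] w 24.0
 shift cur axes [-0.2 -1.4  0. ] target axes [-0.2 -1.4  0. ] turn [ 0.002 -0.001 -0.001] j [ 0.08  0.67 -0.89  2.01  0.73  0.81  0.38]
```

View pics/a.png

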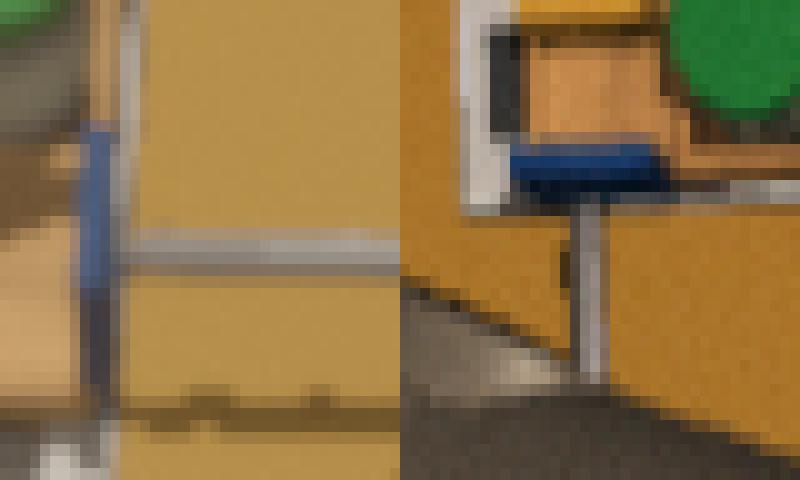

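Request:
jog_arm(motion=[{"gripper":20,"tx":0,"ty":-0.5,"tz":-3,"ax":0,"ay":0,"az":0},{"gripper":20,"tx":0,"ty":0,"tz":-3,"ax":0,"ay":0,"az":0},{"gripper":20,"tx":0,"ty":0,"tz":-3,"ax":0,"ay":0,"az":0},{"gripper":20,"tx":0,"ty":0,"tz":0,"ax":0,"ay":0,"az":0}])

```text
clock: 46.0
tcp_pos: [0.4742, 0.2464, 0.0357]
orientation: [-1.188, -1.246, 1.244]
contact_force: [1.0, -1.0, -1.1]
grip_width: 0.024
```

```bash
python3 - <<'E'
from h import *
o=get_obs();x=o['tcp_pos'][0];print(o['moment'])
to((x,.252+(x-.588)*.049,.0364),np.pi/2+.049)
E
```

```text
[0.0091914  0.01246966 0.03632553]
t 46.0 tcp [0.4742 0.2464 0.0357] F [ 1.  -1.  -1.1] w 24.0
 shift cur axes [-0.  -0.7 -0. ] target axes [-0.  -0.7  0. ] turn [ 0.002 -0.    -0.001] j [ 0.08  0.68 -0.89  1.99  0.73  0.83  0.4 ]
```

Request:
jog_arm(motion=[{"gripper":20,"tx":0,"ty":0,"tz":-4,"ax":0,"ay":0,"az":0},{"gripper":20,"tx":0,"ty":0,"tz":-4,"ax":0,"ay":0,"az":0},{"gripper":20,"tx":0,"ty":0,"tz":-4,"ax":0,"ay":0,"az":0},{"gripper":20,"tx":0,"ty":0,"tz":0,"ax":0,"ay":0,"az":0}])

```text
clock: 46.4
tcp_pos: [0.4864, 0.247, 0.0357]
orientation: [-1.188, -1.246, 1.244]
contact_force: [0.0, 0.4, -1.7]
grip_width: 0.0241
```

```bash
python3 - <<'E'
from h import *
o=get_obs();x=o['tcp_pos'][0];print(o['moment'])
to((x,.252+(x-.588)*.049,.0364),np.pi/2+.049)
s=snap('side','s31.png');t=snap('top','t31.png')
cv2.imwrite('pics/a.png',np.hstack([cv2.resize(s[262:302,275:315],None,fx=10,fy=12,interpolation=cv2.INTER_NEAREST)[:,:,::-1],cv2.resize(t[154:194,225:265],None,fx=10,fy=12,interpolation=cv2.INTER_NEAREST)[:,:,::-1]]))
E
```

```text
[-0.09097885  0.03439081 -0.00092141]
t 46.4 tcp [0.4864 0.247  0.0357] F [ 0.   0.4 -1.7] w 24.1
 shift cur axes [ 0.  -0.7 -0. ] target axes [ 0.  -0.7 -0. ] turn [ 0.002 -0.001 -0.001] j [ 0.08  0.69 -0.88  1.96  0.73  0.84  0.41]
```

View pics/a.png

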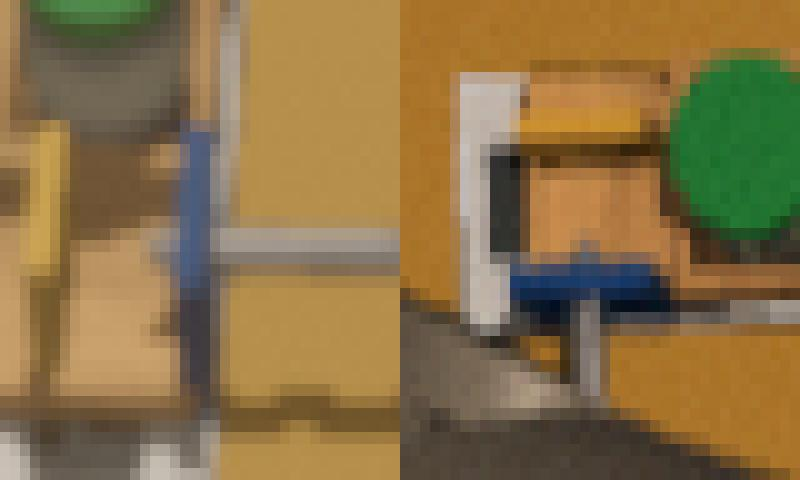

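Request:
jog_arm(motion=[{"gripper":20,"tx":0,"ty":0,"tz":-5,"ax":0,"ay":0,"az":0},{"gripper":20,"tx":0,"ty":0,"tz":-5,"ax":0,"ay":0,"az":0},{"gripper":20,"tx":0,"ty":0,"tz":-5,"ax":0,"ay":0,"az":0},{"gripper":20,"tx":0,"ty":0,"tz":-5,"ax":0,"ay":0,"az":0},{"gripper":20,"tx":0,"ty":0,"tz":0,"ax":0,"ay":0,"az":0}])

```text
clock: 47.0
tcp_pos: [0.5066, 0.248, 0.0357]
orientation: [-1.188, -1.246, 1.244]
contact_force: [-0.9, -0.3, -1.3]
grip_width: 0.0235
```

Request:
jog_arm(motion=[{"gripper":20,"tx":0,"ty":0,"tz":-4,"ax":0,"ay":0,"az":0},{"gripper":20,"tx":0,"ty":0,"tz":-4,"ax":0,"ay":0,"az":0},{"gripper":20,"tx":0,"ty":0,"tz":0,"ax":0,"ay":0,"az":0}])

```text
clock: 47.3
tcp_pos: [0.5142, 0.2484, 0.0357]
orientation: [-1.188, -1.246, 1.244]
contact_force: [0.2, -0.1, -1.1]
grip_width: 0.0239
```

```bash
python3 - <<'E'
from h import *
o=get_obs();x=o['tcp_pos'][0];print(o['moment'])
to((x,.252+(x-.588)*.049,.0364),np.pi/2+.049)
s=snap('side','s32.png');t=snap('top','t32.png')
cv2.imwrite('pics/a.png',np.hstack([cv2.resize(s[262:302,265:305],None,fx=10,fy=12,interpolation=cv2.INTER_NEAREST)[:,:,::-1],cv2.resize(t[154:194,225:265],None,fx=10,fy=12,interpolation=cv2.INTER_NEAREST)[:,:,::-1]]))
E
```

```text
[-0.01678327 -0.02269604 -0.02988825]
t 47.3 tcp [0.5142 0.2484 0.0357] F [ 0.2 -0.1 -1.1] w 23.9
 shift cur axes [ 0.  -0.7 -0. ] target axes [ 0.  -0.7 -0. ] turn [ 0.002 -0.    -0.001] j [ 0.09  0.72 -0.87  1.9   0.73  0.87  0.45]
```

View pics/a.png

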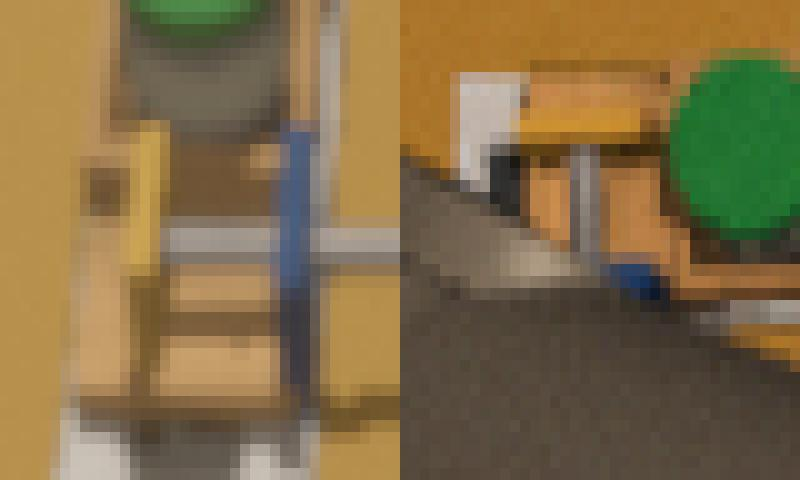

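Request:
jog_arm(motion=[{"gripper":20,"tx":0,"ty":0,"tz":-4,"ax":0,"ay":0,"az":0},{"gripper":20,"tx":0,"ty":0,"tz":-4,"ax":0,"ay":0,"az":0},{"gripper":20,"tx":0,"ty":0,"tz":0,"ax":0,"ay":0,"az":0}])

```text
clock: 47.7
tcp_pos: [0.5224, 0.2488, 0.0358]
orientation: [-1.188, -1.246, 1.244]
contact_force: [-1.0, 0.8, -1.2]
grip_width: 0.0239
```

Request:
jog_arm(motion=[{"gripper":20,"tx":0,"ty":0,"tz":-5,"ax":0,"ay":0,"az":0},{"gripper":20,"tx":0,"ty":0,"tz":-5,"ax":0,"ay":0,"az":0},{"gripper":20,"tx":0,"ty":0,"tz":-5,"ax":0,"ay":0,"az":0},{"gripper":20,"tx":0,"ty":0,"tz":-5,"ax":0,"ay":0,"az":0},{"gripper":20,"tx":0,"ty":0,"tz":0,"ax":0,"ay":0,"az":0}])

```text
clock: 48.2
tcp_pos: [0.5425, 0.2497, 0.0358]
orientation: [-1.188, -1.246, 1.244]
contact_force: [0.4, 0.3, -1.3]
grip_width: 0.024
```

```bash
python3 - <<'E'
from h import *
o=get_obs();x=o['tcp_pos'][0];print(o['moment'])
to((x,.252+(x-.588)*.049,.0364),np.pi/2+.049)
s=snap('side','s33.png');t=snap('top','t33.png')
cv2.imwrite('pics/a.png',cv2.resize(s[252:312,255:335],None,fx=9,fy=9,interpolation=cv2.INTER_NEAREST)[:,:,::-1])
E
```

```text
[ 0.04317537  0.03192556 -0.03947062]
t 48.2 tcp [0.5425 0.2497 0.0358] F [ 0.4  0.3 -1.3] w 24.0
 shift cur axes [ 0.  -0.6 -0. ] target axes [ 0.  -0.6 -0. ] turn [ 0.002 -0.001 -0.001] j [ 0.09  0.75 -0.86  1.84  0.73  0.9   0.49]
```

View pics/a.png

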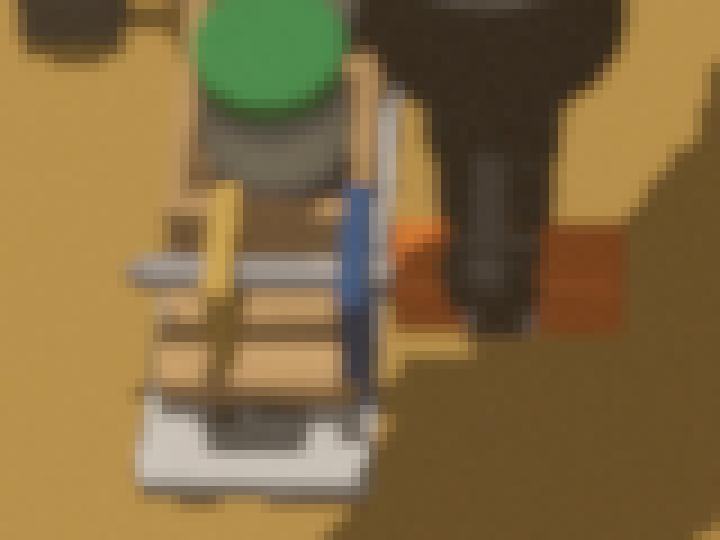

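Rod through the lug, a few mm remain. Advance gently until contact.

Request:
jog_arm(motion=[{"gripper":20,"tx":0,"ty":0,"tz":-3,"ax":0,"ay":0,"az":0},{"gripper":20,"tx":0,"ty":0,"tz":-2,"ax":0,"ay":0,"az":0},{"gripper":20,"tx":0,"ty":0,"tz":0,"ax":0,"ay":0,"az":0}])

```text
clock: 48.6
tcp_pos: [0.5469, 0.25, 0.0358]
orientation: [-1.188, -1.246, 1.245]
contact_force: [1.1, -0.5, -1.2]
grip_width: 0.0238
```

Request:
jog_arm(motion=[{"gripper":20,"tx":0,"ty":0,"tz":-1,"ax":0,"ay":0,"az":0},{"gripper":20,"tx":0,"ty":0,"tz":0,"ax":0,"ay":0,"az":0}])

```text
clock: 48.8
tcp_pos: [0.5476, 0.25, 0.0358]
orientation: [-1.188, -1.246, 1.245]
contact_force: [-0.3, -0.1, -2.6]
grip_width: 0.0239
```

Request:
jog_arm(motion=[{"gripper":20,"tx":0,"ty":0,"tz":-1,"ax":0,"ay":0,"az":0},{"gripper":20,"tx":0,"ty":0,"tz":0,"ax":0,"ay":0,"az":0}])

```text
clock: 49.0
tcp_pos: [0.5486, 0.2501, 0.0358]
orientation: [-1.188, -1.246, 1.245]
contact_force: [-0.1, -0.8, -1.2]
grip_width: 0.024
```

Request:
jog_arm(motion=[{"gripper":20,"tx":0,"ty":0,"tz":-1.5,"ax":0,"ay":0,"az":0},{"gripper":20,"tx":0,"ty":0,"tz":0,"ax":0,"ay":0,"az":0}])

```text
clock: 49.2
tcp_pos: [0.5493, 0.2502, 0.0356]
orientation: [-1.187, -1.245, 1.246]
contact_force: [-2.2, -0.3, -0.7]
grip_width: 0.024
```

Request:
jog_arm(motion=[{"gripper":20,"tx":0,"ty":0,"tz":-1.5,"ax":0,"ay":0,"az":0},{"gripper":20,"tx":0,"ty":0,"tz":0,"ax":0,"ay":0,"az":0}])

```text
clock: 49.4
tcp_pos: [0.5493, 0.2502, 0.0354]
orientation: [-1.186, -1.244, 1.248]
contact_force: [-7.2, -1.3, 3.2]
grip_width: 0.0238
```

Request:
jog_arm(motion=[{"gripper":20,"tx":0,"ty":0,"tz":-1.5,"ax":0,"ay":0,"az":0},{"gripper":20,"tx":0,"ty":0,"tz":0,"ax":0,"ay":0,"az":0}])

```text
clock: 49.6
tcp_pos: [0.5493, 0.2502, 0.0352]
orientation: [-1.184, -1.242, 1.25]
contact_force: [-10.6, -1.3, 3.7]
grip_width: 0.0237
```

Request:
jog_arm(motion=[{"gripper":20,"tx":0,"ty":1,"tz":0,"ax":0,"ay":0,"az":0},{"gripper":20,"tx":0,"ty":1,"tz":1,"ax":0,"ay":0,"az":0},{"gripper":20,"tx":0,"ty":0,"tz":1,"ax":0,"ay":0,"az":0},{"gripper":34,"tx":0,"ty":0,"tz":0,"ax":0,"ay":0,"az":0},{"gripper":45,"tx":0,"ty":0,"tz":0,"ax":0,"ay":0,"az":0},{"gripper":45,"tx":0,"ty":0,"tz":0,"ax":0,"ay":0,"az":0},{"gripper":45,"tx":0,"ty":0,"tz":0,"ax":0,"ay":0,"az":0},{"gripper":45,"tx":0,"ty":-15,"tz":0,"ax":0,"ay":0,"az":0},{"gripper":45,"tx":0,"ty":-30,"tz":0,"ax":0,"ay":0,"az":0},{"gripper":45,"tx":0,"ty":-40,"tz":0,"ax":0,"ay":0,"az":0},{"gripper":45,"tx":0,"ty":-40,"tz":20,"ax":0,"ay":0,"az":0},{"gripper":45,"tx":0,"ty":0,"tz":40,"ax":0,"ay":0,"az":0}])

```text
clock: 50.8
tcp_pos: [0.495, 0.2505, 0.165]
orientation: [-1.192, -1.254, 1.234]
contact_force: [-1.0, 1.7, 0.3]
grip_width: 0.0452
```

Request:
jog_arm(motion=[{"gripper":45,"tx":-40,"ty":0,"tz":0,"ax":0,"ay":0,"az":0},{"gripper":45,"tx":-40,"ty":0,"tz":0,"ax":0,"ay":0,"az":0},{"gripper":45,"tx":-40,"ty":0,"tz":0,"ax":0,"ay":0,"az":0},{"gripper":45,"tx":-40,"ty":0,"tz":0,"ax":0,"ay":0,"az":0},{"gripper":45,"tx":-40,"ty":0,"tz":0,"ax":0,"ay":0,"az":0},{"gripper":45,"tx":-40,"ty":0,"tz":0,"ax":0,"ay":0,"az":0},{"gripper":45,"tx":0,"ty":0,"tz":0,"ax":0,"ay":0,"az":0}])

```text
clock: 51.5
tcp_pos: [0.503, 0.0011, 0.1591]
orientation: [-1.194, -1.238, 1.241]
contact_force: [0.0, -0.2, -1.2]
grip_width: 0.0447
```

```bash
python3 - <<'E'
from h import *
to((.5,.2,.2))
s=snap('side','s34.png');t=snap('top','t34.png')
cv2.imwrite('pics/a.png',cv2.resize(s[130:330,230:400],None,fx=3.5,fy=3)[:,:,::-1])
cv2.imwrite('pics/b.png',np.hstack([cv2.resize(s[252:312,255:335],None,fx=5,fy=6,interpolation=cv2.INTER_NEAREST),cv2.resize(t[150:210,215:295],None,fx=5,fy=6,interpolation=cv2.INTER_NEAREST)])[:,:,::-1])
E
```

```text
t 51.5 tcp [0.503  0.0011 0.1591] F [ 0.  -0.2 -1.2] w 44.7
 shift cur axes [198.7 -41.8  -5.1] target axes [  6.8 -40.9 198.8] turn [ 0.004  1.562 -0.002] j [ 0.71  0.47 -1.05  1.97  0.49  0.98  1.03]
```

View pics/a.png

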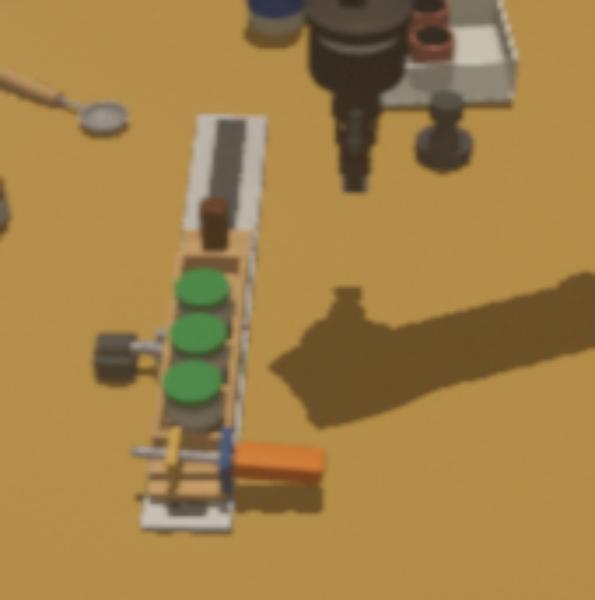

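View pics/b.png

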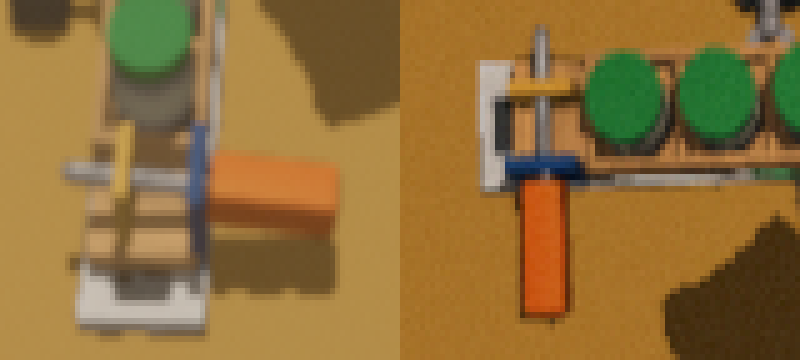

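```bash
python3 - <<'E'
from h import *
print('back',pl('top',243.5,202.5,.055),'front',pl('top',243.4,150+180/6-.5,.06),'tip',pl('top',243,150+27/6-.5,.05),pl('side',255+66/5-.5,252+172/6-.5,.05))
t=vision.grab_frame('top');print([ (c,s) for c,s in blobs(t,(165,40,20),(180,255,255),20,(400,190,480,260))])
cv2.imwrite('pics/c.png',t[:,:,::-1])
E
```

```text
back [0.50883805 0.24977477 0.055     ] front [0.58007612 0.25141634 0.06      ] tip [0.6624748  0.25685931 0.05      ] [0.66101872 0.25052177 0.05      ]
[]
```

View pics/c.png

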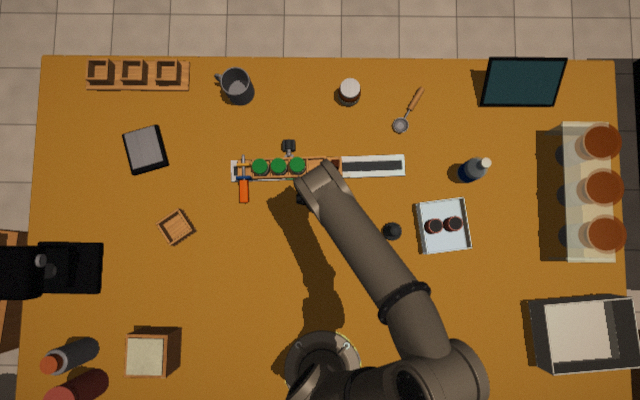

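Request:
jog_arm(motion=[{"gripper":10,"tx":0,"ty":0,"tz":20,"ax":0,"ay":0,"az":0},{"gripper":10,"tx":35,"ty":0,"tz":15,"ax":0,"ay":0,"az":0},{"gripper":10,"tx":35,"ty":0,"tz":0,"ax":0,"ay":0,"az":0},{"gripper":10,"tx":35,"ty":0,"tz":0,"ax":0,"ay":0,"az":0},{"gripper":10,"tx":35,"ty":0,"tz":0,"ax":0,"ay":0,"az":0},{"gripper":10,"tx":35,"ty":0,"tz":0,"ax":0,"ay":0,"az":0},{"gripper":10,"tx":35,"ty":0,"tz":0,"ax":0,"ay":0,"az":0},{"gripper":10,"tx":36,"ty":0,"tz":0,"ax":0,"ay":0,"az":0},{"gripper":10,"tx":0,"ty":0,"tz":0,"ax":0,"ay":0,"az":0},{"gripper":10,"tx":0,"ty":0,"tz":0,"ax":0,"ay":0,"az":0}])

```text
clock: 52.65
tcp_pos: [0.4542, 0.2543, 0.1591]
orientation: [-1.185, -1.251, 1.248]
contact_force: [-0.3, -0.2, 0.1]
grip_width: 0.0101
```

```bash
python3 - <<'E'
from h import *
to((.470,.2475,.022),np.pi/2+.049)
E
```

```text
t 52.6 tcp [0.4542 0.2543 0.1591] F [-0.3 -0.2  0.1] w 10.1
 shift cur axes [ -7.7 137.1 -15.1] target axes [ -7.6 137.1 -15.4] turn [ 0.002  0.006 -0.   ] j [ 0.19  0.5  -1.05  1.93  0.52  1.    0.53]
```

Request:
jog_arm(motion=[{"gripper":10,"tx":-7,"ty":25,"tz":-10,"ax":0,"ay":0.006,"az":0},{"gripper":10,"tx":0,"ty":28,"tz":0,"ax":0,"ay":0,"az":0},{"gripper":10,"tx":0,"ty":28,"tz":0,"ax":0,"ay":0,"az":0},{"gripper":10,"tx":0,"ty":28,"tz":0,"ax":0,"ay":0,"az":0},{"gripper":10,"tx":0,"ty":26,"tz":0,"ax":0,"ay":0,"az":0},{"gripper":10,"tx":0,"ty":0,"tz":0,"ax":0,"ay":0,"az":0},{"gripper":10,"tx":0,"ty":0,"tz":-8,"ax":0,"ay":0,"az":0},{"gripper":10,"tx":0,"ty":0,"tz":-8,"ax":0,"ay":0,"az":0},{"gripper":10,"tx":0,"ty":0,"tz":0,"ax":0,"ay":0,"az":0}])

```text
clock: 53.55
tcp_pos: [0.4849, 0.2461, 0.0252]
orientation: [-1.193, -1.244, 1.237]
contact_force: [0.5, -1.3, 0.1]
grip_width: 0.0101
```

```bash
python3 - <<'E'
from h import *
to((.499,.2475,.022),np.pi/2+.049)
s=snap('side','s35.png')
cv2.imwrite('pics/a.png',cv2.resize(s[242:322,265:365],None,fx=7,fy=7)[:,:,::-1])
E
```

```text
t 53.5 tcp [0.4849 0.2461 0.0252] F [ 0.5 -1.3  0.1] w 10.1
 shift cur axes [  0.8   3.3 -14.1] target axes [  0.7   3.2 -14.2] turn [ 0.005 -0.008  0.   ] j [ 0.07  0.7  -0.86  1.97  0.74  0.81  0.39]
```

View pics/a.png

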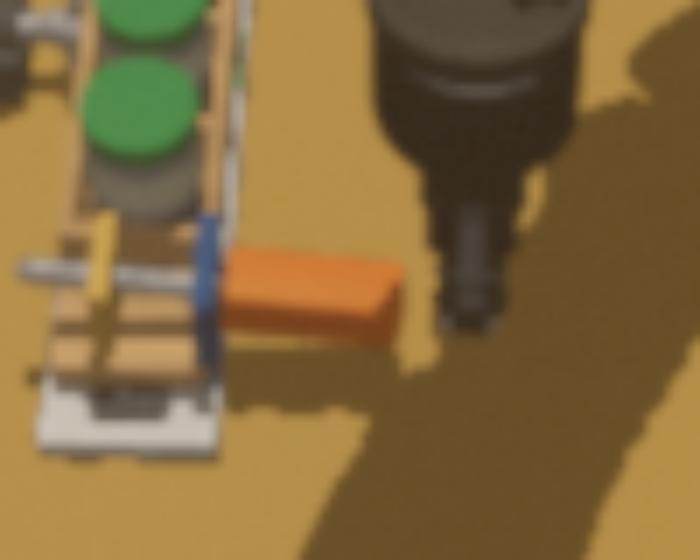

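Request:
jog_arm(motion=[{"gripper":10,"tx":0,"ty":0,"tz":-5,"ax":0,"ay":0,"az":0},{"gripper":10,"tx":0,"ty":0,"tz":-5,"ax":0,"ay":0,"az":0},{"gripper":10,"tx":0,"ty":0,"tz":0,"ax":0,"ay":0,"az":0}])

```text
clock: 53.9
tcp_pos: [0.4931, 0.2462, 0.0239]
orientation: [-1.191, -1.242, 1.24]
contact_force: [0.4, 0.4, -0.4]
grip_width: 0.01
```

Request:
jog_arm(motion=[{"gripper":10,"tx":0,"ty":0,"tz":-3,"ax":0,"ay":0,"az":0},{"gripper":10,"tx":0,"ty":0,"tz":0,"ax":0,"ay":0,"az":0}])

```text
clock: 54.1
tcp_pos: [0.4954, 0.2463, 0.0236]
orientation: [-1.191, -1.242, 1.241]
contact_force: [-0.4, 0.0, -0.4]
grip_width: 0.01
```

Request:
jog_arm(motion=[{"gripper":10,"tx":0,"ty":0,"tz":-3,"ax":0,"ay":0,"az":0},{"gripper":10,"tx":0,"ty":0,"tz":0,"ax":0,"ay":0,"az":0}])

```text
clock: 54.3
tcp_pos: [0.4985, 0.2465, 0.0237]
orientation: [-1.191, -1.242, 1.24]
contact_force: [0.1, -0.0, 0.6]
grip_width: 0.0097
```

Request:
jog_arm(motion=[{"gripper":10,"tx":0,"ty":0,"tz":-2,"ax":0,"ay":0,"az":0},{"gripper":10,"tx":0,"ty":0,"tz":0,"ax":0,"ay":0,"az":0}])

```text
clock: 54.5
tcp_pos: [0.4997, 0.2464, 0.0235]
orientation: [-1.19, -1.241, 1.242]
contact_force: [-1.1, -1.0, 0.7]
grip_width: 0.0102
```

Request:
jog_arm(motion=[{"gripper":10,"tx":0,"ty":0,"tz":-2,"ax":0,"ay":0,"az":0},{"gripper":10,"tx":0,"ty":0,"tz":0,"ax":0,"ay":0,"az":0}])

```text
clock: 54.7
tcp_pos: [0.4999, 0.2464, 0.0232]
orientation: [-1.189, -1.239, 1.244]
contact_force: [-5.9, -1.1, 1.7]
grip_width: 0.0101
```

Request:
jog_arm(motion=[{"gripper":10,"tx":0,"ty":0,"tz":-2,"ax":0,"ay":0,"az":0},{"gripper":10,"tx":0,"ty":0,"tz":0,"ax":0,"ay":0,"az":0}])

```text
clock: 54.9
tcp_pos: [0.4999, 0.2464, 0.0229]
orientation: [-1.187, -1.237, 1.247]
contact_force: [-10.8, -1.1, 3.9]
grip_width: 0.0099
```

Request:
jog_arm(motion=[{"gripper":10,"tx":0,"ty":0,"tz":10,"ax":0,"ay":0,"az":0},{"gripper":10,"tx":0,"ty":0,"tz":20,"ax":0,"ay":0,"az":0},{"gripper":10,"tx":0,"ty":-20,"tz":10,"ax":0,"ay":0,"az":0},{"gripper":10,"tx":0,"ty":-40,"tz":0,"ax":0,"ay":0,"az":0},{"gripper":10,"tx":0,"ty":-40,"tz":0,"ax":0,"ay":0,"az":0},{"gripper":10,"tx":0,"ty":-30,"tz":0,"ax":0,"ay":0,"az":0},{"gripper":10,"tx":-40,"ty":0,"tz":0,"ax":0,"ay":0,"az":0},{"gripper":10,"tx":-40,"ty":0,"tz":0,"ax":0,"ay":0,"az":0},{"gripper":10,"tx":-40,"ty":0,"tz":0,"ax":0,"ay":0,"az":0},{"gripper":10,"tx":-40,"ty":0,"tz":0,"ax":0,"ay":0,"az":0},{"gripper":10,"tx":0,"ty":0,"tz":0,"ax":0,"ay":0,"az":0},{"gripper":10,"tx":0,"ty":0,"tz":0,"ax":0,"ay":0,"az":0}])

```text
clock: 56.1
tcp_pos: [0.4712, 0.0842, 0.1539]
orientation: [-1.193, -1.241, 1.238]
contact_force: [0.4, 0.4, 0.8]
grip_width: 0.0102
```

```bash
python3 - <<'E'
from h import *
s=snap('side','s36.png');t=snap('top','t36.png')
cv2.imwrite('pics/a.png',np.hstack([cv2.resize(s[110:330,230:400],None,fx=2.3,fy=2.7),cv2.resize(t[130:260,220:350],None,fx=3,fy=4.57)])[:594,:,::-1])
E
```

```text
(no output)
```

View pics/a.png

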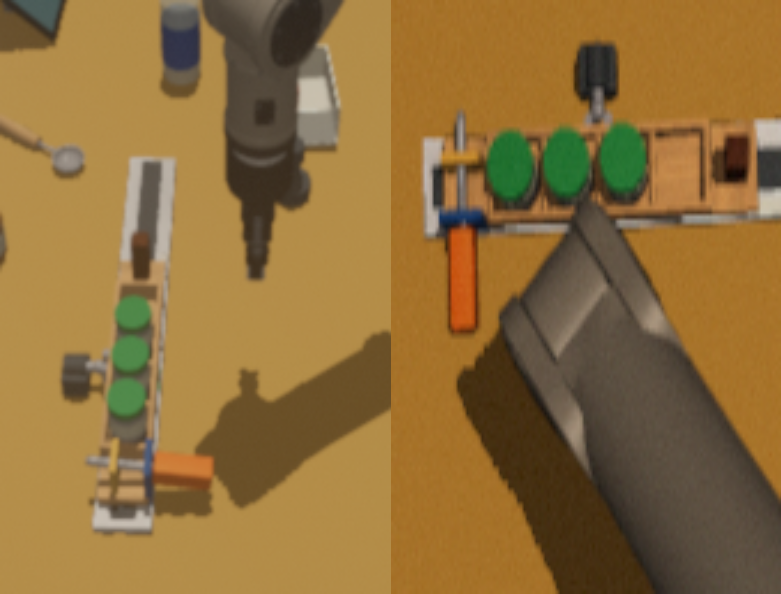

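All in place: the rod passes through the bracket and lug, the detent ball sits between its teeth, three full canisters are in pockets, and the robot is clear.

```bash
python3 -c "
from bench import ticket
print(ticket.hand_in())"
```

```text
the job is handed in; nothing more can be done
None
```

The job is done and handed in, at about 56 s on the robot's clock.

- **Canisters:** While the carrier was still at its loading end, I put both pink empties (pockets 0 and 2) upright in the tub. I then set the three green-lidded canisters that were present into pockets 1, 2 and 3. The last pictures show all three still standing in the carrier.
- **Carrier:** I gripped the post and slid the carrier about 180 mm. It pushed back about 4 N forward and 3 N back when tested, and the top picture shows the detent ball between its two teeth.
- **Lock bar:** The rod went through the bracket and the lug with no side contact. The handle met the bracket at x = 0.549 m, as predicted. After release I pushed on its end again with about 11 N and it did not move, so it is seated, though it droops slightly because of the hole clearance. The tamper, bottle and wooden cup were not touched.

Two readings disagreed:
- **Fingertip height:** The fingertips stood about 20–25 mm higher than the given tool frame implied. The first close on the lock bar therefore went over its top. I lowered the arm in small steps and gripped it on the second try.
- **Rod position:** Before insertion, the cameras and the arm's own position differed by 2–5 mm on where the rod was. I split the difference and advanced slowly while watching the force.

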